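# Put the carving gouges and the stone back in the tool drawer

### The job

Clear the carving tools away: pull out the upper drawer of the tool chest, pull every gouge out of the spring clips of the rack and lay each in a free gouge pocket of the foam liner, the right way round so that it drops fully in, and lay the tapered sharpening stone in its own pocket the right way round too. Then push the drawer fully shut. Leave the carved woodblock where it lies.

Things in the scene. Friction and masses are not known exactly. Their poses are not given: they have to be found in the camera images.
- gouge1_grip (a point): A wood-carving gouge. Point: middle of its handle, on the axis; x axis along the tool to the blade tip. Handle: beech cylinder 26 mm thick, 105 mm long; then an 8 mm ferrule 17 mm thick and a thin steel blade up to 11 mm wide with its tip at x = +138 mm (190 mm overall). 85 g, balances 25 mm from the point towards the blade. Starts level in the rack's clips, blade away from the robot. None if absent.
- gouge2_grip (a point): Another gouge, same size, axes and start as gouge1, but for its cutting edge. None if absent.
- gouge3_grip (a point): Another gouge, same size, axes and start as gouge1, but for its cutting edge. None if absent.
- gouge4_grip (a point): Another gouge, same size, axes and start as gouge1, but for its cutting edge. None if absent.
- rack: Fixed low wooden rack, 110 x 314 mm; origin on the table under its middle, x along the gouges, z up. Places for four gouges side by side, at y = -99, -33, 33 and 99 mm, handle axis 44 mm above the table, handle middle within 5 mm of x = 0; two to four are filled. Each place has two steel spring clips that open upwards.
- clips (a point): Top of the rack's clips (61 mm above the table), over its middle. Each sprung C clip is 14 mm long (x) and some 32 mm wide; they hold a handle 32 mm to either side of its middle. Between them the handle is free, with a clear gap of 42 mm along it and nothing below it. Pulled straight up, a pair resists with 10 to 17 N some 5 mm up, then snaps open; it has let go 15 mm up; the handle is wholly above the clips 35 mm up.
- stone_center (a point): Flat tapered grey sharpening stone, 104 mm long, 22 mm thick, 46 mm wide at one end, 30 mm at the other (38 mm midway), about 0.2 kg. Lies loose and flat on the table on the robot's side of the rack, its narrow end turned roughly towards the robot. Point: its centre, half-way up (11 mm); x axis along it to the narrow end, z up.
- pocket1 (a point): Gouge pocket in the drawer's foam. Point: where a seated handle's middle comes to lie; x axis from the drawer's front to its back, z up. Handle end (32 mm wide) at the drawer's FRONT, blade end (16 mm wide) at the back: the blade must point to the back. 200 mm long, 16 mm deep.
- pocket2 (a point): Gouge pocket like pocket1, 54 mm beside it, but the other way round: handle end at the drawer's BACK, narrow blade end at the front: the blade must point to the front. x axis still from the drawer's front to its back.
- pocket3 (a point): Gouge pocket just like pocket1 (handle at the drawer's FRONT, blade to the back), 54 mm beside pocket2.
- pocket4 (a point): Gouge pocket just like pocket2 (handle at the drawer's BACK, blade to the front), 54 mm beside pocket3.
- stone_pocket (a point): Stone's pocket in the foam, 60 mm beside pocket4. Point: where the seated stone's centre comes to lie; x axis from the drawer's front to its back. 112 mm long, 16 mm deep, 52 mm wide towards the back and 40 mm at the drawer's front: the stone's narrow end must point to the drawer's front.
- foam_top (a point): Middle of the top face of the drawer's liner, dark foam with a pale lower layer, 26 mm above the drawer's bare floor; moves with the drawer. All pockets go 16 mm down from this face. Two finger troughs, each 51 mm wide, cross the whole drawer under the pockets' points, right down to the bare floor (23 mm below a gouge pocket's point, 21 mm below the stone pocket's).
- drawer_handle (a point): Middle of the upper drawer's pull: a level steel bar 140 mm long, 11 mm thick, its axis 35 mm in front of the drawer's face (29 mm clear behind it), 105 mm above the table, 35 mm below the chest's top. x axis straight into the chest (the drawer pulls out against it), y along the bar, z up.
- chest: Fixed green steel tool chest, 352 mm wide, 245 mm deep, 140 mm high, face towards the robot; origin on the table 90 mm in front of the middle of its face, x into the chest. Two drawers; the lower one is fixed shut, its like pull 65 mm lower. Upper drawer: inside 200 x 310 mm, floor 75 mm above the table, sides 34 mm and front 50 mm above its floor.
- drawer (a joint): How far the upper drawer is out: 0 m shut, 0.225 m fully out, against a stop; only then do all pockets lie clear of the chest's top. Starts left half open, 7 to 13 cm out; takes some 2 to 4 N and stays where it is left.
- woodblock: Bystander: carved plywood printing block, 150 x 210 x 18 mm, flat on the table beyond the rack; origin under its centre.

How it is judged:
On the way, in this order (a step that is already met when the one before it is completed fails the run):
1. the upper drawer is pulled well out (value of joint drawer above 0.19 m), for 0.2 s.
2. every gouge and the stone lie fully down in their pockets, the right way round, in the open drawer (((distance between gouge1_grip and pocket1 below 0.012 m and z of gouge1_grip in the frame of pocket1 below 0.004 m and angle between the x axis of gouge1_grip and the x axis of pocket1, either way round below 0.12 rad) or (distance between gouge1_grip and pocket2 below 0.012 m and z of gouge1_grip in the frame of pocket2 below 0.004 m and angle between the x axis of gouge1_grip and the x axis of pocket2, either way round below 0.12 rad) or (distance between gouge1_grip and pocket3 below 0.012 m and z of gouge1_grip in the frame of pocket3 below 0.004 m and angle between the x axis of gouge1_grip and the x axis of pocket3, either way round below 0.12 rad) or (distance between gouge1_grip and pocket4 below 0.012 m and z of gouge1_grip in the frame of pocket4 below 0.004 m and angle between the x axis of gouge1_grip and the x axis of pocket4, either way round below 0.12 rad)) and ((distance between gouge2_grip and pocket1 below 0.012 m and z of gouge2_grip in the frame of pocket1 below 0.004 m and angle between the x axis of gouge2_grip and the x axis of pocket1, either way round below 0.12 rad) or (distance between gouge2_grip and pocket2 below 0.012 m and z of gouge2_grip in the frame of pocket2 below 0.004 m and angle between the x axis of gouge2_grip and the x axis of pocket2, either way round below 0.12 rad) or (distance between gouge2_grip and pocket3 below 0.012 m and z of gouge2_grip in the frame of pocket3 below 0.004 m and angle between the x axis of gouge2_grip and the x axis of pocket3, either way round below 0.12 rad) or (distance between gouge2_grip and pocket4 below 0.012 m and z of gouge2_grip in the frame of pocket4 below 0.004 m and angle between the x axis of gouge2_grip and the x axis of pocket4, either way round below 0.12 rad)) and ((distance between gouge3_grip and pocket1 below 0.012 m and z of gouge3_grip in the frame of pocket1 below 0.004 m and angle between the x axis of gouge3_grip and the x axis of pocket1, either way round below 0.12 rad) or (distance between gouge3_grip and pocket2 below 0.012 m and z of gouge3_grip in the frame of pocket2 below 0.004 m and angle between the x axis of gouge3_grip and the x axis of pocket2, either way round below 0.12 rad) or (distance between gouge3_grip and pocket3 below 0.012 m and z of gouge3_grip in the frame of pocket3 below 0.004 m and angle between the x axis of gouge3_grip and the x axis of pocket3, either way round below 0.12 rad) or (distance between gouge3_grip and pocket4 below 0.012 m and z of gouge3_grip in the frame of pocket4 below 0.004 m and angle between the x axis of gouge3_grip and the x axis of pocket4, either way round below 0.12 rad)) and ((distance between gouge4_grip and pocket1 below 0.012 m and z of gouge4_grip in the frame of pocket1 below 0.004 m and angle between the x axis of gouge4_grip and the x axis of pocket1, either way round below 0.12 rad) or (distance between gouge4_grip and pocket2 below 0.012 m and z of gouge4_grip in the frame of pocket2 below 0.004 m and angle between the x axis of gouge4_grip and the x axis of pocket2, either way round below 0.12 rad) or (distance between gouge4_grip and pocket3 below 0.012 m and z of gouge4_grip in the frame of pocket3 below 0.004 m and angle between the x axis of gouge4_grip and the x axis of pocket3, either way round below 0.12 rad) or (distance between gouge4_grip and pocket4 below 0.012 m and z of gouge4_grip in the frame of pocket4 below 0.004 m and angle between the x axis of gouge4_grip and the x axis of pocket4, either way round below 0.12 rad)) and distance between stone_center and stone_pocket below 0.012 m and z of stone_center in the frame of stone_pocket below 0.004 m and angle between the x axis of stone_center and the x axis of stone_pocket, either way round below 0.12 rad), for 0.2 s.
At the end, for the whole second after the job is handed in: Every gouge lies in a gouge pocket of its own (handle middle within 12 mm of a pocket's point and not more than 4 mm above it, axis within 0.12 rad of the pocket), the stone lies in the stone pocket (same tolerances), and the drawer is shut to within 8 mm and still (all of step 2 and value of joint drawer below 0.008 m and velocity of joint drawer below 0.01 m/s); the robot touches nothing.
It fails at once if the carved woodblock is shifted by more than 3 cm (distance of woodblock from where it was at the start of the episode above 0.03 m).
Of gouge1, gouge2, gouge3, gouge4 only 2 to 4 are there at a start; the rules pass over those that are not, and their reading is None.
At some moment in a run one of stone may be knocked a few centimetres aside while the robot is not near it.
Once in a run the grip may slacken for a moment while it holds something.
It also fails if it takes over 210 s, if anything falls off the work surface, if the arm or the gripper's body presses on something with over 40 N, if the wrist force passes 120 N, or if a joint passes its speed limit or range.

### The arm

A 6-joint arm with a two-finger parallel gripper is mounted at the origin on the work surface. World frame = base frame: x ahead of the robot, y to its left, z up, the work surface at z = 0. Lengths are in m, angles in rad, forces in N, time in s.
With the tool pointing down it reaches from about 0.375 to 0.975 m from the base axis. Payload 3.8 kg.
Tool frame: the origin (TCP) lies between the finger pads; the fingertips stand 17 mm ahead of it and the grasp point (between the pads) lies 2 mm behind it; y points along the fingers, z is the direction in which the jaws open and shut, and the axes are right-handed (so a half turn about y gives the same grasp; the last joint's range is limited). The gripper opens to 85 mm and grips with 20 to 120 N. Pads are 22 mm wide; open, the fingers measure 114 mm over their backs; the gripper's body (76 mm by 85 mm) begins 54 mm behind the grasp point. The pads swing forward as they close: fully open they stand 13 mm farther back than shut.
Start: joints at [1.067, 0.264, 1.604, -0, 1.274, -0.037], TCP at [0.304, 0.603, 0.248] pointing down, gripper open.
Joint ranges: [-2.63, 2.63], [-0.94, 2.18], [0.31, 2.57], [-1.31, 4.45], [0, 2.66], [-2.55, 2.55]. Speed limits (rad/s): [2.57, 2.57, 3.14, 3.14, 3.14, 3.14].

### API

Orientations are given as a rotation vector (axis times angle).
In Python, from workcell import bot, eyes, nets gives the robot as it stands. The module is installed in compiled form; this text tells all that it offers.
- The arm moves only by the tool jog_arm, never from a script. Its arguments are lists of equal length, an entry for each row: "turn": the turn, a rotation vector about the tool's x, y, z in rad, a list of three; "slide": the shift along the tool's x, y, z in mm, a list of three; "grip": the opening in per cent of the stroke, from 0 (shut) to 100 (fully open). A call has 1 to 5 rows; each row shifts and turns the commanded pose from where the row before left it, along the tool's axes as they then stand; what a row does not reach is not made up. A row lasts 1/10 s, in which the tool goes at most 50 mm and 8.59 degrees, less where a joint would pass 70% of its speed; a pose out of reach is approached as far as the arm can. A call with a gripper value outside its range is refused whole. The fingers move at their own pace and stop on an object; "newtons" is the grip in N (left out, the last holds). Time passes only in rows, so rows that do not move let the fingers close. It gives the time, the measured TCP pose, the force and the opening at its end, in the units of the state.
- bot.read_state(): the state, without advancing time (a new reading comes with each control period).
- eyes.read_camera(name): name is "side" or "top"; returns a dict with "img" (420x560x3 uint8, red, green, blue), "depth" (420x560 float32, m along the optical axis (not along the pixel's ray), 0 where there is no reading), "intrinsics" (3x3 intrinsics, pixels), "distortion" ([k1, k2, p1, p2, k3] as OpenCV has them; the pictures are not rectified), "position" and "rotation" of the camera in the world. Camera axes: x right, y down, z forward; pixel columns grow to the right and rows downward; lengths in m; the calibration is good to about 2 mm. A picture is of the moment at which its call begins.
- bot.finish_job(): hands the job in, once; it reports no verdict.
Trained networks look in a picture, given as the dict that the camera call returned (one of the last four; its "shot" number tells which), for a name from the list of things; names that differ only in an ending like _2 or _b are one class to them, and where a whole thing is asked for, a point or a joint stands for the part that bears it (a point fixed in the world has none). Each returns a list of dicts, best first, with "conf" (0 to 1); they miss things now and then, are a little off and sometimes report something else, mostly with a low value. They report only what shows in the picture. A call takes as long as a camera call.
- nets.search_frame(thing, picture): "xyz" ([x, y, z] in m, in the coordinates of the camera as it stood for that picture, good to about 4 mm: the middle of the surface that is visible of it).
The state is a dict: "time": time; "q": joint angles; "joint_vel": joint speeds; "joint_torque": joint torques, N m; "tool_pos": TCP position; "tcp_rot": TCP orientation; "wrist_force": force on the tool from outside, world axes, zero at the start; "torque": the same for the moment, N m; "width": opening from 0.0 (shut) to 1.0 (fully open).
Only numpy, scipy, OpenCV 4.12 (cv2) and the standard library are available. Lean on these libraries where they do the work, as an engineer would, in place of code of your own. Each camera call takes 0.05 s, during which the arm holds its last target.

## Working session

There is one attempt and no reset: what is moved stays moved. The work goes in short steps, Python scripts to look and compute and a tool call to move; the robot and the scene stay as the last step left them, time stands still between calls to the robot, and variables do not carry over. Pictures are saved under pics/ and viewed, and the job is handed in when it is done.

Besides the shell and the picture viewer there is one more tool, called as name(argument=value, ...), one argument or row to a line, values as JSON. jog_arm: Moves the arm, as the interface text tells. Its arguments: {"type":"object","properties":{"turn":{"type":"array"},"slide":{"type":"array"},"grip":{"type":"array"},"newtons":{"type":"number"}},"required":["turn","slide","grip"]}

```bash
mkdir -p pics; ls
cat > h.py <<'E'
import numpy as np, cv2
from scipy.spatial.transform import Rotation as R
from workcell import bot, eyes, nets
np.set_printoptions(precision=4,suppress=True)
def cam(n):
    c=eyes.read_camera(n); return c
def save(c,f,crop=None,scale=1):
    im=c['img'][:,:,::-1]
    if crop: im=im[crop[1]:crop[3],crop[0]:crop[2]]
    if scale!=1: im=cv2.resize(im,None,fx=scale,fy=scale,interpolation=cv2.INTER_CUBIC)
    cv2.imwrite('pics/'+f,im)
def Rm(c):
    r=np.array(c['rotation'],float)
    return R.from_rotvec(r).as_matrix() if r.shape==(3,) else r
def toworld(c,p): return Rm(c)@np.array(p)+np.array(c['position'])
def pix2w(c,u,v,d=None,z=None):
    K=np.array(c['intrinsics'],float);D=np.array(c['distortion'],float)
    n=cv2.undistortPoints(np.array([[[u,v]]],float),K,D)[0,0]
    ray=np.array([n[0],n[1],1.])
    if z is not None:
        w=Rm(c)@ray; p=np.array(c['position']); return p+w*(z-p[2])/w[2]
    if d is None: d=c['depth'][int(round(v)),int(round(u))]
    return toworld(c,ray*d)
def w2pix(c,p):
    K=np.array(c['intrinsics'],float);D=np.array(c['distortion'],float)
    q=Rm(c).T@(np.array(p,float)-np.array(c['position']))
    return cv2.projectPoints(q.reshape(1,1,3),np.zeros(3),np.zeros(3),K,D)[0][0,0]
def find(c,name,mx=5):
    r=nets.search_frame(name,c)
    return [(round(a['conf'],2),toworld(c,a['xyz'])) for a in r[:mx]]
def cloud(c):
    h,w=c['depth'].shape
    K=np.array(c['intrinsics'],float);D=np.array(c['distortion'],float)
    uv=np.mgrid[0:h,0:w][::-1].reshape(2,-1).T.astype(float)
    n=cv2.undistortPoints(uv[:,None],K,D)[:,0]
    d=c['depth'].reshape(-1)
    P=np.c_[n,np.ones(len(n))]*d[:,None]
    W=P@Rm(c).T+np.array(c['position'])
    W[d==0]=np.nan
    return W.reshape(h,w,3)
E
python3 - <<'E'
from h import *
s=bot.read_state(); print(s)
for n in('side','top'):
    c=cam(n); save(c,n+'0.png'); print(n,c['position'],c['rotation'],c['intrinsics'],c['distortion'])
    for t in['gouge1_grip','rack','stone_center','drawer_handle','chest','woodblock','pocket1','stone_pocket','foam_top','clips']:
        print(t,find(c,t))
E
```

```text
pics
{'time': 0.0, 'q': array([ 1.0671,  0.2648,  1.6054,  0.    ,  1.2737, -0.0369]), 'joint_vel': array([-0.0018,  0.0008,  0.0001, -0.0017,  0.001 ,  0.0002]), 'joint_torque': array([ -0.0005, -51.5119, -36.7305,  -0.0002,   0.0135,  -0.    ]), 'tool_pos': array([0.3034, 0.6022, 0.2469]), 'tcp_rot': array([-1.5418,  0.3666, -0.3656]), 'wrist_force': array([ 0.4629, -0.0972,  0.7927]), 'torque': array([-0.0001, -0.035 ,  0.0416]), 'width': 1.0001426208341375}
side [ 0.3436 -1.0333  0.7178] [-2.0846  0.2293 -0.1326] [[539.2566   0.     283.9233]
 [  0.     539.2566 207.0384]
 [  0.       0.       1.    ]] [-0.1592  0.      0.      0.      0.    ]
gouge1_grip []
rack [(0.76, array([ 0.5647, -0.3177,  0.0296]))]
stone_center [(0.66, array([ 0.4271, -0.1719,  0.0227]))]
drawer_handle [(0.8, array([0.6258, 0.2095, 0.0922])), (0.69, array([ 0.5662, -0.316 ,  0.0291]))]
chest [(0.71, array([0.7448, 0.1175, 0.1086]))]
woodblock [(0.55, array([ 0.7633, -0.2787,  0.0186]))]
pocket1 [(0.72, array([0.6342, 0.2124, 0.097 ]))]
stone_pocket [(0.7, array([0.6277, 0.2113, 0.0943])), (0.5, array([ 0.5669, -0.3166,  0.0313]))]
foam_top [(0.9, array([0.6272, 0.2072, 0.0934]))]
clips [(0.82, array([ 0.5656, -0.3145,  0.0276]))]
top [ 0.4427 -0.0006  0.9751] [-2.1273  2.1223 -0.1558] [[389.8848   0.     277.8809]
 [  0.     389.8848 212.5276]
 [  0.       0.       1.    ]] [-0.0771  0.      0.      0.      0.    ]
gouge1_grip [(0.6, array([0.633, 0.243, 0.087]))]
rack [(0.86, array([ 0.5825, -0.2289,  0.0278]))]
stone_center [(0.61, array([ 0.4344, -0.1561,  0.0222]))]
drawer_handle [(0.76, array([0.6334, 0.2412, 0.0937]))]
chest [(0.87, array([0.738 , 0.2323, 0.1385]))]
woodblock []
pocket1 [(0.81, array([0.6302, 0.2396, 0.0863]))]
stone_pocket [(0.73, array([0.6311, 0.2448, 0.0877]))]
foam_top [(0.65, array([0.631 , 0.2436, 0.0862])), (0.21, array([ 0.5832, -0.2316,  0.0306]))]
clips [(0.92, array([ 0.5827, -0.2297,  0.0308]))]
```

View pics/side0.png

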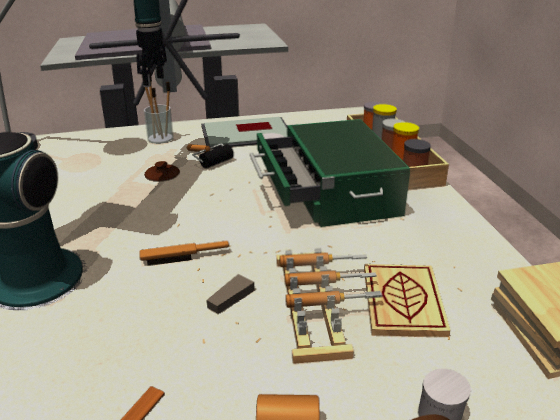

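View pics/top0.png

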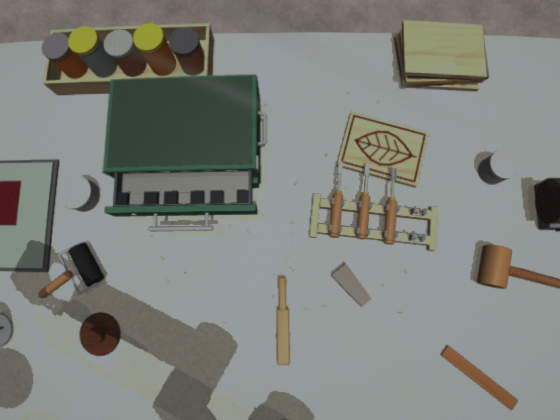

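Top view: chest at upper left (handle at ~(183,228)), rack with three gouges at columns 337/364/391 (fourth place empty), stone at (352,283), and the woodblock beyond the rack. Next I'll measure.

Run:
```python
from h import *
c=cam('top'); W=cloud(c); np.save('W.npy',W)
save(c,'rack0.png',(290,130,460,320),4)
save(c,'dr0.png',(90,60,280,250),4)
s=bot.read_state(); print(R.from_rotvec(s['tcp_rot']).as_matrix())
def show(u0,u1,v,st=2):
    for u in range(u0,u1,st): print(u,v,W[v,u])
# stone
img=c['img'].astype(int)
sub=W[250:320,320:390]; m=(sub[...,2]>0.012)&(sub[...,2]<0.04)
m=cv2.morphologyEx(m.astype(np.uint8),cv2.MORPH_OPEN,np.ones((3,3)))
n,l,st,ce=cv2.connectedComponentsWithStats(m); print(st,ce)
k=1+np.argmax(st[1:,4]); P=sub[l==k]; print('stone mean',np.nanmean(P,0), np.nanmedian(P[:,2]))
r=cv2.minAreaRect(P[:,:2].astype(np.float32)*1000); print(r, cv2.boxPoints(r))
# table z
print('table',np.nanmedian(W[260:300,220:260,2]))
# block gouges: high points above clips
sub=W[150:260,310:440]; print('rack',np.nanpercentile(sub[...,2],[50,90,99]))
```

```text
[[ 0.893 -0.     0.45 ]
 [-0.45   0.     0.893]
 [-0.    -1.     0.   ]]
[[   0    0   70   70 4194]
 [  12   14   39   42  706]] [[35.056  34.5021]
 [31.1969 34.4873]]
stone mean [ 0.4278 -0.1578  0.022 ] 0.02200412798649698
((424.897705078125, -159.8724365234375), (103.82581329345703, 44.90198516845703), 39.54926681518555) [[ 370.5734 -175.6161]
 [ 399.1643 -210.239 ]
 [ 479.222  -144.1288]
 [ 450.6311 -109.5059]]
table 9.138762828359015e-05
rack [0.0024 0.0511 0.0599]
```

View pics/rack0.png

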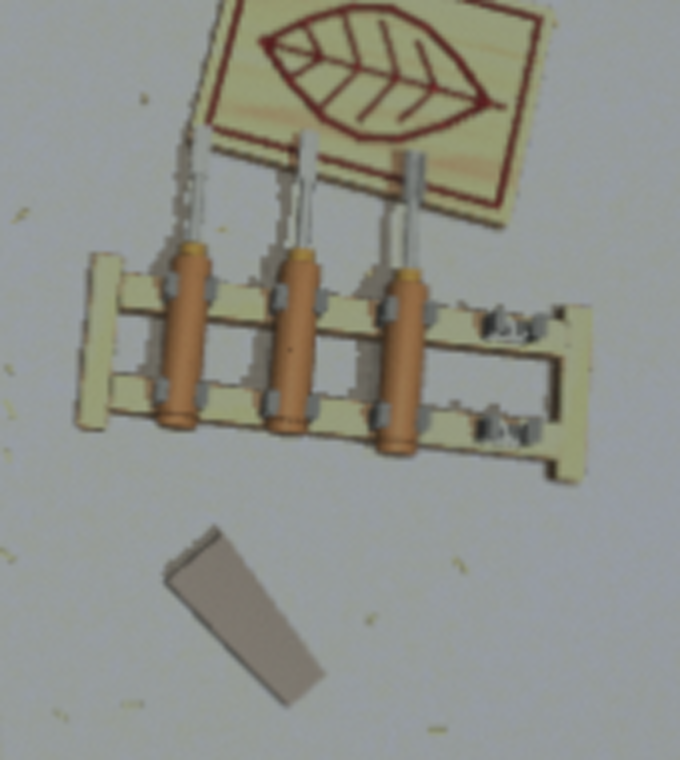

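View pics/dr0.png

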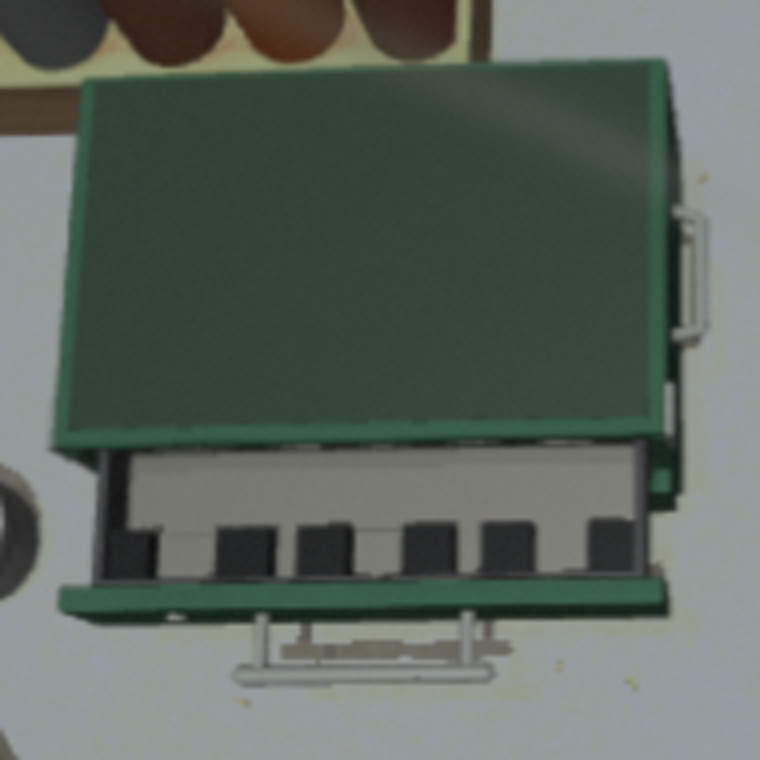

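```bash
cat > meas.py <<'E'
from h import *
def bar(c,W=None,box=None):
    W=cloud(c) if W is None else W
    m=(W[...,2]>0.096)&(W[...,2]<0.118)&(W[...,1]>0.1)&(W[...,1]<0.4)&(W[...,0]>0.35)&(W[...,0]<0.62)
    return W[m]
def handles(c,W=None):
    W=cloud(c) if W is None else W
    hsv=cv2.cvtColor(c['img'],cv2.COLOR_RGB2HSV)
    return hsv,W
E
python3 - <<'E'
from meas import *
c=cam('top'); W=cloud(c)
# chest top
m=(W[...,2]>0.132)&(W[...,2]<0.148)&(W[...,1]>0.05)&(W[...,1]<0.42)&(W[...,0]>0.55)&(W[...,0]<0.95)
P=W[m][:,:2].astype(np.float32)*1000; r=cv2.minAreaRect(P); print('chesttop',r,cv2.boxPoints(r),np.median(W[m][:,2]))
hsv=cv2.cvtColor(c['img'],cv2.COLOR_RGB2HSV)
# bar
v,u=np.mgrid[0:420,0:560]
m=(W[...,2]>0.09)&(W[...,2]<0.125)&(W[...,1]>0.12)&(W[...,1]<0.40)&(W[...,0]>0.45)&(W[...,0]<0.60)
print(m.sum());
for a in range(220,236): print(a,[int(1000*x) if x==x else -1 for x in W[a,145:222:5,2]], W[a,180])
# gouges
for (u0,u1) in((327,347),(352,374),(382,402)):
    mm=np.zeros(m.shape,bool); mm[180:250,u0:u1]=True
    mm&=(hsv[...,0]<18)&(hsv[...,1]>110)
    mm&=(W[...,2]>0.035)
    Q=W[mm]; 
    (x,y)=Q[:,0],Q[:,1]
    r=cv2.minAreaRect(Q[:,:2].astype(np.float32)*1000)
    d=cv2.fitLine(Q[:,:2].astype(np.float32),cv2.DIST_HUBER,0,0.01,0.01).ravel()
    print(mm.sum(),'mean',Q.mean(0),'rect',r,'ang',np.degrees(np.arctan2(d[1]*np.sign(d[0]),abs(d[0]))), 'zmax',np.percentile(Q[:,2],95))
# rack wood ends
E
```

```text
chesttop ((795.1525268554688, 243.606689453125), (231.09848022460938, 356.1162109375), 1.170542597770691) [[675.9899 419.2672]
 [683.2648  63.2253]
 [914.3151  67.9462]
 [907.0402 423.9881]] 0.14080752356397258
975
220 [2, 1, 107, -1, 1, 0, -1, 1, 2, 1, 3, -1, 101, 2, -5, 2] [0.5873 0.2695 0.0015]
221 [0, -2, 106, 4, 2, 4, 2, 0, 1, 2, 0, 0, 106, -1, 2, 0] [0.5849 0.2697 0.0005]
222 [2, 3, 109, 1, 2, -1, 1, 0, 0, -1, 0, 0, 106, 2, 0, 0] [0.5823 0.2696 0.0005]
223 [-1, -1, 108, -2, 1, -1, 2, 0, -2, 3, 4, 0, 105, 1, 0, 0] [0.5798 0.2696 0.0001]
224 [-1, -1, 109, 1, 2, 0, 1, 2, 0, 0, 1, -1, 106, -2, -2, 0] [0.5769 0.2688 0.0025]
225 [0, 1, 110, 2, 0, 0, 2, 0, 2, 0, 0, 0, -1, 4, 1, 0] [ 0.5747  0.2694 -0.0001]
226 [1, 1, 106, 108, 107, 105, 110, 110, 110, 109, 109, 109, 108, 109, 0, 0] [0.5575 0.2388 0.1101]
227 [1, 107, 110, 109, 110, 109, 109, 112, 106, 110, 108, 113, 109, 110, 1, -1] [0.5549 0.2381 0.1123]
228 [2, 111, 112, 111, 110, 112, 109, 110, 110, 108, 112, 109, 112, 110, 3, 1] [0.5529 0.2386 0.1101]
229 [2, 112, 110, 110, 113, 110, 112, 108, 110, 109, 111, 107, 110, 109, -3, 0] 
[... 386 characters left out ...]
3, 3, 2, 0, 0, -2, 0, 2, 0, 1, -1, 2, -1] [0.5515 0.2681 0.0009]
235 [0, 5, 0, -1, 4, -1, 1, -1, -1, 0, 1, -1, -2, -2, -2, 2] [ 0.5492  0.2687 -0.0015]
347 mean [ 0.5921 -0.1194  0.0554] rect ((593.6866455078125, -119.31425476074219), (24.168107986450195, 105.30271911621094), 82.11087799072266) ang -6.687698 zmax 0.05904278683158119
350 mean [ 0.589  -0.185   0.0551] rect ((589.8816528320312, -185.38681030273438), (22.700416564941406, 103.27481079101562), 83.90754699707031) ang -6.286894 zmax 0.058773986771176116
346 mean [ 0.5758 -0.2494  0.0549] rect ((577.8013305664062, -249.8400115966797), (20.884838104248047, 103.25304412841797), 83.04437255859375) ang -6.6323667 zmax 0.0588579768974444
```

```bash
cat >> h.py <<'E'
def aim(pos,jaw_deg,tilt=None):
    """print slide (mm, tool axes) and turn about tool y (rad) to reach pos with tool down and jaw dir at jaw_deg"""
    s=bot.read_state(); M=R.from_rotvec(s['tcp_rot']).as_matrix()
    a=np.radians(jaw_deg); z=np.array([np.cos(a),np.sin(a),0]); y=np.array([0,0,-1.]); x=np.cross(y,z)
    T=np.c_[x,y,z]; rv=R.from_matrix(M.T@T).as_rotvec()
    d=(np.array(pos)-s['tool_pos'])*1000
    print('t',round(s['time'],2),'pos',s['tool_pos'],'jaw',np.degrees(np.arctan2(M[1,2],M[0,2])).round(2),'w',round(s['width'],3),'F',s['wrist_force'])
    print('turn rv',rv,'slide before turn',M.T@d,'slide after turn',T.T@d,'world d',d)
E
python3 - <<'E'
from h import *
c=cam('top'); W=cloud(c)
a=W[226:231,140:225].reshape(-1,3); a=a[(a[:,2]>0.104)&(a[:,2]<0.118)]
r=cv2.minAreaRect(a[:,:2].astype(np.float32)*1000); print(r,len(a), a.mean(0))
d=cv2.fitLine(a[:,:2].astype(np.float32),cv2.DIST_HUBER,0,0.01,0.01).ravel();print(d)
# front chest edge z .14: points per column
aim((0.552,0.239,0.18),1.2)
c=cam('side'); print(find(c,'drawer_handle')); print(w2pix(c,(0.552,0.239,0.105)))
save(c,'side1.png',(230,100,420,230),4)
E
```

```text
((553.2449340820312, 237.1446533203125), (9.995569229125977, 147.50880432128906), 0.31524717807769775) 317 [0.553  0.2361 0.1095]
[ 0.0071 -1.      0.553   0.2361]
t 1.25 pos [0.3037 0.6028 0.2483] jaw 63.26 w 1.0 F [-0.3093 -0.2942 -0.1445]
turn rv [0.     1.0831 0.    ] slide before turn [ 385.3999   68.2839 -213.1438] slide after turn [368.8996  68.2689 240.5795] world d [ 248.2524 -363.7804  -68.2689]
[(0.97, array([0.6267, 0.2103, 0.0943]))]
[256.1477 164.2379]
```

View pics/side1.png

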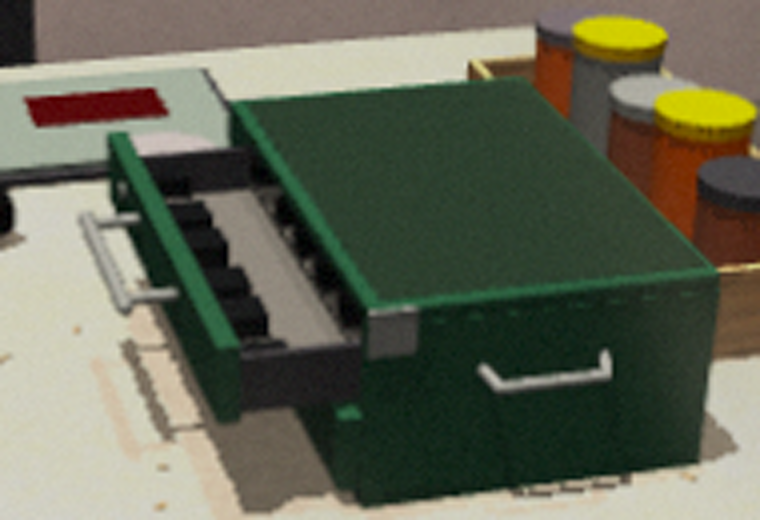

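jog_arm(
  turn=[
    [0,0.149,0],
    [0,0.149,0],
    [0,0.149,0],
    [0,0.149,0],
    [0,0.149,0],
  ],
  slide=[
    [0,0,0],
    [0,0,0],
    [0,0,0],
    [0,0,0],
    [0,0,0],
  ],
  grip=[25,25,25,25,25],
  newtons=60,
)

```text
time: 1.85
tool_pos: [0.3038, 0.6028, 0.2483]
tcp_rot: [-1.356, 0.945, -0.946]
wrist_force: [0.2, 0.5, 1.5]
width: 0.253
```

jog_arm(
  turn=[
    [0,0.149,0],
    [0,0.149,0],
    [0,0.047,0],
    [0,0,0],
    [0,0,0],
  ],
  slide=[
    [0,0,0],
    [0,0,0],
    [0,0,0],
    [0,0,0],
    [0,0,0],
  ],
  grip=[25,25,25,25,25],
)

```text
time: 2.35
tool_pos: [0.3038, 0.6028, 0.2483]
tcp_rot: [-1.216, 1.198, -1.198]
wrist_force: [0.7, -0.2, 0.7]
width: 0.255
```

Run:
```python
from h import *
aim((0.553,0.237,0.18),0.8); print(bot.read_state()['q'])
```

```text
t 2.35 pos [0.3038 0.6028 0.2483] jaw 0.88 w 0.255 F [ 0.7021 -0.2138  0.7265]
turn rv [0.     0.0014 0.    ] slide before turn [369.5541  68.2757 243.6022] slide after turn [369.2215  68.2717 244.1071] world d [ 249.2385 -365.7773  -68.2717]
[ 1.0671  0.2639  1.604  -0.      1.2737  1.0518]
```

jog_arm(
  turn=[
    [0,0,0],
    [0,0,0],
    [0,0,0],
    [0,0,0],
    [0,0,0],
  ],
  slide=[
    [37,4,24.4],
    [37,4,24.4],
    [37,4,24.4],
    [37,4,24.4],
    [37,4,24.4],
  ],
  grip=[25,25,25,25,25],
)

```text
time: 2.85
tool_pos: [0.4291, 0.4181, 0.2284]
tcp_rot: [-1.216, 1.197, -1.198]
wrist_force: [0.2, -0.8, -0.0]
width: 0.246
```

jog_arm(
  turn=[
    [0,0,0],
    [0,0,0],
    [0,0,0],
    [0,0,0],
    [0,0,0],
  ],
  slide=[
    [37,4,24.4],
    [37,4,24.4],
    [37,4,24.4],
    [37,4,24.4],
    [37,4,24.4],
  ],
  grip=[25,25,25,25,25],
)

```text
time: 3.35
tool_pos: [0.5538, 0.2347, 0.2084]
tcp_rot: [-1.216, 1.198, -1.198]
wrist_force: [0.5, 0.6, 0.0]
width: 0.253
```

Run:
```python
from h import *
aim((0.553,0.237,0.109),0.8)
c=cam('top'); save(c,'t2.png',(90,60,280,250),4)
c=cam('side'); save(c,'s2.png',(200,60,420,230),3.5)
```

```text
t 3.35 pos [0.5538 0.2347 0.2084] jaw 0.87 w 0.253 F [0.5058 0.5611 0.0128]
turn rv [-0.0006  0.0012 -0.0003] slide before turn [-2.3212 99.4418 -0.8259] slide after turn [-2.3507 99.4416 -0.7671] world d [ -0.7998   2.3397 -99.4416]
```

View pics/s2.png

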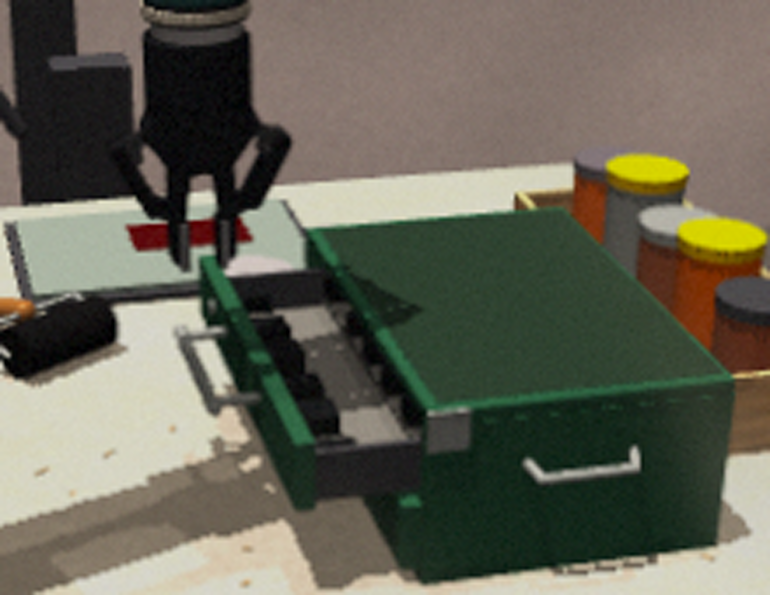

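jog_arm(
  turn=[
    [0,0,0],
    [0,0,0],
    [0,0,0],
    [0,0,0],
    [0,0,0],
  ],
  slide=[
    [-2.3,32,-2],
    [0,30,0],
    [0,14,0],
    [0,10,0],
    [0,10,0],
  ],
  grip=[25,25,25,25,25],
)

```text
time: 3.95
tool_pos: [0.5513, 0.2392, 0.1124]
tcp_rot: [-1.215, 1.198, -1.198]
wrist_force: [0.8, 0.1, 0.2]
width: 0.249
```

jog_arm(
  turn=[
    [0,0,0],
    [0,0,0],
    [0,0,0],
    [0,0,0],
    [0,0,0],
  ],
  slide=[
    [0,0,0],
    [0,0,0],
    [0,0,0],
    [0,0,0],
    [0,0,0],
  ],
  grip=[25,12,0,0,0],
  newtons=30,
)

```text
time: 4.45
tool_pos: [0.5515, 0.2389, 0.1131]
tcp_rot: [-1.214, 1.198, -1.199]
wrist_force: [1.4, 1.0, -0.6]
width: 0.115
```

jog_arm(
  turn=[
    [0,0,0],
    [0,0,0],
    [0,0,0],
    [0,0,0],
    [0,0,0],
  ],
  slide=[
    [0,0,-6],
    [0,0,-12],
    [0,0,-14],
    [0,0,-14],
    [0,0,-14],
  ],
  grip=[0,0,0,0,0],
)

```text
time: 4.95
tool_pos: [0.4899, 0.238, 0.113]
tcp_rot: [-1.214, 1.198, -1.199]
wrist_force: [2.9, 3.5, 2.5]
width: 0.113
```

jog_arm(
  turn=[
    [0,0,0],
    [0,0,0],
    [0,0,0],
    [0,0,0],
    [0,0,0],
  ],
  slide=[
    [0,0,-14],
    [0,0,-12],
    [0,0,-10],
    [0,0,-8],
    [0,0,-6],
  ],
  grip=[0,0,0,0,0],
)

```text
time: 5.45
tool_pos: [0.4404, 0.2373, 0.113]
tcp_rot: [-1.215, 1.198, -1.199]
wrist_force: [2.1, 2.6, 5.2]
width: 0.111
```

jog_arm(
  turn=[
    [0,0,0],
    [0,0,0],
    [0,0,0],
    [0,0,0],
    [0,0,0],
  ],
  slide=[
    [0,0,-4],
    [0,0,-4],
    [0,0,-4],
    [0,0,-3],
    [0,0,-3],
  ],
  grip=[0,0,0,0,0],
)

```text
time: 5.95
tool_pos: [0.4228, 0.237, 0.113]
tcp_rot: [-1.215, 1.198, -1.199]
wrist_force: [1.7, 2.6, 6.5]
width: 0.112
```

jog_arm(
  turn=[
    [0,0,0],
    [0,0,0],
    [0,0,0],
    [0,0,0],
  ],
  slide=[
    [0,0,-3],
    [0,0,-3],
    [0,0,-2],
    [0,0,0],
  ],
  grip=[0,0,0,0],
)

```text
time: 6.35
tool_pos: [0.4145, 0.2369, 0.113]
tcp_rot: [-1.215, 1.199, -1.199]
wrist_force: [-0.0, 3.0, 7.8]
width: 0.111
```

jog_arm(
  turn=[
    [0,0,0],
    [0,0,0],
    [0,0,0],
    [0,0,0],
  ],
  slide=[
    [0,0,-2],
    [0,0,-2],
    [0,0,-2],
    [0,0,-2],
  ],
  grip=[0,0,0,0],
)

```text
time: 6.75
tool_pos: [0.407, 0.2368, 0.113]
tcp_rot: [-1.214, 1.198, -1.199]
wrist_force: [1.3, 2.9, 5.3]
width: 0.109
```

Run:
```python
from h import *
print(bot.read_state()['wrist_force'],bot.read_state()['tool_pos'])
c=cam('top'); save(c,'t3.png',(90,60,280,290),3.3)
```

```text
[1.3087 2.8733 5.2752] [0.407  0.2368 0.113 ]
```

View pics/t3.png

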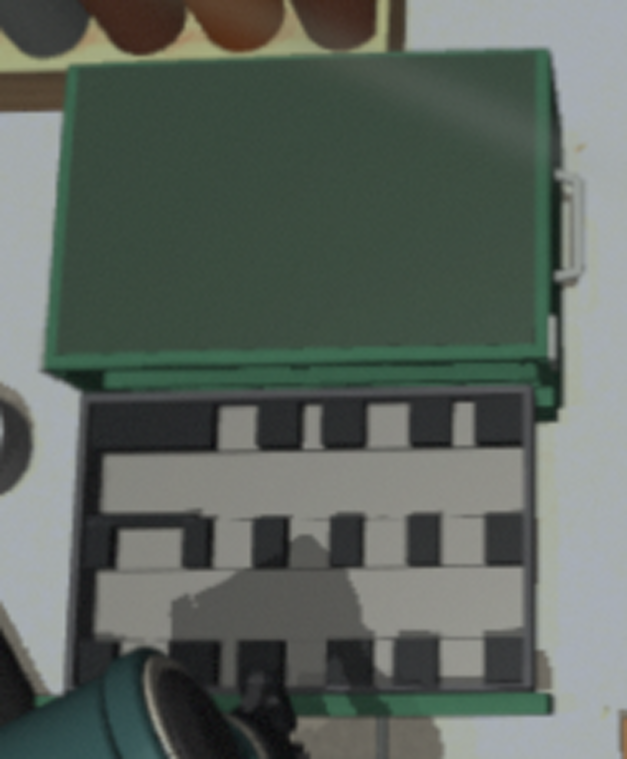

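jog_arm(
  turn=[
    [0,0,0],
    [0,0,0],
    [0,0,0],
    [0,0,0],
  ],
  slide=[
    [0,0,-2],
    [0,0,-2],
    [0,0,-2],
    [0,0,0],
  ],
  grip=[0,0,0,0],
)

```text
time: 7.2
tool_pos: [0.404, 0.2368, 0.1131]
tcp_rot: [-1.209, 1.193, -1.201]
wrist_force: [10.7, 1.9, -3.0]
width: 0.11
```

Run:
```python
from h import *
c=cam('top'); W=cloud(c)
import sys
for v in range(160,270,4): print(v,W[v,200])
```

```text
160 [0.703  0.1923 0.1394]
164 [0.6928 0.1913 0.1424]
168 [0.6848 0.1919 0.1379]
172 [0.6942 0.2069 0.071 ]
176 [0.6992 0.2193 0.0151]
180 [0.6643 0.1971 0.1103]
184 [0.6576 0.1993 0.0989]
188 [0.6483 0.1992 0.0977]
192 [0.6383 0.1984 0.0998]
196 [0.6307 0.2    0.0911]
200 [0.6241 0.2029 0.0766]
204 [0.6143 0.2023 0.0776]
208 [0.605  0.2023 0.0758]
212 [0.596  0.2027 0.0727]
216 [0.5858 0.2015 0.0762]
220 [0.5744 0.1982 0.0892]
224 [0.5651 0.198  0.0886]
228 [0.556  0.198  0.0871]
232 [0.5466 0.1975 0.0879]
236 [0.5386 0.1999 0.0757]
240 [0.5291 0.1991 0.0778]
244 [0.5199 0.199  0.0768]
248 [0.5106 0.1987 0.0767]
252 [0.5014 0.1987 0.0751]
256 [0.4907 0.1927 0.101 ]
260 [0.4818 0.1924 0.1011]
264 [0.4729 0.1922 0.1003]
268 [0.4639 0.1913 0.1032]
```

jog_arm(
  turn=[
    [0,0,0],
    [0,0,0],
    [0,0,0],
    [0,0,0],
  ],
  slide=[
    [0,0,2],
    [0,0,0],
    [0,0,0],
    [0,0,0],
  ],
  grip=[0,20,24,24],
)

```text
time: 7.65
tool_pos: [0.4011, 0.2355, 0.1111]
tcp_rot: [-1.22, 1.2, -1.199]
wrist_force: [-0.4, 0.0, -0.2]
width: 0.241
```

jog_arm(
  turn=[
    [0,0,0],
    [0,0,0],
    [0,0,0],
    [0,0,0],
    [0,0,0],
  ],
  slide=[
    [0,-15,0],
    [0,-25,0],
    [0,-35,0],
    [0,-45,0],
    [0,-30,0],
  ],
  grip=[24,24,24,30,42],
)

```text
time: 8.15
tool_pos: [0.4027, 0.2364, 0.2645]
tcp_rot: [-1.215, 1.198, -1.199]
wrist_force: [1.2, 0.2, 0.4]
width: 0.417
```

jog_arm(
  turn=[
    [0,0,0],
    [0,0,0],
    [0,0,0],
    [0,0,0],
    [0,0,0],
  ],
  slide=[
    [45,0,5],
    [45,0,5],
    [45,0,5],
    [45,0,5],
    [45,0,5],
  ],
  grip=[42,42,42,42,42],
)

```text
time: 8.65
tool_pos: [0.4299, 0.0102, 0.2617]
tcp_rot: [-1.217, 1.199, -1.198]
wrist_force: [0.7, -0.7, -0.2]
width: 0.421
```

Run:
```python
from h import *
aim((0.589,-0.185,0.15),83.5); print(bot.read_state()['q'])
c=cam('top'); save(c,'t4.png'); W=cloud(c); np.savez('t4.npz',W=W,img=c['img'])
c=cam('side'); save(c,'s4.png')
```

```text
t 8.65 pos [0.4299 0.0102 0.2617] jaw 0.84 w 0.421 F [ 0.6716 -0.71   -0.2353]
turn rv [ 0.0012 -1.4427 -0.001 ] slide before turn [197.5478 111.4317 156.3467] slide after turn [ 180.1436  111.6512 -175.9794] world d [ 159.0642 -195.241  -111.6512]
[-0.034  -0.2239  2.0763 -0.0001  1.2907 -0.0487]
```

View pics/t4.png

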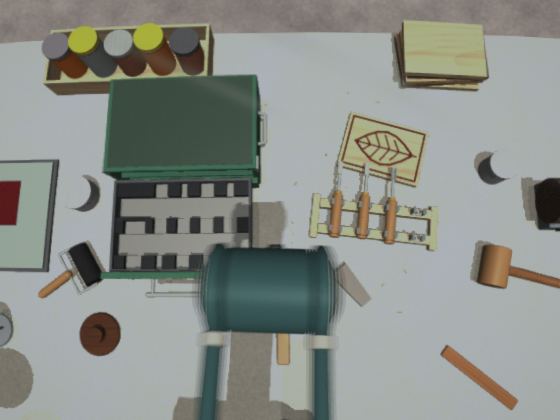

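View pics/s4.png

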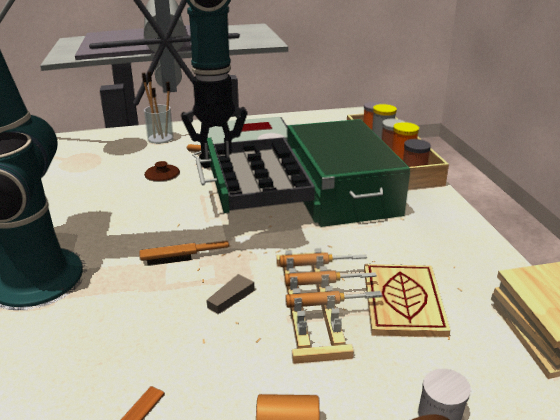

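Drawer fully open. Pocket layout visible: from right (‑y) to left: pocket1 (narrow at back) … stone pocket at far left over the front trough. Rectifying at the foam top plane to locate pockets.

```bash
cat >> h.py <<'E'
def ortho(c,x0,x1,y0,y1,z,s=2):
    # image: up=+x, left=+y ; s px per mm
    H=int((x1-x0)*1000*s);Wd=int((y1-y0)*1000*s)
    X=x1-(np.arange(H)+.5)/1000/s; Y=y1-(np.arange(Wd)+.5)/1000/s
    YY,XX=np.meshgrid(Y,X); P=np.stack([XX,YY,np.full_like(XX,z)],-1).reshape(-1,3)
    q=(P-np.array(c['position']))@Rm(c)
    K=np.array(c['intrinsics'],float);D=np.array(c['distortion'],float)
    uv=cv2.projectPoints(q.reshape(-1,1,3),np.zeros(3),np.zeros(3),K,D)[0].reshape(H,Wd,2).astype(np.float32)
    return cv2.remap(c['img'],uv[...,0],uv[...,1],cv2.INTER_CUBIC)
E
python3 - <<'E'
from h import *
c=cam('top')
o=ortho(c,0.44,0.70,0.07,0.42,0.101)
cv2.imwrite('pics/o1.png',o[:,:,::-1])
W=cloud(c)
# drawer rims points z in .104-.114 vs foam top .098-.104
m=(W[...,2]>0.1045)&(W[...,2]<0.116)&(W[...,0]>0.46)&(W[...,0]<0.672)&(W[...,1]>0.05)&(W[...,1]<0.43)
Q=W[m];print(len(Q));r=cv2.minAreaRect(Q[:,:2].astype(np.float32)*1000);print(r)
E
```

```text
1005
((564.6866455078125, 240.32858276367188), (207.79891967773438, 321.0683898925781), 0.688961923122406)
```

View pics/o1.png

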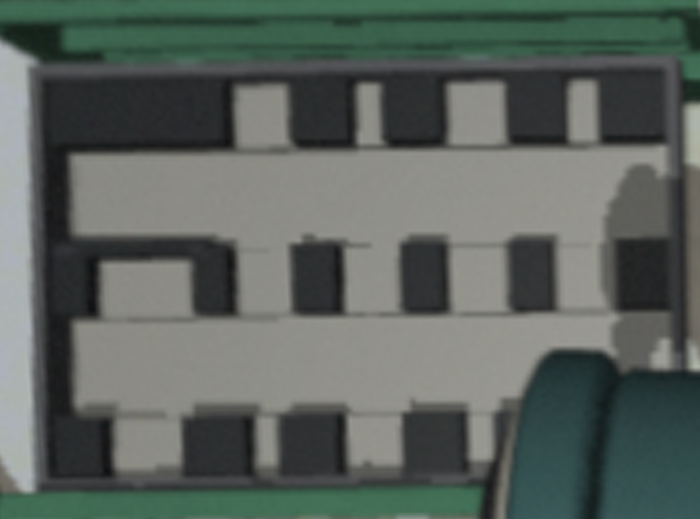

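jog_arm(
  turn=[
    [0,-0.148,0],
    [0,-0.148,0],
    [0,-0.148,0],
    [0,-0.148,0],
    [0,-0.148,0],
  ],
  slide=[
    [0,0,0],
    [0,0,0],
    [0,0,0],
    [0,0,0],
    [0,0,0],
  ],
  grip=[42,42,42,42,42],
)

```text
time: 9.3
tool_pos: [0.4302, 0.0133, 0.2616]
tcp_rot: [-1.477, 0.634, -0.631]
wrist_force: [-0.3, -1.5, -0.2]
width: 0.419
```

jog_arm(
  turn=[
    [0,-0.148,0],
    [0,-0.148,0],
    [0,-0.148,0],
    [0,-0.148,0],
    [0,-0.111,0],
  ],
  slide=[
    [0,0,0],
    [0,0,0],
    [0,0,0],
    [0,0,0],
    [0,0,0],
  ],
  grip=[42,42,42,42,42],
)

```text
time: 9.8
tool_pos: [0.4302, 0.0134, 0.2616]
tcp_rot: [-1.569, 0.085, -0.082]
wrist_force: [-0.2, 0.0, -0.4]
width: 0.422
```

Run:
```python
from h import *
aim((0.593,-0.1203,0.12),83.5); print(bot.read_state()['q'])
```

```text
t 9.8 pos [0.4302 0.0134 0.2616] jaw 83.9 w 0.422 F [-0.2435  0.0033 -0.4297]
turn rv [-0.0004  0.007  -0.002 ] slide before turn [ 176.3735  141.1783 -115.6665] slide after turn [ 176.8946  141.5755 -114.378 ] world d [ 162.8095 -133.6678 -141.5755]
[-0.0272 -0.2228  2.0755  0.0006  1.2908 -1.4917]
```

jog_arm(
  turn=[
    [0,0.007,0],
    [0,0,0],
    [0,0,0],
    [0,0,0],
    [0,0,0],
  ],
  slide=[
    [35,20,-23],
    [35,25,-23],
    [35,32,-23],
    [35,32,-23],
    [37,32,-23],
  ],
  grip=[42,42,42,42,42],
)

```text
time: 10.3
tool_pos: [0.5878, -0.1175, 0.125]
tcp_rot: [-1.568, 0.095, -0.092]
wrist_force: [0.4, 0.8, 0.9]
width: 0.419
```

Run:
```python
from h import *
aim((0.593,-0.1203,0.047),83.5)
c=cam('side'); save(c,'s5.png',(220,150,420,300),4)
c=cam('top'); save(c,'t5.png',(270,110,440,280),4)
```

```text
t 10.3 pos [ 0.5878 -0.1175  0.125 ] jaw 83.18 w 0.419 F [0.4407 0.8368 0.8833]
turn rv [-0.0008 -0.0057 -0.0017] slide before turn [ 5.6329 78.0016 -2.1757] slide after turn [ 5.4871 78.0128 -2.1476] world d [  5.2087  -2.755  -78.0128]
```

View pics/s5.png

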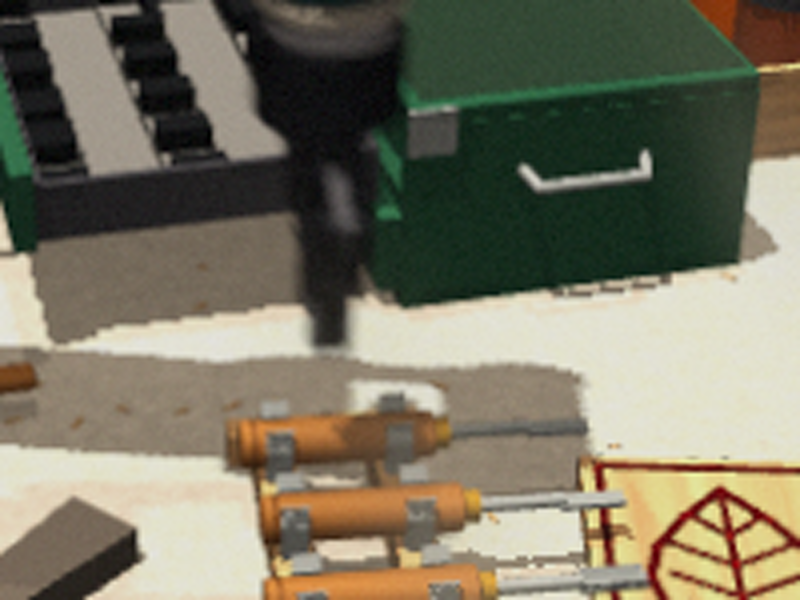

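Run:
```python
from h import *
aim((0.593,-0.1203,0.047),83.5)
c=cam('side')
for p in [(0.5935,-0.1203,0.057),(0.59,-0.1865,0.057),(0.578,-0.252,0.057)]:
  print(w2pix(c,p))
```

```text
t 10.4 pos [ 0.5861 -0.1185  0.1187] jaw 83.05 w 0.42 F [-0.0622  0.3291 -0.8201]
turn rv [-0.0012 -0.0078 -0.0118] slide before turn [ 7.9412 71.58   -0.9833] slide after turn [ 7.0876 71.67   -0.9562] world d [  6.9338  -1.7524 -71.67  ]
[305.1584 253.6537]
[311.6324 272.0961]
[314.4329 292.8499]
```

jog_arm(
  turn=[
    [0,-0.006,0],
    [0,0,0],
    [0,0,0],
    [0,0,0],
    [0,0,0],
  ],
  slide=[
    [7,10,-1],
    [0,20,0],
    [0,20,0],
    [0,14,0],
    [0,7,0],
  ],
  grip=[42,42,42,42,42],
)

```text
time: 10.95
tool_pos: [0.5935, -0.1193, 0.0559]
tcp_rot: [-1.569, 0.089, -0.089]
wrist_force: [0.3, -0.1, -0.5]
width: 0.416
```

Run:
```python
from h import *
c=cam('side'); save(c,'s6.png',(220,150,420,300),4)
aim((0.593,-0.1203,0.047),83.5)
```

```text
t 11.0 pos [ 0.5931 -0.1194  0.0551] jaw 83.48 w 0.421 F [-0.9169 -0.1077 -0.6   ]
turn rv [-0.0003 -0.0003 -0.0011] slide before turn [-0.0034  8.092  -0.9172] slide after turn [-0.0123  8.0922 -0.9151] world d [-0.1158 -0.9078 -8.0922]
```

View pics/s6.png

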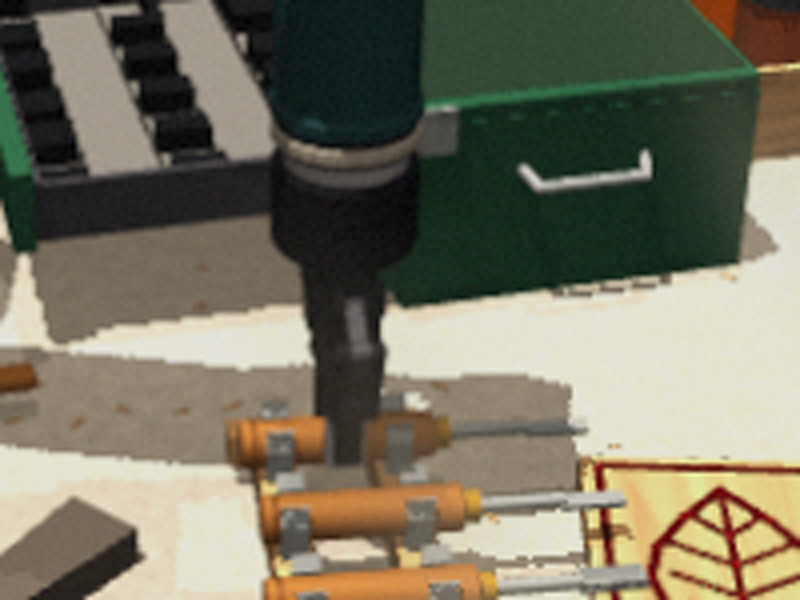

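jog_arm(
  turn=[
    [0,0,0],
    [0,0,0],
    [0,0,0],
    [0,0,0],
    [0,0,0],
  ],
  slide=[
    [-1,6,-0.7],
    [0,2,0],
    [0,0,0],
    [0,0,0],
    [0,0,0],
  ],
  grip=[42,42,36,0,0],
  newtons=50,
)

```text
time: 11.5
tool_pos: [0.5934, -0.1217, 0.0488]
tcp_rot: [-1.57, 0.089, -0.091]
wrist_force: [-1.6, -1.9, 2.0]
width: 0.284
```

jog_arm(
  turn=[
    [0,0,0],
    [0,0,0],
    [0,0,0],
  ],
  slide=[
    [0,0,0],
    [0,0,0],
    [0,0,0],
  ],
  grip=[0,0,0],
  newtons=90,
)

```text
time: 11.8
tool_pos: [0.5935, -0.1217, 0.0489]
tcp_rot: [-1.57, 0.089, -0.091]
wrist_force: [-1.9, -3.0, 5.2]
width: 0.272
```

jog_arm(
  turn=[
    [0,0,0],
    [0,0,0],
    [0,0,0],
    [0,0,0],
    [0,0,0],
  ],
  slide=[
    [0,-3,-1],
    [0,-3,0],
    [0,-4,0],
    [0,-4,0],
    [0,-4,0],
  ],
  grip=[0,0,0,0,0],
)

```text
time: 12.3
tool_pos: [0.5924, -0.1218, 0.0661]
tcp_rot: [-1.568, 0.091, -0.089]
wrist_force: [-0.8, -0.7, -0.6]
width: 0.278
```

jog_arm(
  turn=[
    [0,0,0],
    [0,0,0],
    [0,0,0],
    [0,0,0],
    [0,0,0],
  ],
  slide=[
    [0,-10,0],
    [0,-20,0],
    [0,-30,0],
    [0,-30,0],
    [0,-10,0],
  ],
  grip=[0,0,0,0,0],
)

```text
time: 12.8
tool_pos: [0.5964, -0.1227, 0.1723]
tcp_rot: [-1.57, 0.082, -0.098]
wrist_force: [1.3, 0.4, 0.1]
width: 0.266
```

Run:
```python
from h import *
c=cam('side'); save(c,'s7.png',(180,80,440,300),3)
aim((0.522,0.1275,0.19),90.7); print(bot.read_state()['q'])
```

```text
t 12.85 pos [ 0.5964 -0.1227  0.1723] jaw 83.43 w 0.271 F [0.1072 0.0986 0.7183]
turn rv [ 0.0017 -0.1269  0.01  ] slide before turn [-102.3934  -18.9598  240.0283] slide after turn [-71.3758 -17.6659 251.0993] world d [-74.4382 250.2086  17.6659]
[-0.2439  0.192   1.8363  0.0003  1.1031 -1.7002]
```

View pics/s7.png

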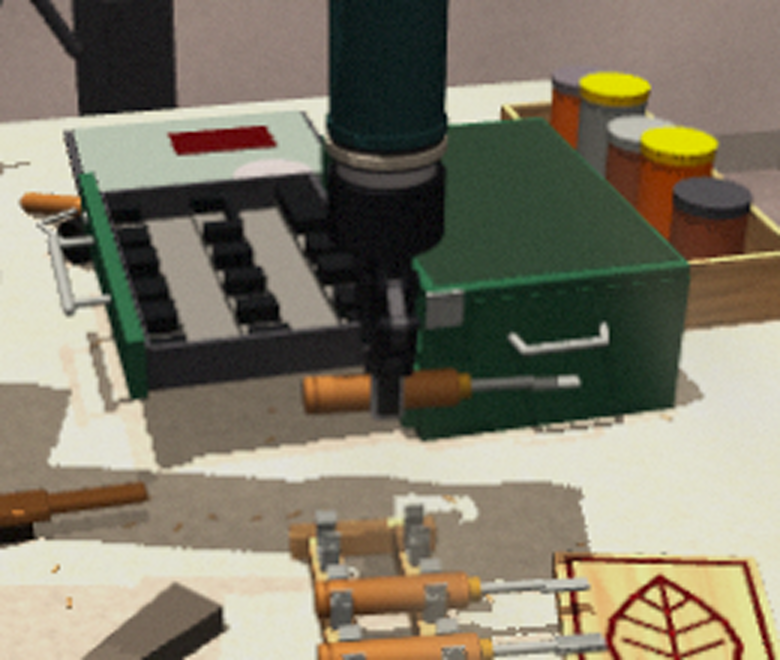

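jog_arm(
  turn=[
    [0,-0.065,0],
    [0,-0.062,0],
    [0,0,0],
    [0,0,0],
    [0,0,0],
  ],
  slide=[
    [0,-18,0],
    [0,-10,0],
    [-12,0,35],
    [-12,0,35],
    [-12,0,35],
  ],
  grip=[0,0,0,0,0],
)

```text
time: 13.35
tool_pos: [0.5548, -0.0166, 0.1932]
tcp_rot: [-1.57, -0.008, 0.009]
wrist_force: [-0.0, 0.1, -0.8]
width: 0.271
```

jog_arm(
  turn=[
    [0,0,0],
    [0,0,0],
    [0,0,0],
    [0,0,0],
    [0,0,0],
  ],
  slide=[
    [-12,0,40],
    [-12,0,40],
    [-12,0,40],
    [0,0,26],
    [0,0,0],
  ],
  grip=[0,0,0,0,0],
)

```text
time: 13.85
tool_pos: [0.5169, 0.131, 0.1933]
tcp_rot: [-1.57, -0.012, 0.013]
wrist_force: [-0.2, -1.3, -1.0]
width: 0.27
```

Run:
```python
from h import *
c=cam('top'); save(c,'t8.png',(90,110,290,290),4)
c=cam('side'); save(c,'s8.png',(180,80,440,300),3)
aim((0.522,0.1275,0.13),90.7); print(bot.read_state()['q'])
```

```text
t 13.95 pos [0.5174 0.1283 0.1933] jaw 90.81 w 0.27 F [-0.7864  0.2409 -1.3404]
turn rv [ 0.0007  0.0019 -0.0008] slide before turn [ 4.6591 63.3378 -0.859 ] slide after turn [ 4.6084 63.3411 -0.8916] world d [  4.6189  -0.8352 -63.3411]
[ 0.1967  0.0385  1.9664 -0.0005  1.1377 -1.388 ]
```

View pics/t8.png

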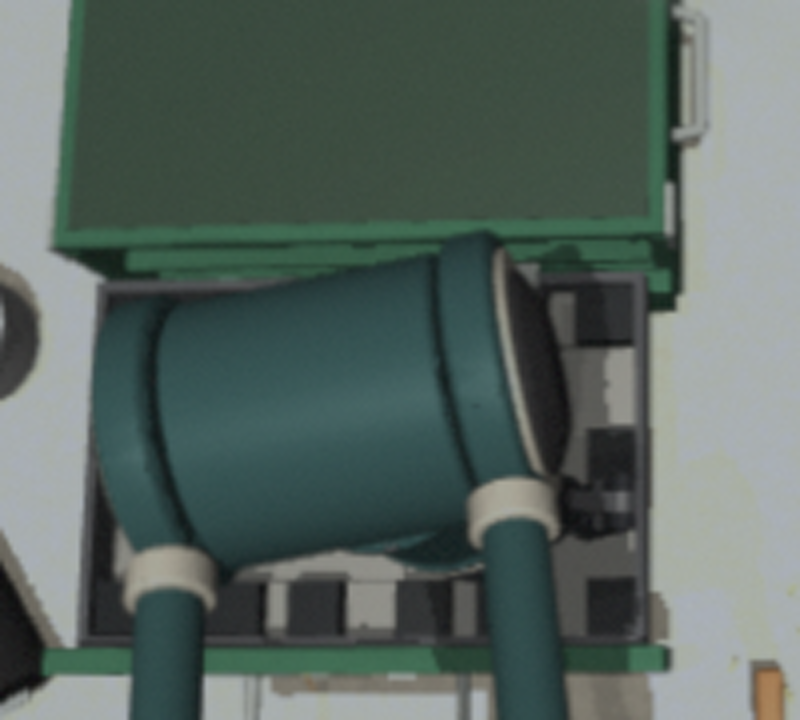

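View pics/s8.png

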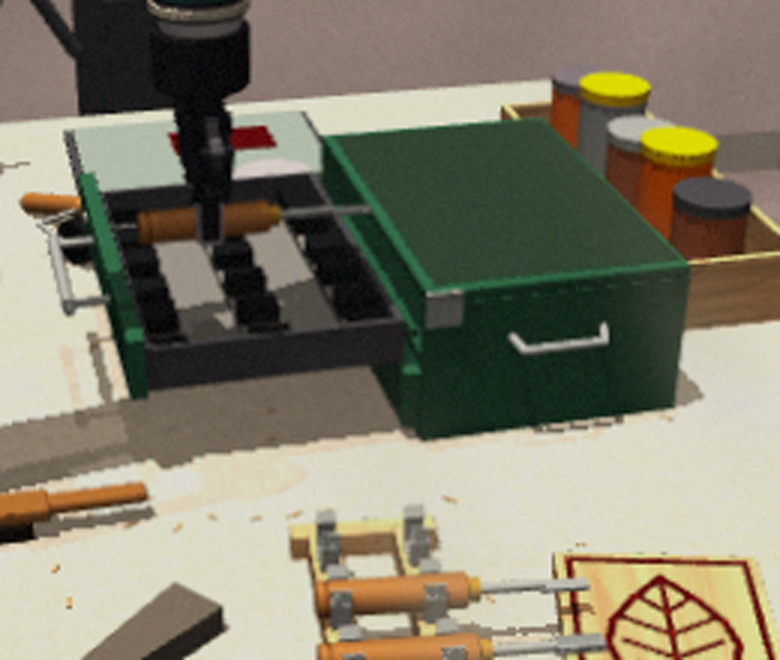

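jog_arm(
  turn=[
    [0,0,0],
    [0,0,0],
    [0,0,0],
    [0,0,0],
    [0,0,0],
  ],
  slide=[
    [4.6,10,-0.8],
    [0,20,0],
    [0,22,0],
    [0,11,0],
    [0,0,0],
  ],
  grip=[0,0,0,0,0],
)

```text
time: 14.45
tool_pos: [0.5208, 0.1259, 0.1282]
tcp_rot: [-1.572, -0.004, 0.012]
wrist_force: [-0.5, 0.1, -0.7]
width: 0.27
```

Run:
```python
from h import *
c=cam('side'); save(c,'s9.png',(200,100,350,230),5)
aim((0.522,0.1275,0.105),90.7)
```

```text
t 14.5 pos [0.5219 0.1263 0.1297] jaw 90.62 w 0.274 F [-0.4183  0.5927 -0.3904]
turn rv [ 0.0006 -0.0013 -0.0026] slide before turn [ 0.2268 24.6787  1.2208] slide after turn [ 0.1633 24.68    1.2055] world d [  0.1485   1.2074 -24.68  ]
```

View pics/s9.png

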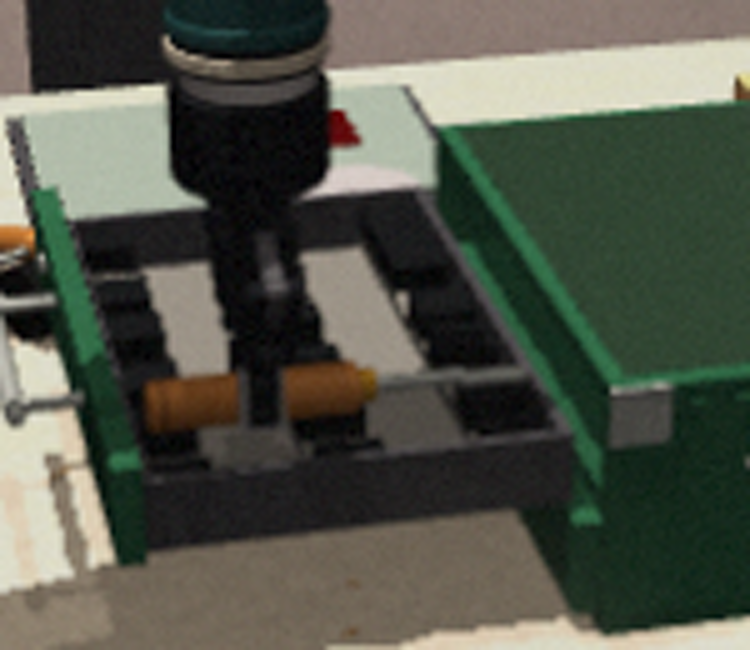

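jog_arm(
  turn=[
    [0,0,0],
    [0,0,0],
    [0,0,0],
    [0,0,0],
    [0,0,0],
  ],
  slide=[
    [0,5,1.2],
    [0,6,0],
    [0,6,0],
    [0,4,0],
    [0,3,0],
  ],
  grip=[0,0,0,0,0],
)

```text
time: 15.0
tool_pos: [0.5222, 0.1286, 0.1065]
tcp_rot: [-1.571, -0.009, 0.01]
wrist_force: [-0.9, -0.5, -0.7]
width: 0.27
```

jog_arm(
  turn=[
    [0,0,0],
  ],
  slide=[
    [0,0,0],
  ],
  grip=[0],
)

```text
time: 15.1
tool_pos: [0.522, 0.1285, 0.1064]
tcp_rot: [-1.571, -0.009, 0.01]
wrist_force: [0.4, 0.4, -0.9]
width: 0.272
```

jog_arm(
  turn=[
    [0,0,0],
    [0,0,0],
    [0,0,0],
  ],
  slide=[
    [0,2,0],
    [0,1,0],
    [0,0,0],
  ],
  grip=[0,0,0],
  newtons=40,
)

```text
time: 15.4
tool_pos: [0.5224, 0.1285, 0.1039]
tcp_rot: [-1.571, -0.01, 0.01]
wrist_force: [0.5, 0.8, -1.1]
width: 0.273
```

jog_arm(
  turn=[
    [0,0,0],
    [0,0,0],
    [0,0,0],
    [0,0,0],
  ],
  slide=[
    [0,0,0],
    [0,0,0],
    [0,0,0],
    [0,0,0],
  ],
  grip=[33,40,44,44],
)

```text
time: 15.8
tool_pos: [0.5226, 0.1285, 0.1042]
tcp_rot: [-1.571, -0.01, 0.009]
wrist_force: [0.0, -0.3, -0.2]
width: 0.439
```

jog_arm(
  turn=[
    [0,0,0],
    [0,0,0],
    [0,0,0],
    [0,0,0],
    [0,0,0],
  ],
  slide=[
    [0,-10,0],
    [0,-20,0],
    [0,-30,0],
    [0,-40,0],
    [0,0,0],
  ],
  grip=[44,44,44,44,44],
)

```text
time: 16.3
tool_pos: [0.5267, 0.1294, 0.2115]
tcp_rot: [-1.568, -0.019, -0.0]
wrist_force: [0.2, -0.1, 1.5]
width: 0.441
```

Run:
```python
from h import *
c=cam('side'); save(c,'s10.png',(200,100,350,230),5)
aim((0.59,-0.187,0.12),83.4)
```

```text
t 16.35 pos [0.5253 0.1291 0.2088] jaw 90.7 w 0.438 F [-0.6273 -0.1329 -0.347 ]
turn rv [-0.0021  0.1274  0.0083] slide before turn [  60.1495   88.7636 -316.9722] slide after turn [ 100.6464   88.7517 -306.5318] world d [  64.7475 -316.0683  -88.7517]
```

View pics/s10.png

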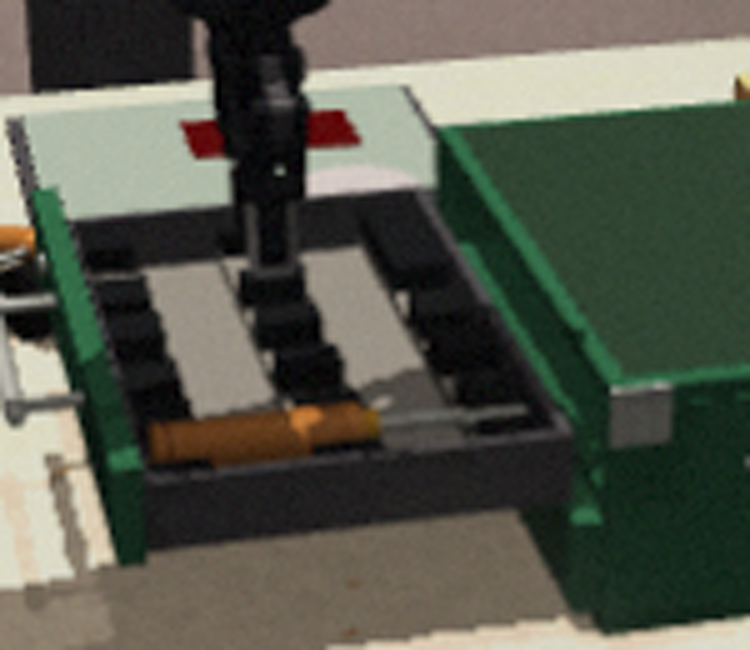

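jog_arm(
  turn=[
    [0,0.064,0],
    [0,0.063,0],
    [0,0,0],
    [0,0,0],
    [0,0,0],
  ],
  slide=[
    [0,0,0],
    [0,0,0],
    [14,0,-44],
    [14,0,-44],
    [14,0,-44],
  ],
  grip=[42,42,42,42,42],
)

```text
time: 16.85
tool_pos: [0.5484, -0.0084, 0.2032]
tcp_rot: [-1.569, 0.09, -0.088]
wrist_force: [1.2, -0.2, -0.1]
width: 0.419
```

jog_arm(
  turn=[
    [0,0,0],
    [0,0,0],
    [0,0,0],
    [0,0,0],
    [0,0,0],
  ],
  slide=[
    [14,15,-44],
    [14,18,-44],
    [14,18,-44],
    [16,18,-40],
    [0,15,0],
  ],
  grip=[42,42,42,42,42],
)

```text
time: 17.35
tool_pos: [0.5872, -0.1898, 0.1183]
tcp_rot: [-1.57, 0.094, -0.094]
wrist_force: [-0.5, 0.1, 1.0]
width: 0.419
```

Run:
```python
from h import *
c=cam('top'); save(c,'t11.png',(90,130,290,290),4)
W=cloud(c); np.save('Wt11.npy',W)
aim((0.59,-0.187,0.047),83.4)
hsv=cv2.cvtColor(c['img'],cv2.COLOR_RGB2HSV)
m=(hsv[...,0]<18)&(hsv[...,1]>110)&(W[...,1]>0.08)&(W[...,1]<0.4)&(W[...,0]>0.45)&(W[...,0]<0.68)&(W[...,2]>0.08)
Q=W[m]; print(m.sum(),Q.mean(0),np.percentile(Q[:,2],[5,50,95]),cv2.minAreaRect(Q[:,:2].astype(np.float32)*1000))
o=ortho(c,0.44,0.70,0.07,0.42,0.101); cv2.imwrite('pics/o11.png',o[:,:,::-1])
```

```text
t 17.4 pos [ 0.5847 -0.1867  0.1152] jaw 83.2 w 0.419 F [-1.5338  1.2601 -2.4541]
turn rv [-0.0012 -0.0035 -0.0059] slide before turn [ 5.7416 68.1519  0.212 ] slide after turn [ 5.3407 68.1842  0.2754] world d [  5.337   -0.3403 -68.1842]
470 [0.5227 0.1287 0.1086] [0.1026 0.1091 0.1126] ((522.380615234375, 129.78909301757812), (103.57491302490234, 23.07448387145996), 1.205683946609497)
```

View pics/o11.png

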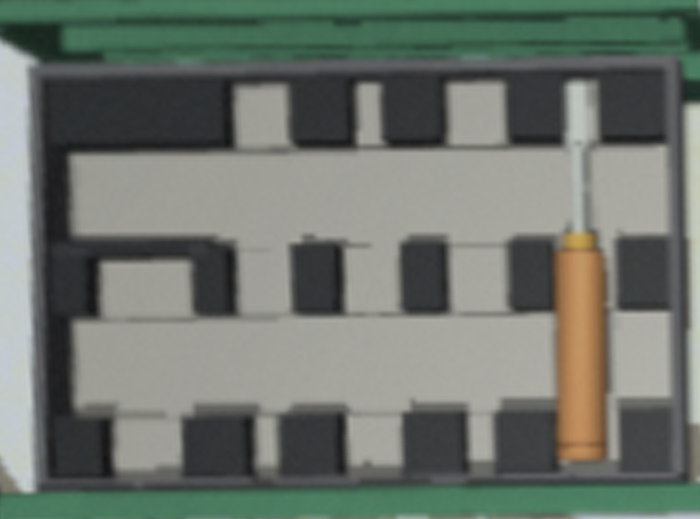

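jog_arm(
  turn=[
    [0,-0.003,0],
    [0,0,0],
    [0,0,0],
    [0,0,0],
    [0,0,0],
  ],
  slide=[
    [5.5,10,-0.5],
    [0,20,0],
    [0,20,0],
    [0,12,0],
    [0,0,0],
  ],
  grip=[42,42,42,42,42],
)

```text
time: 17.9
tool_pos: [0.5909, -0.1842, 0.0559]
tcp_rot: [-1.568, 0.09, -0.083]
wrist_force: [-0.5, -0.1, -0.4]
width: 0.424
```

Run:
```python
from h import *
c=cam('side'); save(c,'s12.png',(220,150,420,300),4)
aim((0.589,-0.188,0.047),83.4)
```

```text
t 17.95 pos [ 0.5918 -0.1847  0.0573] jaw 83.68 w 0.418 F [-0.0233 -0.9233  0.0193]
turn rv [-0.0005  0.0048 -0.0018] slide before turn [-2.4386 10.2894 -3.5539] slide after turn [-2.4404 10.2868 -3.56  ] world d [ -2.8335  -3.2559 -10.2868]
```

View pics/s12.png

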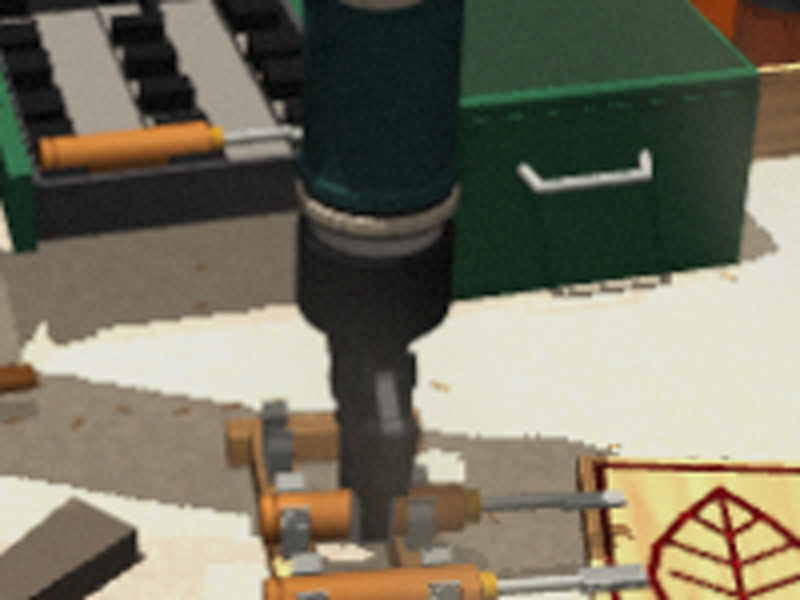

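jog_arm(
  turn=[
    [0,0.004,0],
    [0,0,0],
    [0,0,0],
    [0,0,0],
    [0,0,0],
  ],
  slide=[
    [-3.5,0,-3.4],
    [0,7,0],
    [0,3,0],
    [0,0,0],
    [0,0,0],
  ],
  grip=[42,42,42,36,0],
  newtons=50,
)

```text
time: 18.45
tool_pos: [0.5884, -0.1887, 0.0481]
tcp_rot: [-1.568, 0.092, -0.091]
wrist_force: [0.6, 2.3, -0.1]
width: 0.285
```

jog_arm(
  turn=[
    [0,0,0],
    [0,0,0],
    [0,0,0],
    [0,0,0],
  ],
  slide=[
    [0,0,0],
    [0,0,0],
    [0,0,0],
    [0,0,0],
  ],
  grip=[0,0,0,0],
  newtons=90,
)

```text
time: 18.85
tool_pos: [0.5885, -0.1887, 0.0482]
tcp_rot: [-1.568, 0.091, -0.091]
wrist_force: [-1.6, 3.7, 4.6]
width: 0.272
```

jog_arm(
  turn=[
    [0,0,0],
    [0,0,0],
    [0,0,0],
    [0,0,0],
    [0,0,0],
  ],
  slide=[
    [0,-3,0],
    [0,-3,0],
    [0,-4,0],
    [0,-4,0],
    [0,-4,0],
  ],
  grip=[0,0,0,0,0],
)

```text
time: 19.35
tool_pos: [0.5885, -0.1894, 0.0665]
tcp_rot: [-1.569, 0.091, -0.091]
wrist_force: [0.0, 1.6, -0.4]
width: 0.271
```

jog_arm(
  turn=[
    [0,0,0],
    [0,0,0],
    [0,0,0],
    [0,0,0],
    [0,0,0],
  ],
  slide=[
    [0,-10,0],
    [0,-20,0],
    [0,-35,0],
    [0,-40,0],
    [0,-25,0],
  ],
  grip=[0,0,0,0,0],
)

```text
time: 19.85
tool_pos: [0.5909, -0.1904, 0.2022]
tcp_rot: [-1.572, 0.085, -0.097]
wrist_force: [0.4, -0.5, -0.2]
width: 0.272
```

Run:
```python
from h import *
c=cam('side'); save(c,'s13.png',(180,80,440,300),3)
aim((0.522,0.2355,0.195),90.7); print(bot.read_state()['q'])
```

```text
t 19.9 pos [ 0.5931 -0.1912  0.2068] jaw 83.36 w 0.274 F [2.2201 0.3196 2.6692]
turn rv [ 0.0051 -0.1281  0.0143] slide before turn [-120.101     8.29    415.6315] slide after turn [-65.8893  11.7599 427.5077] world d [-71.1073 426.6709 -11.7599]
[-0.3514  0.1865  1.7762 -0.0007  1.1639 -1.8061]
```

View pics/s13.png

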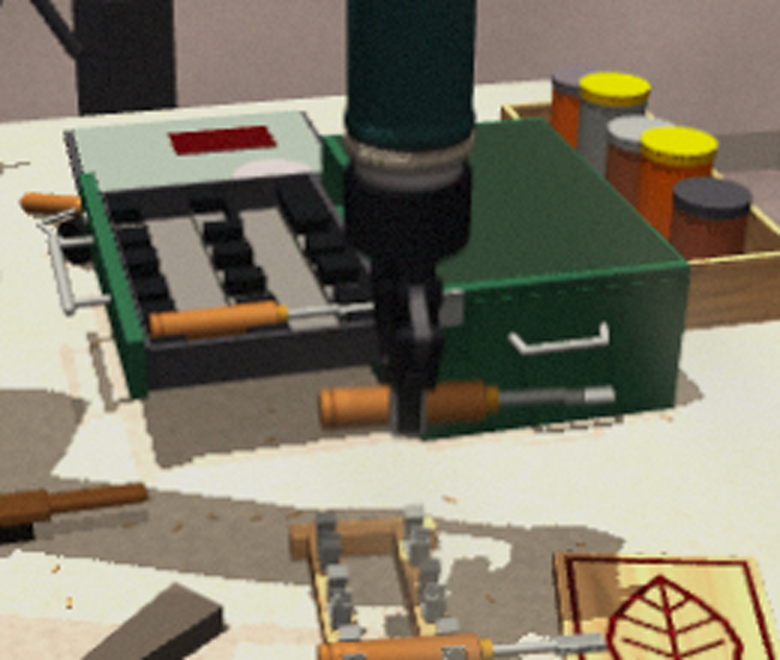

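jog_arm(
  turn=[
    [0,-0.064,0],
    [0,-0.064,0],
    [0,0,0],
    [0,0,0],
    [0,0,0],
  ],
  slide=[
    [0,0,0],
    [0,0,0],
    [-6.5,0,40],
    [-6.5,0,43],
    [-6.5,0,43],
  ],
  grip=[0,0,0,0,0],
)

```text
time: 20.4
tool_pos: [0.5682, -0.063, 0.1979]
tcp_rot: [-1.572, -0.011, 0.005]
wrist_force: [0.4, 1.5, -0.8]
width: 0.27
```

jog_arm(
  turn=[
    [0,0,0],
    [0,0,0],
    [0,0,0],
    [0,0,0],
    [0,0,0],
  ],
  slide=[
    [-6.5,0,43],
    [-6.5,0,43],
    [-6.5,0,43],
    [-6.5,0,43],
    [-6.5,0,43],
  ],
  grip=[0,0,0,0,0],
)

```text
time: 20.9
tool_pos: [0.5331, 0.1528, 0.1981]
tcp_rot: [-1.57, -0.013, 0.006]
wrist_force: [0.1, 0.0, -1.5]
width: 0.27
```

jog_arm(
  turn=[
    [0,0,0],
    [0,0,0],
    [0,0,0],
    [0,0,0],
  ],
  slide=[
    [-6.5,0,43],
    [-6,0,35],
    [0,0,8],
    [0,0,0],
  ],
  grip=[0,0,0,0],
)

```text
time: 21.3
tool_pos: [0.5195, 0.2384, 0.1975]
tcp_rot: [-1.57, -0.014, 0.009]
wrist_force: [0.4, -1.0, -0.9]
width: 0.274
```

Run:
```python
from h import *
c=cam('side')
aim((0.523,0.2355,0.13),90.7)
```

```text
t 21.35 pos [0.5195 0.2372 0.1971] jaw 90.78 w 0.271 F [-0.2777 -0.5771 -1.5015]
turn rv [0.0002 0.0013 0.0022] slide before turn [ 3.351  67.0986 -1.732 ] slide after turn [ 3.4988 67.0909 -1.7379] world d [  3.5197  -1.695  -67.0909]
```

jog_arm(
  turn=[
    [0,0,0],
    [0,0,0],
    [0,0,0],
    [0,0,0],
    [0,0,0],
  ],
  slide=[
    [3.5,10,-1.7],
    [0,22,0],
    [0,24,0],
    [0,11,0],
    [0,0,0],
  ],
  grip=[0,0,0,0,0],
)

```text
time: 21.85
tool_pos: [0.5209, 0.2334, 0.1263]
tcp_rot: [-1.573, -0.005, 0.012]
wrist_force: [-1.0, 0.0, -1.3]
width: 0.273
```

Run:
```python
from h import *
c=cam('side'); save(c,'s14.png',(200,100,350,230),5)
aim((0.523,0.2355,0.104),90.7)
```

```text
t 21.9 pos [0.522  0.2341 0.1279] jaw 90.62 w 0.274 F [0.5022 0.0027 0.2826]
turn rv [ 0.0011 -0.0015 -0.0022] slide before turn [ 1.0963 23.8977  1.3758] slide after turn [ 1.0468 23.9014  1.349 ] world d [  1.0302   1.3617 -23.9014]
```

View pics/s14.png

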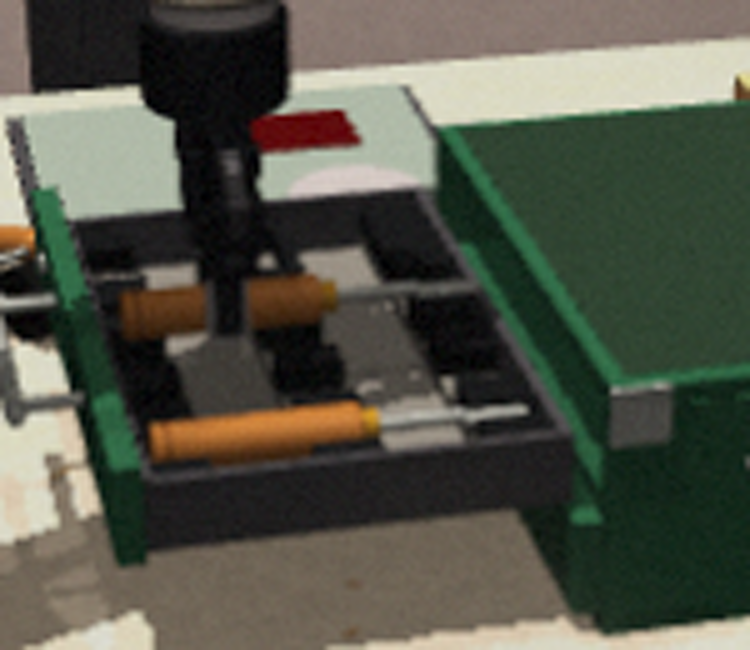

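jog_arm(
  turn=[
    [0,0,0],
    [0,0,0],
    [0,0,0],
    [0,0,0],
    [0,0,0],
  ],
  slide=[
    [0.5,5,1],
    [0,6,0],
    [0,6,0],
    [0,4,0],
    [0,2,0],
  ],
  grip=[0,0,0,0,0],
)

```text
time: 22.4
tool_pos: [0.523, 0.2367, 0.1061]
tcp_rot: [-1.571, -0.01, 0.009]
wrist_force: [1.1, -0.2, -0.6]
width: 0.268
```

jog_arm(
  turn=[
    [0,0,0],
    [0,0,0],
    [0,0,0],
  ],
  slide=[
    [0,1,0],
    [0,0,0],
    [0,0,0],
  ],
  grip=[0,0,0],
  newtons=40,
)

```text
time: 22.7
tool_pos: [0.5224, 0.2364, 0.1046]
tcp_rot: [-1.571, -0.009, 0.01]
wrist_force: [0.5, 0.7, -0.6]
width: 0.269
```

jog_arm(
  turn=[
    [0,0,0],
    [0,0,0],
    [0,0,0],
    [0,0,0],
  ],
  slide=[
    [0,1,0],
    [0,0,0],
    [0,0,0],
    [0,0,0],
  ],
  grip=[0,33,42,42],
)

```text
time: 23.1
tool_pos: [0.523, 0.2365, 0.1042]
tcp_rot: [-1.571, -0.01, 0.009]
wrist_force: [0.3, -0.4, 0.7]
width: 0.423
```

jog_arm(
  turn=[
    [0,0,0],
    [0,0,0],
    [0,0,0],
    [0,0,0],
    [0,0,0],
  ],
  slide=[
    [0,-10,0],
    [0,-20,0],
    [0,-30,0],
    [0,-40,0],
    [0,0,0],
  ],
  grip=[42,42,42,42,42],
)

```text
time: 23.6
tool_pos: [0.5269, 0.2381, 0.2119]
tcp_rot: [-1.566, -0.019, 0.0]
wrist_force: [0.9, -0.3, 0.8]
width: 0.419
```

Run:
```python
from h import *
c=cam('side')
aim((0.578,-0.2535,0.12),83.4)
```

```text
t 23.65 pos [0.5255 0.2376 0.2091] jaw 90.7 w 0.425 F [-0.7786 -0.8023  0.7916]
turn rv [-0.0037  0.1274  0.0081] slide before turn [  45.7105   87.8566 -491.9732] slide after turn [ 108.555    89.0581 -481.799 ] world d [  52.459  -491.083   -89.0581]
```

jog_arm(
  turn=[
    [0,0.064,0],
    [0,0.063,0],
    [0,0,0],
    [0,0,0],
    [0,0,0],
  ],
  slide=[
    [0,0,0],
    [0,0,0],
    [10,0,-44],
    [10,0,-44],
    [10,0,-44],
  ],
  grip=[42,42,42,42,42],
)

```text
time: 24.15
tool_pos: [0.5367, 0.1008, 0.2031]
tcp_rot: [-1.569, 0.09, -0.088]
wrist_force: [0.4, 0.1, 0.7]
width: 0.42
```

jog_arm(
  turn=[
    [0,0,0],
    [0,0,0],
    [0,0,0],
    [0,0,0],
    [0,0,0],
  ],
  slide=[
    [10,0,-44],
    [10,0,-44],
    [10,5,-44],
    [10,10,-44],
    [10,10,-44],
  ],
  grip=[42,42,42,42,42],
)

```text
time: 24.65
tool_pos: [0.5614, -0.1241, 0.1783]
tcp_rot: [-1.569, 0.091, -0.09]
wrist_force: [0.6, -0.1, -0.5]
width: 0.422
```

jog_arm(
  turn=[
    [0,0,0],
    [0,0,0],
    [0,0,0],
    [0,0,0],
    [0,0,0],
  ],
  slide=[
    [10,15,-44],
    [10,15,-44],
    [8,15,-42],
    [0,15,0],
    [0,0,0],
  ],
  grip=[42,42,42,42,42],
)

```text
time: 25.15
tool_pos: [0.5721, -0.2545, 0.1152]
tcp_rot: [-1.566, 0.097, -0.087]
wrist_force: [-0.3, 1.3, -0.8]
width: 0.417
```

Run:
```python
from h import *
c=cam('top'); o=ortho(c,0.44,0.70,0.07,0.42,0.101); cv2.imwrite('pics/o15.png',o[:,:,::-1])
c=cam('side'); save(c,'s15.png',(200,180,420,340),3.6)
aim((0.576,-0.2545,0.047),83.4)
```

```text
t 25.25 pos [ 0.5739 -0.2535  0.1179] jaw 83.43 w 0.424 F [1.0278 0.7521 0.2348]
turn rv [-0.0014  0.0006 -0.0026] slide before turn [ 2.3375 70.8939 -0.8254] slide after turn [ 2.1544 70.9007 -0.7282] world d [  2.0564  -0.971  -70.9007]
```

View pics/o15.png

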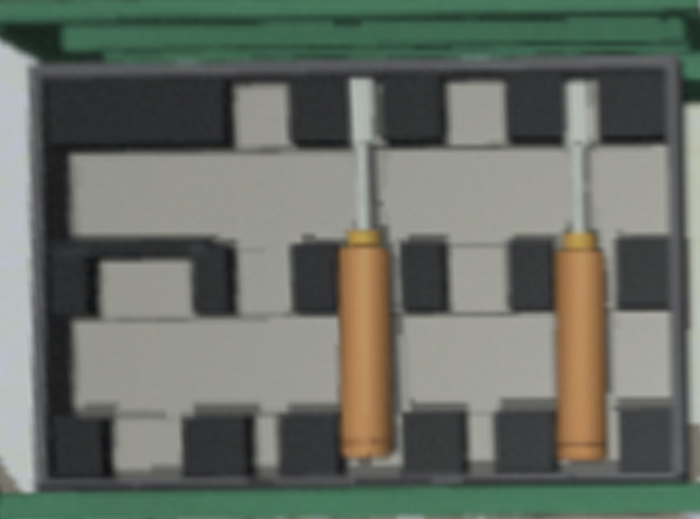

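View pics/s15.png

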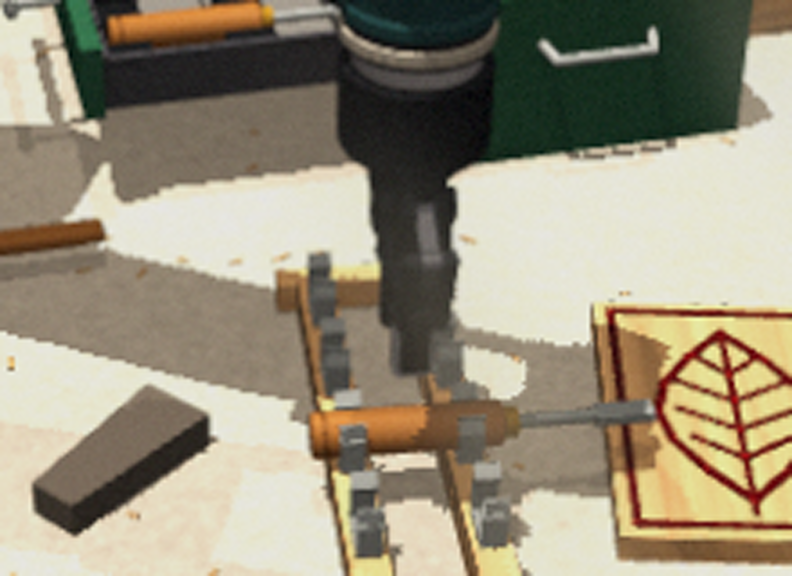

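jog_arm(
  turn=[
    [0,0,0],
    [0,0,0],
    [0,0,0],
    [0,0,0],
    [0,0,0],
  ],
  slide=[
    [2.3,12,-0.7],
    [0,22,0],
    [0,20,0],
    [0,8,0],
    [0,0,0],
  ],
  grip=[42,42,42,42,42],
)

```text
time: 25.75
tool_pos: [0.5763, -0.2542, 0.0556]
tcp_rot: [-1.568, 0.091, -0.087]
wrist_force: [-0.3, -0.1, 0.2]
width: 0.417
```

Run:
```python
from h import *
c=cam('side'); save(c,'s16.png',(220,180,420,330),4)
aim((0.5765,-0.2545,0.047),83.4)
```

```text
t 25.8 pos [ 0.5772 -0.2548  0.0569] jaw 83.48 w 0.422 F [ 0.0657 -0.4147  0.3839]
turn rv [-0.0002  0.0014 -0.0005] slide before turn [-0.6892  9.8654  0.2642] slide after turn [-0.6945  9.865   0.2653] world d [-0.6594  0.3434 -9.865 ]
```

View pics/s16.png

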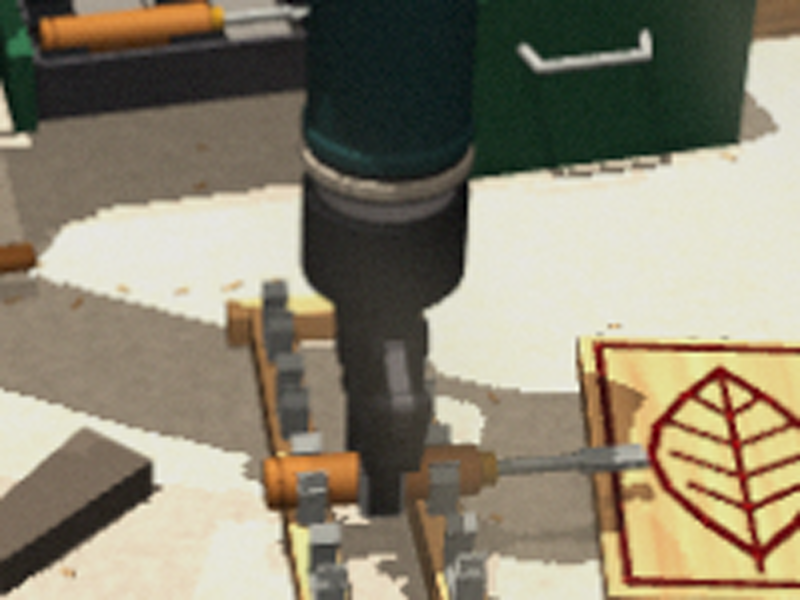

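jog_arm(
  turn=[
    [0,0,0],
    [0,0,0],
    [0,0,0],
    [0,0,0],
    [0,0,0],
  ],
  slide=[
    [-2,3,0],
    [0,5,0],
    [0,2,0],
    [0,0,0],
    [0,0,0],
  ],
  grip=[42,42,42,36,0],
  newtons=50,
)

```text
time: 26.3
tool_pos: [0.5752, -0.2544, 0.0475]
tcp_rot: [-1.567, 0.091, -0.091]
wrist_force: [0.3, 4.8, 2.1]
width: 0.286
```

jog_arm(
  turn=[
    [0,0,0],
    [0,0,0],
    [0,0,0],
    [0,0,0],
  ],
  slide=[
    [0,0,0],
    [0,0,0],
    [0,0,0],
    [0,0,0],
  ],
  grip=[0,0,0,0],
  newtons=90,
)

```text
time: 26.7
tool_pos: [0.5753, -0.2544, 0.0476]
tcp_rot: [-1.567, 0.091, -0.091]
wrist_force: [-1.7, 4.9, 4.8]
width: 0.276
```

jog_arm(
  turn=[
    [0,0,0],
    [0,0,0],
    [0,0,0],
    [0,0,0],
    [0,0,0],
  ],
  slide=[
    [0,-3,0],
    [0,-3,0],
    [0,-4,0],
    [0,-4,0],
    [0,-4,0],
  ],
  grip=[0,0,0,0,0],
)

```text
time: 27.2
tool_pos: [0.5749, -0.2556, 0.0654]
tcp_rot: [-1.569, 0.091, -0.09]
wrist_force: [-0.6, 2.9, -1.6]
width: 0.274
```

jog_arm(
  turn=[
    [0,0,0],
    [0,0,0],
    [0,0,0],
    [0,0,0],
    [0,0,0],
  ],
  slide=[
    [0,-10,0],
    [0,-20,0],
    [0,-40,0],
    [0,-45,0],
    [0,-30,0],
  ],
  grip=[0,0,0,0,0],
)

```text
time: 27.7
tool_pos: [0.5774, -0.2576, 0.2168]
tcp_rot: [-1.574, 0.084, -0.097]
wrist_force: [0.4, -1.0, -0.2]
width: 0.272
```

Run:
```python
from h import *
c=cam('side'); save(c,'s17.png',(180,80,440,330),3)
aim((0.606,0.182,0.2),-89.3); print(bot.read_state()['q'])
```

```text
t 27.75 pos [ 0.5798 -0.2588  0.2226] jaw 83.4 w 0.269 F [ 1.3303 -0.9109  2.4442]
turn rv [-0.0238  3.0142  0.0123] slide before turn [-24.9792  19.0532 441.0242] slide after turn [ -31.543    22.6092 -440.4353] world d [ 26.1598 440.7878 -22.6092]
[-0.4583  0.1951  1.7358 -0.0014  1.193  -1.9135]
```

View pics/s17.png

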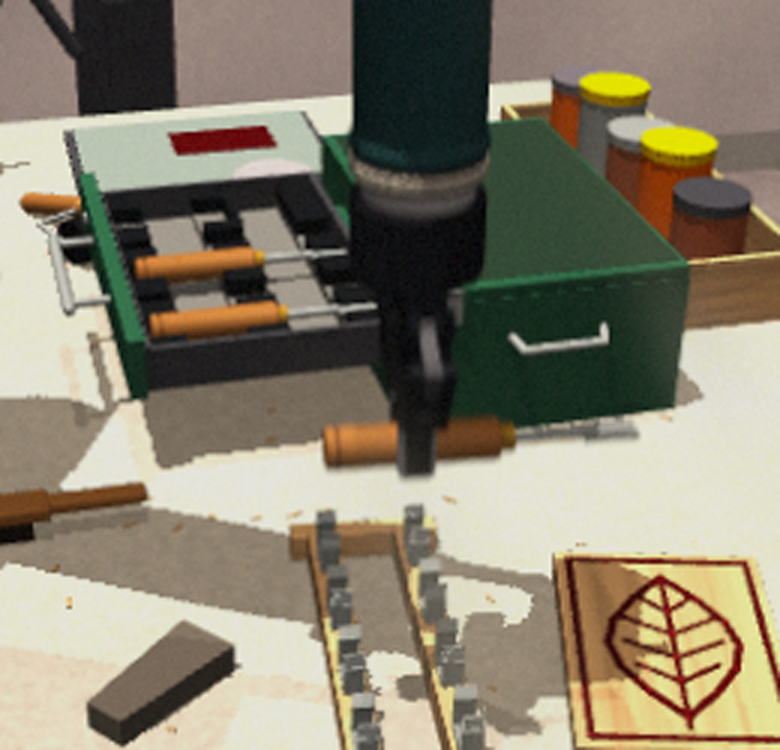

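jog_arm(
  turn=[
    [0,0.149,0],
    [0,0.149,0],
    [0,0.149,0],
    [0,0.149,0],
    [0,0.149,0],
  ],
  slide=[
    [0,0,0],
    [0,0,0],
    [0,0,0],
    [0,0,0],
    [0,0,0],
  ],
  grip=[0,0,0,0,0],
)

```text
time: 28.25
tool_pos: [0.5761, -0.2569, 0.2127]
tcp_rot: [-1.464, 0.673, -0.68]
wrist_force: [-0.1, 0.5, -0.9]
width: 0.268
```

jog_arm(
  turn=[
    [0,0.149,0],
    [0,0.149,0],
    [0,0.149,0],
    [0,0.149,0],
    [0,0.149,0],
  ],
  slide=[
    [0,0,0],
    [0,0,0],
    [0,0,0],
    [0,0,0],
    [0,0,0],
  ],
  grip=[0,0,0,0,0],
)

```text
time: 28.75
tool_pos: [0.5761, -0.2569, 0.2126]
tcp_rot: [-1.189, 1.235, -1.243]
wrist_force: [-0.7, -0.4, -0.8]
width: 0.274
```

jog_arm(
  turn=[
    [0,0.149,0],
    [0,0.149,0],
    [0,0.149,0],
    [0,0.149,0],
    [0,0.149,0],
  ],
  slide=[
    [0,0,0],
    [0,0,0],
    [0,0,0],
    [0,0,0],
    [0,0,0],
  ],
  grip=[0,0,0,0,0],
)

```text
time: 29.25
tool_pos: [0.5761, -0.2569, 0.2126]
tcp_rot: [-0.726, 1.755, -1.763]
wrist_force: [-1.0, 0.1, -0.8]
width: 0.273
```

jog_arm(
  turn=[
    [0,0.149,0],
    [0,0.149,0],
    [0,0.149,0],
    [0,0.149,0],
    [0,0.149,0],
  ],
  slide=[
    [0,0,0],
    [0,0,0],
    [0,0,0],
    [0,0,0],
    [0,0,0],
  ],
  grip=[0,0,0,0,0],
)

```text
time: 29.75
tool_pos: [0.5761, -0.2569, 0.2126]
tcp_rot: [-0.04, 2.195, -2.203]
wrist_force: [0.6, 0.1, -0.7]
width: 0.271
```

Run:
```python
from h import *
c=cam('side'); save(c,'s18.png',(180,80,440,330),3)
aim((0.606,0.182,0.2),-89.3); print(bot.read_state()['q'])
```

```text
t 29.8 pos [ 0.5761 -0.2569  0.2126] jaw -88.0 w 0.273 F [ 0.1767 -0.7771 -0.7441]
turn rv [-0.0032  0.0227 -0.0038] slide before turn [ -45.1336   11.3227 -437.5955] slide after turn [ -35.2528   12.5796 -438.4679] world d [ 29.8934 438.8659 -12.5796]
[-0.4583  0.2024  1.746  -0.0012  1.1883  1.078 ]
```

View pics/s18.png

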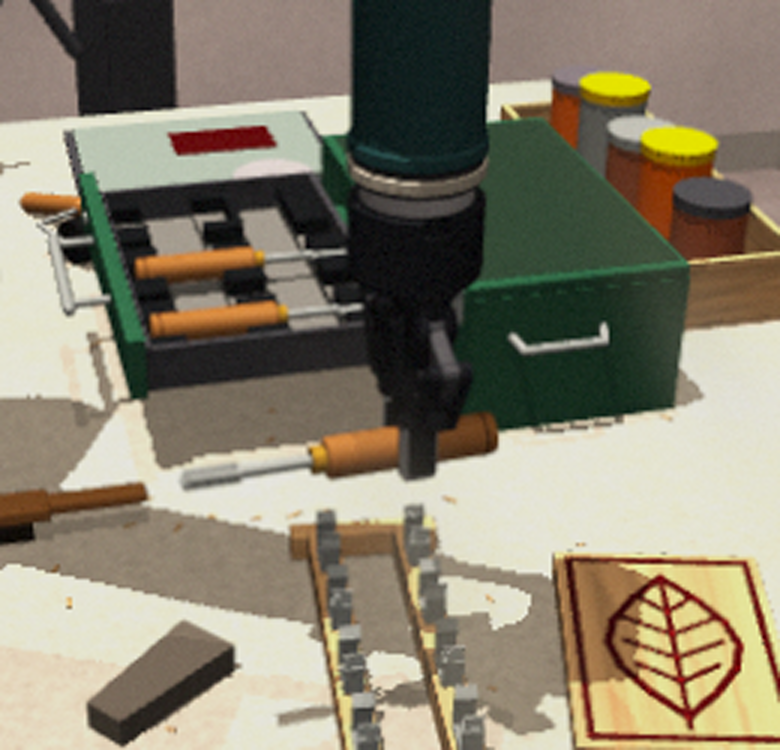

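jog_arm(
  turn=[
    [0,0.023,0],
    [0,0,0],
    [0,0,0],
    [0,0,0],
    [0,0,0],
  ],
  slide=[
    [0,0,0],
    [-3.5,0,-40],
    [-3.5,0,-44],
    [-3.5,0,-44],
    [-3.5,0,-44],
  ],
  grip=[0,0,0,0,0],
)

```text
time: 30.3
tool_pos: [0.5856, -0.0823, 0.2112]
tcp_rot: [-0.026, 2.206, -2.208]
wrist_force: [-0.4, -0.4, -0.8]
width: 0.274
```

jog_arm(
  turn=[
    [0,0,0],
    [0,0,0],
    [0,0,0],
    [0,0,0],
    [0,0,0],
  ],
  slide=[
    [-3.5,0,-44],
    [-3.5,0,-44],
    [-3.5,0,-44],
    [-3.5,0,-44],
    [-3.5,0,-44],
  ],
  grip=[0,0,0,0,0],
)

```text
time: 30.8
tool_pos: [0.598, 0.1387, 0.2113]
tcp_rot: [-0.026, 2.206, -2.207]
wrist_force: [0.7, -0.7, -0.3]
width: 0.275
```

jog_arm(
  turn=[
    [0,0,0],
    [0,0,0],
    [0,0,0],
    [0,0,0],
  ],
  slide=[
    [-3.5,0,-36],
    [0,0,-8],
    [0,0,0],
    [0,0,0],
  ],
  grip=[0,0,0,0],
)

```text
time: 31.2
tool_pos: [0.5999, 0.1803, 0.2103]
tcp_rot: [-0.027, 2.208, -2.21]
wrist_force: [-1.0, -0.5, -1.0]
width: 0.276
```

Run:
```python
from h import *
c=cam('side'); save(c,'s19.png',(180,80,380,230),4)
aim((0.606,0.182,0.13),-89.3); print(bot.read_state()['q'])
```

```text
t 31.25 pos [0.5999 0.1799 0.2102] jaw -88.64 w 0.273 F [ 0.0058  0.3318 -1.3228]
turn rv [-0.0007  0.0115 -0.0004] slide before turn [-6.1023 80.2442 -2.0199] slide after turn [-6.1146 80.243  -2.0315] world d [  6.0894   2.1061 -80.243 ]
[ 0.252   0.1986  1.755  -0.0009  1.1877  1.7994]
```

View pics/s19.png

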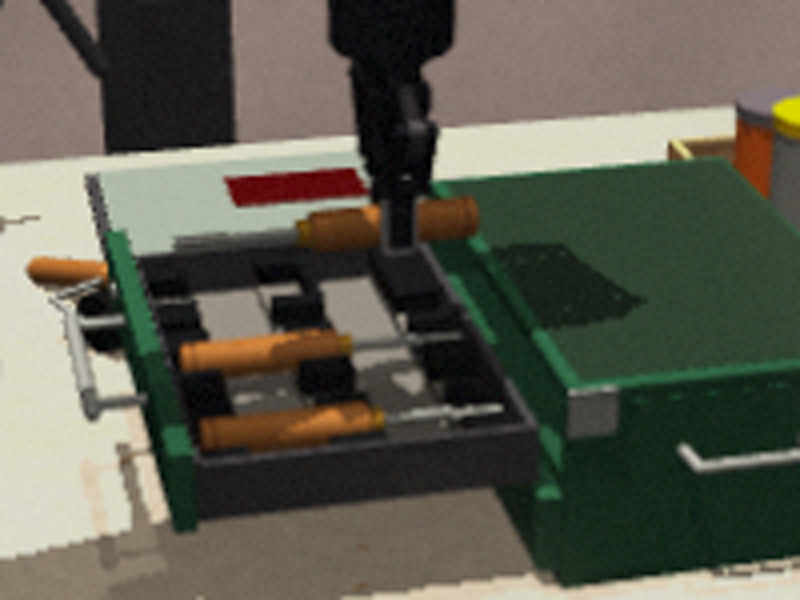

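jog_arm(
  turn=[
    [0,0.011,0],
    [0,0,0],
    [0,0,0],
    [0,0,0],
    [0,0,0],
  ],
  slide=[
    [-5.6,10,-2],
    [0,22,0],
    [0,28,0],
    [0,18,0],
    [0,2,0],
  ],
  grip=[0,0,0,0,0],
)

```text
time: 31.75
tool_pos: [0.603, 0.1814, 0.1257]
tcp_rot: [-0.02, 2.217, -2.221]
wrist_force: [-0.7, -0.5, -1.5]
width: 0.272
```

Run:
```python
from h import *
c=cam('side'); save(c,'s20.png',(200,100,350,230),5)
c=cam('top'); save(c,'t20.png',(90,130,290,290),4)
aim((0.6055,0.182,0.104),-89.3)
```

```text
t 31.85 pos [0.605  0.1823 0.129 ] jaw -89.34 w 0.275 F [-0.5505 -0.1052  0.2696]
turn rv [-0.0006 -0.0008  0.0017] slide before turn [-0.5039 24.9861  0.3174] slide after turn [-0.4602 24.9868  0.3321] world d [  0.4642  -0.3265 -24.9868]
```

View pics/s20.png

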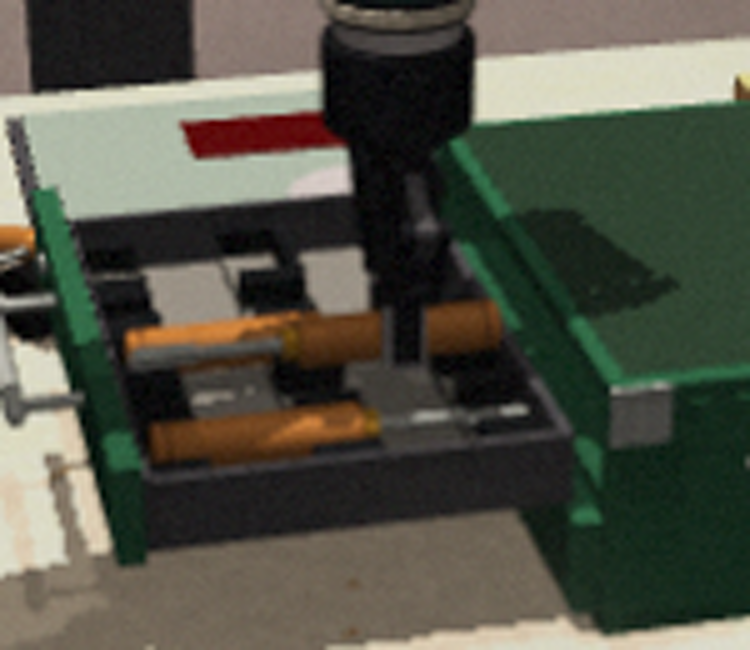

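View pics/t20.png

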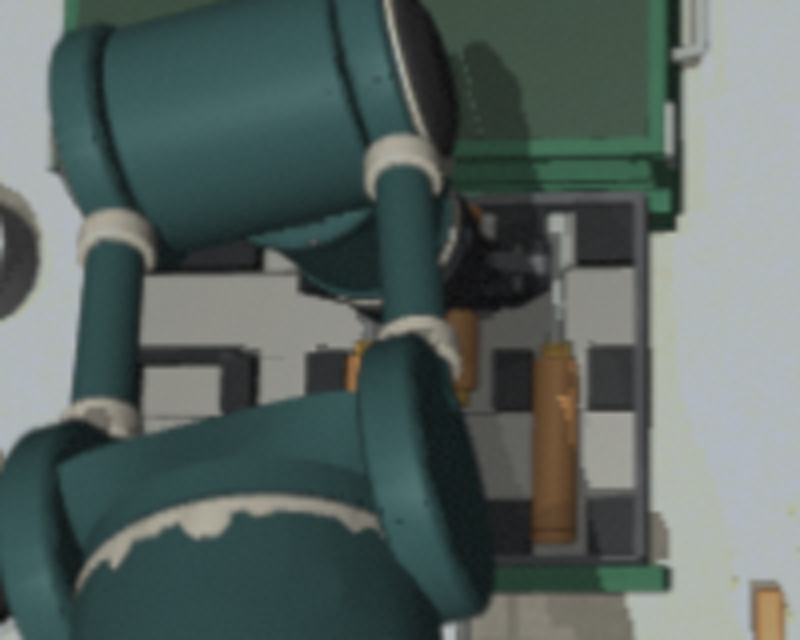

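jog_arm(
  turn=[
    [0,0,0],
    [0,0,0],
    [0,0,0],
    [0,0,0],
    [0,0,0],
  ],
  slide=[
    [0,6,0],
    [0,7,0],
    [0,6,0],
    [0,4,0],
    [0,2,0],
  ],
  grip=[0,0,0,0,0],
)

```text
time: 32.35
tool_pos: [0.6049, 0.1834, 0.1044]
tcp_rot: [-0.015, 2.215, -2.216]
wrist_force: [0.5, 0.2, -0.1]
width: 0.271
```

jog_arm(
  turn=[
    [0,0,0],
    [0,0,0],
    [0,0,0],
  ],
  slide=[
    [0,1,0],
    [0,0,0],
    [0,0,0],
  ],
  grip=[0,0,0],
  newtons=40,
)

```text
time: 32.65
tool_pos: [0.6054, 0.1835, 0.1042]
tcp_rot: [-0.014, 2.215, -2.215]
wrist_force: [-0.3, 0.3, -0.6]
width: 0.271
```

jog_arm(
  turn=[
    [0,0,0],
    [0,0,0],
    [0,0,0],
    [0,0,0],
  ],
  slide=[
    [0,1,0],
    [0,0,0],
    [0,0,0],
    [0,0,0],
  ],
  grip=[0,33,42,42],
)

```text
time: 33.05
tool_pos: [0.6055, 0.1834, 0.1032]
tcp_rot: [-0.014, 2.215, -2.215]
wrist_force: [0.1, 1.1, 0.3]
width: 0.422
```

jog_arm(
  turn=[
    [0,0,0],
    [0,0,0],
    [0,0,0],
    [0,0,0],
    [0,0,0],
  ],
  slide=[
    [0,-10,0],
    [0,-20,0],
    [0,-30,0],
    [0,-45,0],
    [0,-20,0],
  ],
  grip=[42,42,42,42,42],
)

```text
time: 33.55
tool_pos: [0.6074, 0.1839, 0.2338]
tcp_rot: [-0.007, 2.214, -2.21]
wrist_force: [0.2, -0.0, -0.3]
width: 0.421
```

Run:
```python
from h import *
c=cam('side'); save(c,'s21.png',(160,90,360,330),3)
aim((0.426,-0.16,0.2),129.5); print(bot.read_state()['q'])
print(find(c,'stone_center'))
```

```text
t 33.6 pos [0.6088 0.1843 0.2368] jaw -89.27 w 0.417 F [ 1.6292 -0.3207  3.0763]
turn rv [ 0.0152  2.465  -0.0015] slide before turn [187.5528  33.7075 342.0389] slide after turn [-360.028    36.7928 -149.4289] world d [-182.758  -344.309   -36.7928]
[ 0.2548  0.1911  1.7138 -0.      1.225   1.8128]
[(0.87, array([ 0.4307, -0.2151,  0.0202])), (0.17, array([ 0.5787, -0.2676,  0.0294]))]
```

View pics/s21.png

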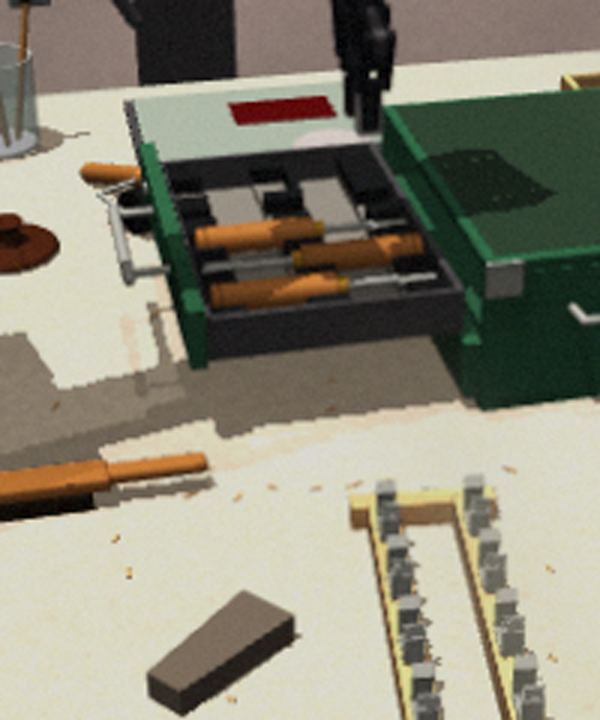

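Run:
```python
from h import *
c=cam('top'); save(c,'t22.png'); W=cloud(c)
print(find(c,'stone_center'))
m=(W[...,2]>0.014)&(W[...,2]<0.03)&(W[...,0]>0.33)&(W[...,0]<0.52)&(W[...,1]<-0.1)&(W[...,1]>-0.32)
m=cv2.morphologyEx(m.astype(np.uint8),cv2.MORPH_OPEN,np.ones((3,3)))
n,l,st,ce=cv2.connectedComponentsWithStats(m); k=1+np.argmax(st[1:,4]); P=W[l==k]; print(st[k],P.mean(0))
r=cv2.minAreaRect(P[:,:2].astype(np.float32)*1000); print(r,cv2.boxPoints(r))
o=ortho(c,0.34,0.52,-0.30,-0.08,0.022,3); cv2.imwrite('pics/o22.png',o[:,:,::-1])
o=ortho(c,0.44,0.70,0.07,0.42,0.101); cv2.imwrite('pics/o22b.png',o[:,:,::-1])
```

```text
[(0.75, array([ 0.4314, -0.2035,  0.0213]))]
[350 264  38  42 690] [ 0.4281 -0.2014  0.0219]
((425.35662841796875, -203.75790405273438), (102.76060485839844, 45.47480010986328), 39.71629333496094) [[ 371.3051 -219.0992]
 [ 400.3629 -254.0793]
 [ 479.4082 -188.4166]
 [ 450.3504 -153.4366]]
```

View pics/o22.png

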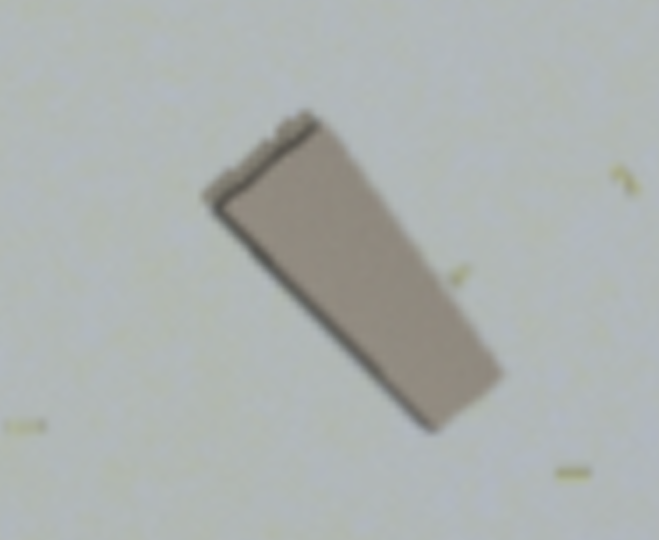

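View pics/o22b.png

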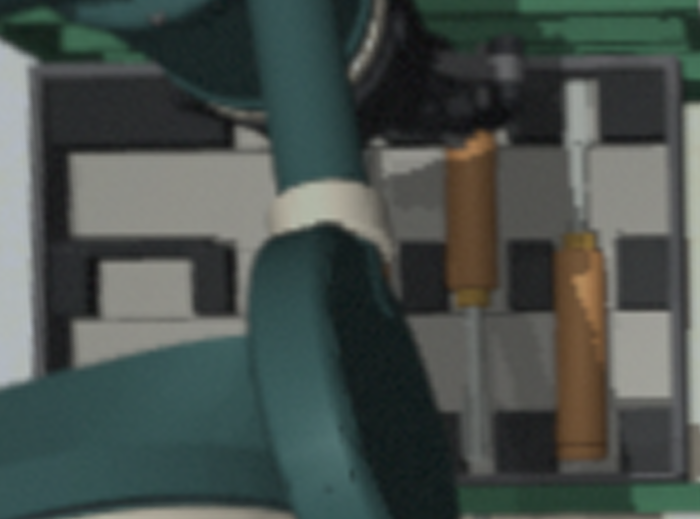

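jog_arm(
  turn=[
    [0,-0.148,0],
    [0,-0.148,0],
    [0,-0.148,0],
    [0,-0.148,0],
    [0,-0.094,0],
  ],
  slide=[
    [0,0,0],
    [0,0,0],
    [0,0,0],
    [0,0,0],
    [0,0,0],
  ],
  grip=[60,70,70,70,70],
)

```text
time: 34.25
tool_pos: [0.6038, 0.183, 0.2252]
tcp_rot: [-0.671, 1.815, -1.814]
wrist_force: [0.1, -0.2, 0.1]
width: 0.7
```

Run:
```python
from h import *
aim((0.425,-0.2035,0.1),-50)
```

```text
t 34.25 pos [0.6038 0.183  0.2252] jaw -49.68 w 0.7 F [ 0.1172 -0.2271  0.1017]
turn rv [0.002  0.0057 0.0041] slide before turn [385.9091 126.4512 179.1907] slide after turn [385.4057 125.2172 181.1303] world d [-178.8096 -386.4878 -125.2172]
```

jog_arm(
  turn=[
    [0,0.006,0],
    [0,0,0],
    [0,0,0],
    [0,0,0],
    [0,0,0],
  ],
  slide=[
    [38.5,0,18],
    [38.5,0,18],
    [38.5,0,18],
    [38.5,0,18],
    [38.5,0,18],
  ],
  grip=[70,70,70,70,70],
)

```text
time: 34.75
tool_pos: [0.5125, -0.0101, 0.2256]
tcp_rot: [-0.662, 1.823, -1.82]
wrist_force: [0.5, -0.6, -0.6]
width: 0.698
```

jog_arm(
  turn=[
    [0,0,0],
    [0,0,0],
    [0,0,0],
    [0,0,0],
    [0,0,0],
  ],
  slide=[
    [38.5,20,18],
    [38.5,20,18],
    [38.5,20,18],
    [38.5,20,18],
    [38.5,20,18],
  ],
  grip=[70,70,70,70,70],
)

```text
time: 35.25
tool_pos: [0.4217, -0.2016, 0.1254]
tcp_rot: [-0.659, 1.823, -1.819]
wrist_force: [-0.1, -0.0, 0.5]
width: 0.701
```

Run:
```python
from h import *
c=cam('top'); o=ortho(c,0.44,0.70,0.07,0.42,0.101); cv2.imwrite('pics/o23.png',o[:,:,::-1])
c=cam('side'); save(c,'s23.png',(180,200,340,330),4.5)
aim((0.425,-0.2035,0.0195),-50); print(find(c,'stone_center'))
```

```text
t 35.35 pos [ 0.4185 -0.2027  0.1231] jaw -50.61 w 0.701 F [-0.5125  0.53   -0.0099]
turn rv [ 0.0084 -0.0105  0.005 ] slide before turn [ -4.9931 103.49     5.6017] slide after turn [ -4.4226 103.557    4.7841] world d [   6.4631   -0.8221 -103.557 ]
[(0.83, array([ 0.4323, -0.2149,  0.0231]))]
```

View pics/o23.png

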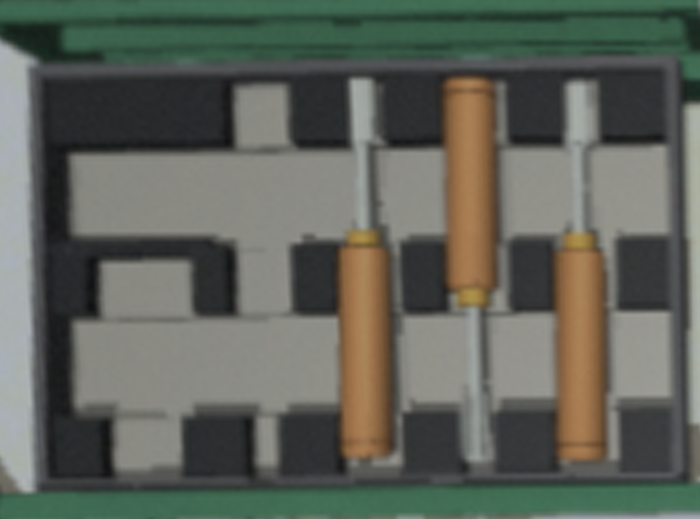

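View pics/s23.png

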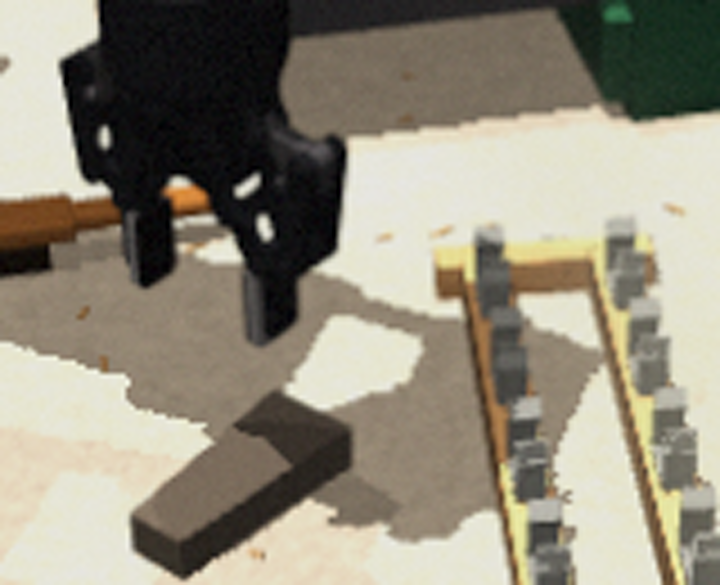

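jog_arm(
  turn=[
    [0,-0.005,0],
    [0,0,0],
    [0,0,0],
    [0,0,0],
    [0,0,0],
  ],
  slide=[
    [-4.4,10,4.8],
    [0,30,0],
    [0,24,0],
    [0,10,0],
    [0,0,0],
  ],
  grip=[70,70,70,70,70],
)

```text
time: 35.9
tool_pos: [0.4301, -0.2002, 0.0523]
tcp_rot: [-0.665, 1.819, -1.814]
wrist_force: [-0.5, -0.1, -0.2]
width: 0.698
```

Run:
```python
from h import *
c=cam('side'); save(c,'s24.png',(180,200,340,330),4.5)
aim((0.425,-0.2035,0.0195),-50)
```

```text
t 35.95 pos [ 0.431  -0.201   0.0536] jaw -49.91 w 0.698 F [ 0.3413 -0.0933  0.4113]
turn rv [0.0012 0.0015 0.0003] slide before turn [ 6.2506 34.0788 -1.915 ] slide after turn [ 6.2641 34.0745 -1.946 ] world d [ -6.0494  -2.5357 -34.0745]
```

View pics/s24.png

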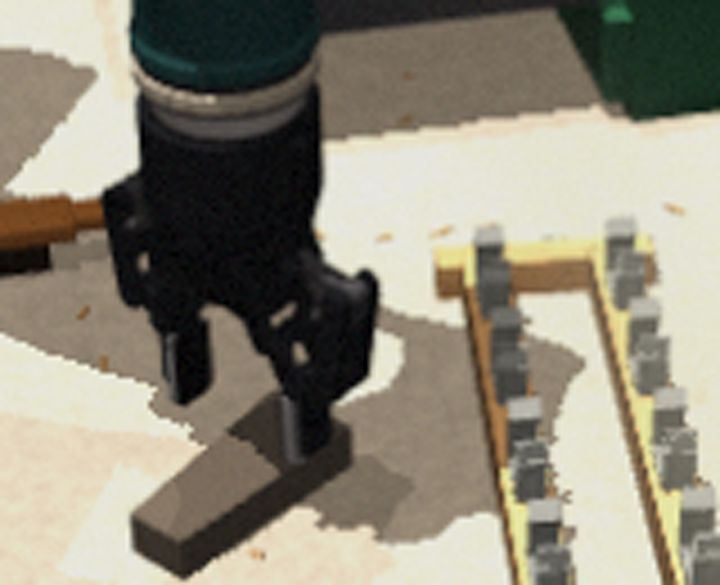

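jog_arm(
  turn=[
    [0,0,0],
    [0,0,0],
    [0,0,0],
    [0,0,0],
    [0,0,0],
  ],
  slide=[
    [6.2,0,-1.9],
    [0,8,0],
    [0,0,0],
    [0,0,0],
    [0,0,0],
  ],
  grip=[70,70,70,70,70],
)

```text
time: 36.45
tool_pos: [0.4249, -0.2047, 0.0463]
tcp_rot: [-0.66, 1.817, -1.817]
wrist_force: [0.1, -0.3, 0.7]
width: 0.702
```

Run:
```python
from h import *
c=cam('side'); save(c,'s25.png',(180,200,340,330),4.5)
aim((0.425,-0.2035,0.0195),-50)
```

```text
t 36.5 pos [ 0.4249 -0.2047  0.0463] jaw -50.03 w 0.699 F [-0.1476  0.4941  0.1444]
turn rv [-0.0006 -0.0005 -0.0002] slide before turn [-0.8353 26.761  -0.8942] slide after turn [-0.8423 26.7613 -0.8785] world d [  0.0805   1.2144 -26.7613]
```

View pics/s25.png

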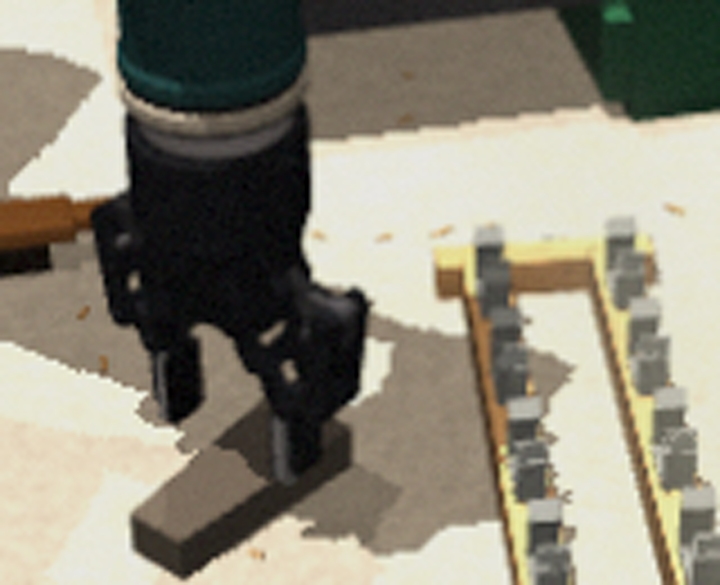

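jog_arm(
  turn=[
    [0,0,0],
    [0,0,0],
    [0,0,0],
    [0,0,0],
    [0,0,0],
  ],
  slide=[
    [0,8,0],
    [0,8,0],
    [0,6,0],
    [0,4,0],
    [0,0,0],
  ],
  grip=[70,70,70,70,70],
)

```text
time: 37.0
tool_pos: [0.4239, -0.2041, 0.0189]
tcp_rot: [-0.663, 1.819, -1.816]
wrist_force: [0.3, -0.1, -0.8]
width: 0.699
```

Run:
```python
from h import *
c=cam('side'); save(c,'s26.png',(180,200,340,330),4.5)
aim((0.425,-0.2035,0.0195),-50)
```

```text
t 37.05 pos [ 0.4243 -0.2043  0.0194] jaw -50.02 w 0.705 F [ 0.2332 -0.182  -0.1169]
turn rv [ 0.0012 -0.0004  0.0005] slide before turn [-1.0639 -0.1328 -0.1693] slide after turn [-1.064  -0.1325 -0.1688] world d [0.7066 0.8132 0.1325]
```

View pics/s26.png

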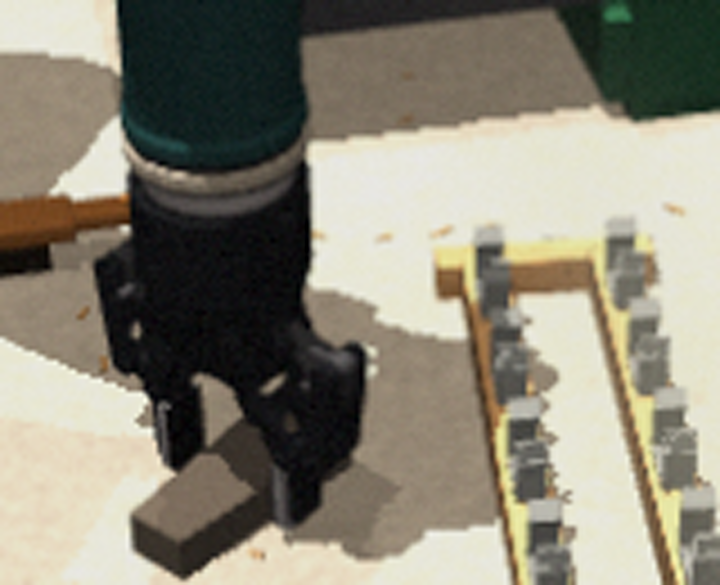

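jog_arm(
  turn=[
    [0,0,0],
    [0,0,0],
    [0,0,0],
    [0,0,0],
    [0,0,0],
  ],
  slide=[
    [0,-1.5,0],
    [0,0,0],
    [0,0,0],
    [0,0,0],
    [0,0,0],
  ],
  grip=[60,50,0,0,0],
  newtons=40,
)

```text
time: 37.55
tool_pos: [0.4252, -0.2047, 0.0223]
tcp_rot: [-0.66, 1.816, -1.817]
wrist_force: [-2.0, 1.2, 5.8]
width: 0.449
```

jog_arm(
  turn=[
    [0,0,0],
    [0,0,0],
    [0,0,0],
    [0,0,0],
  ],
  slide=[
    [0,0,0],
    [0,0,0],
    [0,0,0],
    [0,0,0],
  ],
  grip=[0,0,0,0],
  newtons=90,
)

```text
time: 37.95
tool_pos: [0.4255, -0.2049, 0.0226]
tcp_rot: [-0.66, 1.816, -1.818]
wrist_force: [-1.3, 1.1, 8.5]
width: 0.429
```

jog_arm(
  turn=[
    [0,0,0],
    [0,0,0],
    [0,0,0],
    [0,0,0],
    [0,0,0],
  ],
  slide=[
    [0,-10,0],
    [0,-30,0],
    [0,-45,0],
    [0,-45,0],
    [0,-40,0],
  ],
  grip=[0,0,0,0,0],
)

```text
time: 38.45
tool_pos: [0.4244, -0.2044, 0.1936]
tcp_rot: [-0.661, 1.816, -1.817]
wrist_force: [0.7, -0.8, -2.0]
width: 0.426
```

Run:
```python
from h import *
c=cam('side'); save(c,'s27.png',(150,100,350,330),3)
aim((0.521,0.3495,0.2),-89.3); print(bot.read_state()['q'])
```

```text
t 38.5 pos [ 0.4282 -0.2065  0.2011] jaw -50.02 w 0.432 F [ 0.8498 -1.6499  3.3063]
turn rv [-0.0094  0.6857 -0.008 ] slide before turn [-428.3258   -1.2109 -366.3775] slide after turn [ -99.536     1.0703 -554.7868] world d [ 92.7507 555.9614  -1.0703]
[-0.5016 -0.0912  2.0777 -0.0001  1.143   0.3714]
```

View pics/s27.png

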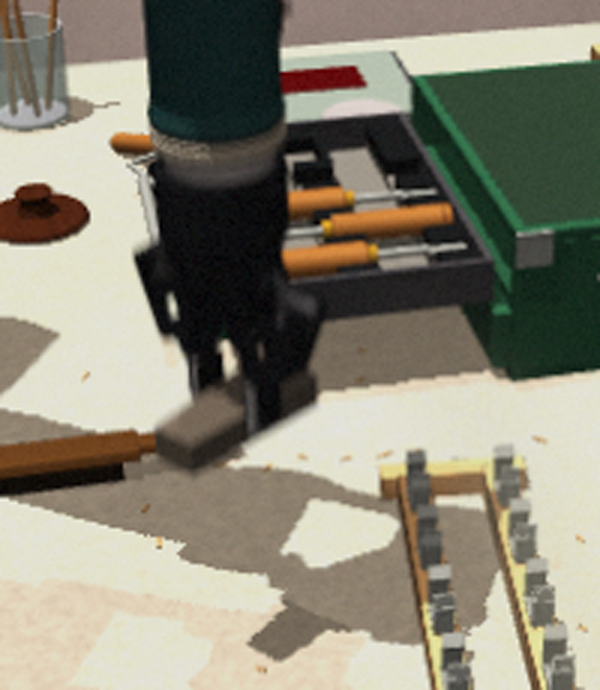

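jog_arm(
  turn=[
    [0,0.149,0],
    [0,0.149,0],
    [0,0.149,0],
    [0,0.149,0],
    [0,0.09,0],
  ],
  slide=[
    [0,0,0],
    [0,0,0],
    [0,0,0],
    [0,0,0],
    [0,0,0],
  ],
  grip=[0,0,0,0,0],
)

```text
time: 39.0
tool_pos: [0.4241, -0.2043, 0.1911]
tcp_rot: [-0.008, 2.219, -2.218]
wrist_force: [0.4, -0.1, -2.7]
width: 0.422
```

jog_arm(
  turn=[
    [0,0,0],
    [0,0,0],
    [0,0,0],
    [0,0,0],
    [0,0,0],
  ],
  slide=[
    [-8,0,-40],
    [-8,0,-43],
    [-8,0,-43],
    [-8,0,-43],
    [-8,0,-43],
  ],
  grip=[0,0,0,0,0],
)

```text
time: 39.5
tool_pos: [0.4617, 0.0095, 0.1912]
tcp_rot: [-0.013, 2.216, -2.216]
wrist_force: [-0.3, 0.3, -2.9]
width: 0.425
```

jog_arm(
  turn=[
    [0,0,0],
    [0,0,0],
    [0,0,0],
    [0,0,0],
    [0,0,0],
  ],
  slide=[
    [-8,0,-43],
    [-8,0,-43],
    [-8,0,-43],
    [-8,0,-43],
    [-8,0,-43],
  ],
  grip=[0,0,0,0,0],
)

```text
time: 40.0
tool_pos: [0.4991, 0.2251, 0.1911]
tcp_rot: [-0.014, 2.215, -2.216]
wrist_force: [1.3, -0.3, -0.3]
width: 0.428
```

jog_arm(
  turn=[
    [0,0,0],
    [0,0,0],
    [0,0,0],
    [0,0,0],
    [0,0,0],
  ],
  slide=[
    [-8,0,-43],
    [-8,0,-43],
    [-5,0,-30],
    [0,0,-10],
    [0,0,0],
  ],
  grip=[0,0,0,0,0],
)

```text
time: 40.5
tool_pos: [0.5185, 0.3506, 0.1907]
tcp_rot: [-0.017, 2.214, -2.216]
wrist_force: [-0.5, 0.2, -2.6]
width: 0.434
```

Run:
```python
from h import *
c=cam('side'); save(c,'s28.png',(160,70,360,230),4)
aim((0.521,0.3495,0.135),-89.3); print(bot.read_state()['q'])
```

```text
t 40.55 pos [0.5185 0.3492 0.1907] jaw -89.26 w 0.427 F [ 0.6634 -0.1309 -2.5444]
turn rv [-0.0015  0.0007  0.0014] slide before turn [-2.5999 55.6969 -0.3166] slide after turn [-2.5236 55.7008 -0.2328] world d [  2.5206   0.2636 -55.7008]
[ 0.5533  0.2131  1.7751 -0.0007  1.1553  2.1114]
```

View pics/s28.png

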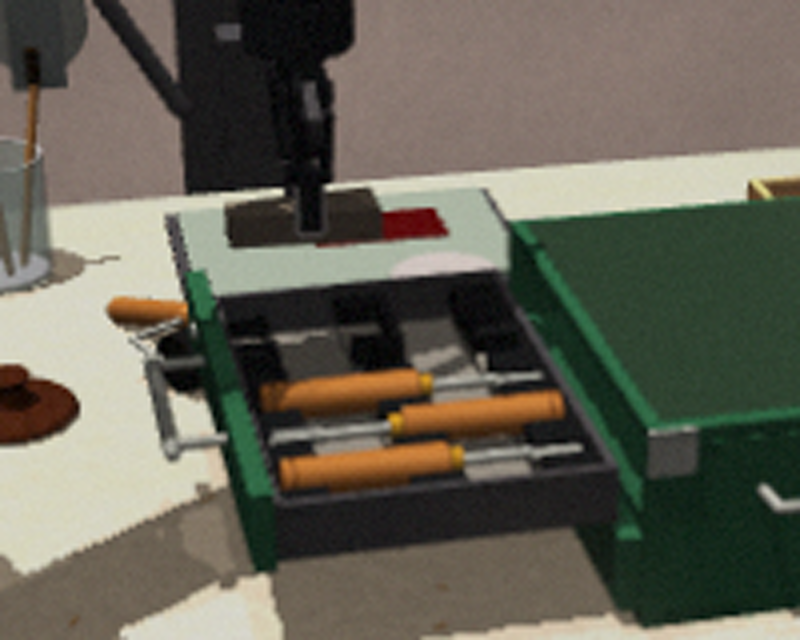

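Run:
```python
from h import *
c=cam('side'); W=cloud(c); s=bot.read_state(); tp=s['tool_pos']; print(tp)
hsv=cv2.cvtColor(c['img'],cv2.COLOR_RGB2HSV)
m=(abs(W[...,0]-tp[0])<0.075)&(abs(W[...,1]-tp[1])<0.045)&(W[...,2]>0.15)&(W[...,2]<0.2)
m[:, :]&=True
v,u=np.nonzero(m); print(len(v),u.min(),u.max(),v.min(),v.max())
P=W[m]
print(np.percentile(P,[1,5,50,95,99],axis=0))
# side face (y<): front face points z<.183
for lo,hi in((0.165,0.185),(0.185,0.195)):
    Q=P[(P[:,2]>lo)&(P[:,2]<hi)]
    for x0 in np.arange(.455,.585,.01):
        q=Q[(Q[:,0]>=x0)&(Q[:,0]<x0+.01)]
        if len(q)>3: print(lo,round(x0,3),len(q),'y',np.percentile(q[:,1],[5,50,95]),'z',np.percentile(q[:,2],[5,50,95]))
save(c,'s29.png',(200,100,280,150),10)
```

```text
[0.5186 0.3485 0.1908]
481 216 255 115 132
[[0.4636 0.3167 0.1667]
 [0.4673 0.32   0.1685]
 [0.5127 0.3326 0.1851]
 [0.5629 0.3638 0.194 ]
 [0.567  0.3708 0.1992]]
0.165 0.455 8 y [0.3376 0.3437 0.3635] z [0.1698 0.1778 0.1843]
0.165 0.465 25 y [0.3301 0.3344 0.3389] z [0.1677 0.1748 0.1831]
0.165 0.475 24 y [0.3297 0.333  0.3372] z [0.1685 0.1761 0.1834]
0.165 0.485 19 y [0.3296 0.3322 0.3366] z [0.1686 0.1774 0.1827]
0.165 0.495 27 y [0.3287 0.3317 0.3364] z [0.1674 0.1763 0.1842]
0.165 0.505 21 y [0.3229 0.3314 0.3356] z [0.1662 0.1741 0.1833]
0.165 0.515 17 y [0.3177 0.3228 0.3299] z [0.1695 0.1767 0.1844]
0.165 0.525 19 y [0.3236 0.3302 0.3341] z [0.1679 0.1748 0.1834]
0.165 0.535 26 y [0.3249 0.3291 0.3335] z [0.1682 0.1748 0.1839]
0.165 0.545 20 y [0.3262 0.3284 0.3317] z [0.1677 0.1751 0.1832]
0.165 0.555 26 y [0.3244 0.3273 0.3332] z [0.1669 0.176  0.1845]
0.165 0.565 7 y [0.3234 0.3269 0.3323] z [0.1713 0.1761 0.1839]
0.185 0.455 5 y [0.3386 0.3439 0.3585] z [0.1861 0.1876 0.1894]
0.185 0.465 19 y [0.3338 0.3417 0.3618] z [0.1856 0.1885 0.1898]
0.185 0.475 22 y [0.3304 0.3456 0.3664] z [0.1858 0.1888 0.19  ]
0.185 0.485 22 y [0.3314 0.3437 0.3637] z [0.1866 0.1886 0.1897]
0.185 0.495 22 y [0.3283 0.3439 0.3665] z [0.1862 0.189  0.1908]
0.185 0.505 24 y [0.3194 0.3288 0.3704] z [0.1856 0.1904 0.194 ]
0.185 0.515 15 y [0.3161 0.3192 0.3236] z [0.1861 0.1904 0.1944]
0.185 0.525 9 y [0.3209 0.3301 0.3518] z [0.1867 0.1882 0.1899]
0.185 0.535 26 y [0.3289 0.3417 0.3667] z [0.1858 0.1887 0.1903]
0.185 0.545 24 y [0.3229 0.3436 0.3637] z [0.1863 0.189  0.1908]
0.185 0.555 25 y [0.3277 0.3465 0.3702] z [0.1861 0.1885 0.1906]
0.185 0.565 8 y [0.3327 0.35   0.371 ] z [0.1865 0.1879 0.189 ]
```

View pics/s29.png

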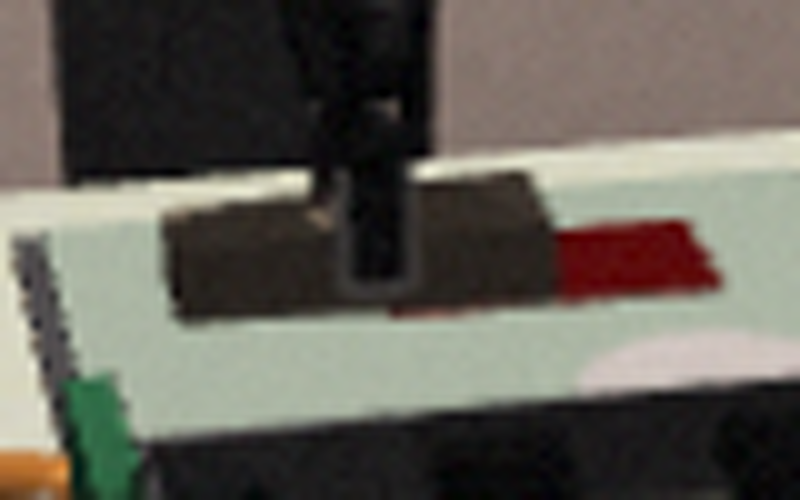

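jog_arm(
  turn=[
    [0,-0.005,0],
    [0,0,0],
    [0,0,0],
    [0,0,0],
    [0,0,0],
  ],
  slide=[
    [-4,8,-0.5],
    [0,18,0],
    [0,18,0],
    [0,10,0],
    [0,0,0],
  ],
  grip=[0,0,0,0,0],
)

```text
time: 41.1
tool_pos: [0.5219, 0.3482, 0.135]
tcp_rot: [-0.022, 2.213, -2.218]
wrist_force: [-0.7, 0.6, -1.9]
width: 0.429
```

Run:
```python
from h import *
c=cam('side'); save(c,'s30.png',(200,100,350,230),5)
aim((0.5225,0.349,0.11),-89.3)
```

```text
t 41.15 pos [0.5227 0.3489 0.1364] jaw -89.09 w 0.429 F [ 0.3003  0.0035 -2.0854]
turn rv [-0.0012  0.0036  0.0018] slide before turn [ 0.1881 26.4254 -0.1175] slide after turn [ 0.2372 26.4252 -0.0838] world d [ -0.2382   0.0809 -26.4252]
```

View pics/s30.png

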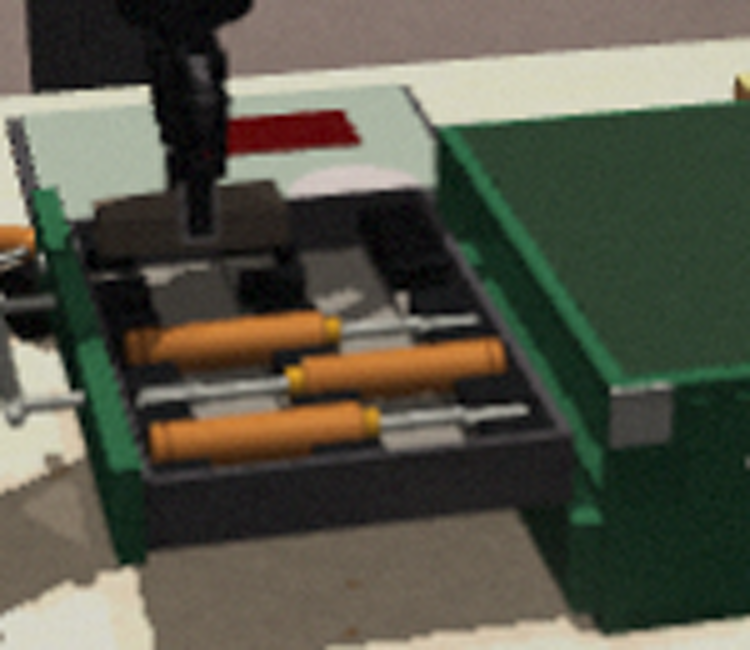

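jog_arm(
  turn=[
    [0,0,0],
    [0,0,0],
    [0,0,0],
    [0,0,0],
    [0,0,0],
  ],
  slide=[
    [0,4,0],
    [0,4,0],
    [0,4,0],
    [0,3,0],
    [0,0,0],
  ],
  grip=[0,0,0,0,0],
)

```text
time: 41.65
tool_pos: [0.5233, 0.3503, 0.1229]
tcp_rot: [-0.018, 2.213, -2.213]
wrist_force: [-0.5, -0.7, 2.3]
width: 0.425
```

jog_arm(
  turn=[
    [0,0,0],
    [0,0,0],
    [0,0,0],
    [0,0,0],
    [0,0,0],
  ],
  slide=[
    [0,3,0],
    [0,3,0],
    [0,3,0],
    [0,1,0],
    [0,0,0],
  ],
  grip=[0,0,0,0,0],
)

```text
time: 42.15
tool_pos: [0.5259, 0.3511, 0.116]
tcp_rot: [-0.012, 2.212, -2.207]
wrist_force: [-1.3, -3.0, 10.6]
width: 0.426
```

jog_arm(
  turn=[
    [0,0,0],
    [0,0,0],
    [0,0,0],
  ],
  slide=[
    [0,-5,0],
    [0,-5,0],
    [0,0,0],
  ],
  grip=[0,0,0],
)

```text
time: 42.45
tool_pos: [0.5231, 0.3503, 0.1227]
tcp_rot: [-0.019, 2.213, -2.213]
wrist_force: [0.7, 0.5, -1.8]
width: 0.422
```

Run:
```python
from h import *
c=cam('side'); save(c,'s31.png',(205,120,275,165),11)
c=cam('top'); save(c,'t31.png',(90,160,230,290),5.5)
aim((0.5225,0.349,0.11),-89.3)
```

```text
t 42.55 pos [0.5226 0.35   0.1217] jaw -89.03 w 0.425 F [-0.2693  0.0561 -1.7048]
turn rv [-0.0006  0.0047  0.0012] slide before turn [ 0.1099 11.7332  0.9533] slide after turn [ 0.1193 11.7325  0.9606] world d [ -0.1075  -0.962  -11.7325]
```

View pics/s31.png

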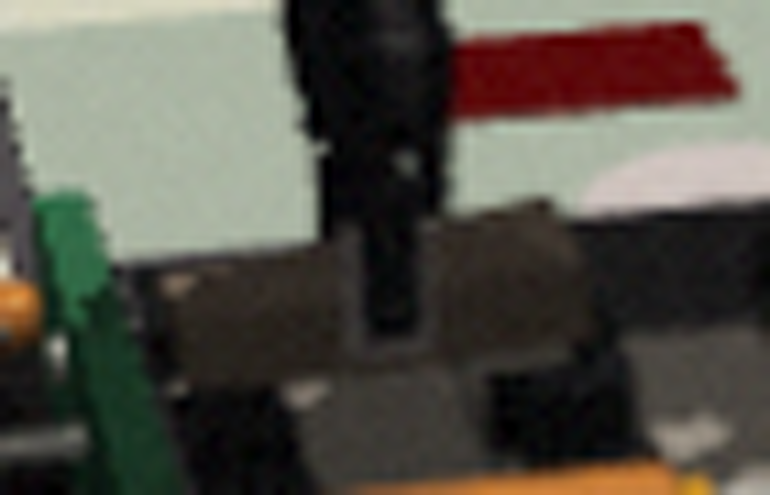

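View pics/t31.png

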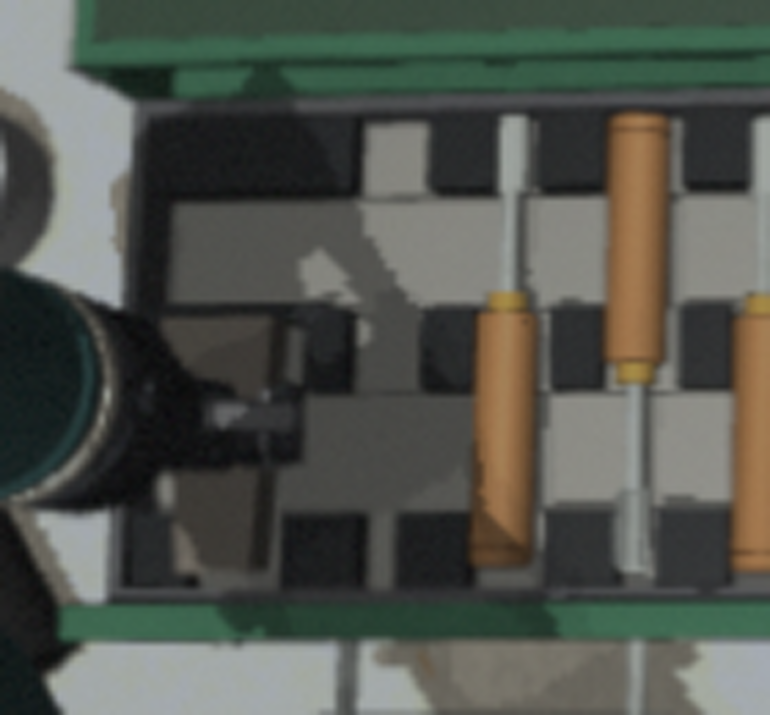

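Run:
```python
from h import *
c=cam('top'); print(bot.read_state()['tool_pos'])
o=ortho(c,0.44,0.60,0.28,0.42,0.120,5); cv2.imwrite('pics/o32.png',np.clip(o[:,:,::-1]*1.8,0,255))
W=cloud(c)
for v in range(210,272,3): print(v,[int(round(1000*x)) for x in W[v,112:150:3,2]], W[v,130])
```

```text
[0.5225 0.3499 0.1215]
210 [-2, 108, 94, 76, 73, 76, 74, 79, 76, 76, 77, 78, 76] [0.6005 0.3723 0.0742]
213 [109, 108, 87, 72, 79, 75, 76, 74, 77, 76, 77, 78, 77] [0.593  0.3712 0.0756]
216 [250, 106, 104, 101, 101, 101, 102, 100, 101, 103, 102, 103, 101] [0.5816 0.3599 0.1017]
219 [275, 257, 100, 125, 127, 126, 129, 126, 126, 127, 110, 83, 101] [0.5705 0.3483 0.1287]
222 [280, 270, 255, 124, 125, 125, 125, 125, 125, 124, 106, 100, 99] [0.5642 0.3493 0.1251]
225 [279, 277, 260, 242, 127, 124, 127, 124, 126, 121, 104, 102, 101] [0.5571 0.3481 0.1271]
228 [279, 275, 265, 246, 198, 122, 123, 119, 120, 119, 86, 98, 101] [0.5509 0.3492 0.1233]
231 [272, 269, 267, 251, 236, 221, 218, 122, 124, 198, 208, 205, 91] [0.5328 0.3098 0.2181]
234 [277, 272, 263, 249, 237, 217, 214, 212, 209, 207, 207, 203, 76] [0.5272 0.311  0.2144]
237 [279, 274, 263, 246, 236, 221, 216, 213, 210, 210, 207, 201, 78] [0.521  0.31   0.2158]
240 [276, 271, 258, 243, 226, 217, 213, 158, 159, 206, 209, 201, 76] [0.5153 0.3109 0.2127]
243 [273, 265, 251, 235, 196, 186, 173, 166, 160, 181, 181, 174, 75] [0.5128 0.3265 0
[... 234 characters left out ...]
1, 74, 74, 75] [0.4974 0.3476 0.1187]
255 [106, 101, 105, 99, 121, 119, 120, 115, 116, 98, 100, 101, 97] [0.4906 0.3467 0.1199]
258 [106, 103, 104, 102, 118, 118, 119, 119, 111, 96, 102, 100, 102] [0.484  0.3468 0.1187]
261 [108, 100, 102, 101, 116, 117, 118, 117, 113, 82, 101, 98, 99] [0.4774 0.3465 0.1184]
264 [109, 101, 100, 104, 99, 85, 87, 83, 84, 85, 102, 101, 103] [0.4718 0.3586 0.0875]
267 [110, 110, 109, 111, 112, 109, 111, 110, 110, 108, 111, 111, 108] [0.4643 0.3488 0.1108]
270 [126, 124, 124, 127, 127, 124, 125, 128, 128, 125, 124, 124, 124] [0.4574 0.3427 0.125 ][ WARN:0@2.347] global loadsave.cpp:1063 imwrite_ Unsupported depth image for selected encoder is fallbacked to CV_8U.
```

View pics/o32.png

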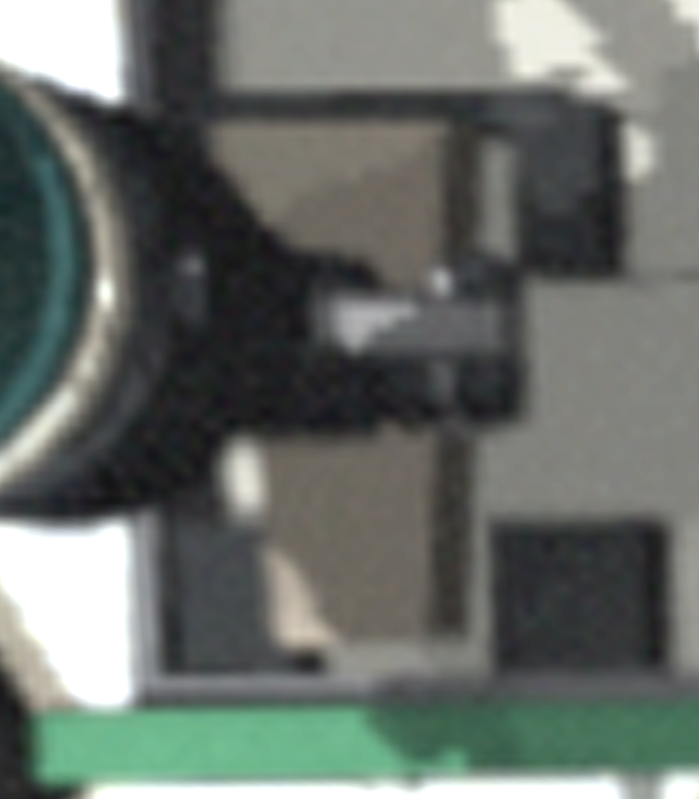

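jog_arm(
  turn=[
    [0,0,0],
    [0,0,0],
    [0,0,-0.039],
    [0,0,-0.039],
    [0,0.043,0],
  ],
  slide=[
    [0,-8,0],
    [0,-8,0],
    [0,0,0],
    [0,0,0],
    [3.2,0,1.5],
  ],
  grip=[0,0,0,0,0],
)

```text
time: 43.1
tool_pos: [0.5215, 0.349, 0.1398]
tcp_rot: [0.054, -2.168, 2.17]
wrist_force: [0.3, -0.8, -2.6]
width: 0.426
```

jog_arm(
  turn=[
    [0,0,0],
    [0,0,0],
  ],
  slide=[
    [0,0,0],
    [0,0,0],
  ],
  grip=[0,0],
)

```text
time: 43.3
tool_pos: [0.5202, 0.3487, 0.1392]
tcp_rot: [0.057, -2.168, 2.172]
wrist_force: [0.3, -0.1, -2.6]
width: 0.424
```

```bash
cat > st.py <<'E'
from h import *
import sys
tag=sys.argv[1]; zt=float(sys.argv[2])
c=cam('side'); W=cloud(c); s=bot.read_state(); tp=s['tool_pos']; print(tp,s['wrist_force'],R.from_rotvec(s['tcp_rot']).as_matrix())
save(c,tag+'s.png',(200,110,280,165),9)
c2=cam('top'); W2=cloud(c2)
o=ortho(c2,0.44,0.60,0.28,0.42,zt,5); cv2.imwrite('pics/'+tag+'o.png',np.clip(o[:,:,::-1].astype(float)*1.8,0,255).astype(np.uint8))
for n,w in(('side',W),('top',W2)):
  for x0 in(.47,.48,.49,.5,.535,.545,.555,.565):
    m=(w[...,0]>=x0)&(w[...,0]<x0+.01)&(abs(w[...,1]-.35)<.02)&(w[...,2]>zt-.03)&(w[...,2]<zt+.012)
    q=w[m]
    if len(q)>3: print(n,x0,len(q),'ztop',np.percentile(q[:,2],[50,70,85,95]))
E
python3 st.py a 0.137
```

```text
[0.5202 0.3488 0.1391] [-0.2125  0.4471 -2.596 ] [[-0.9967 -0.0772 -0.0251]
 [ 0.0253 -0.001  -0.9997]
 [ 0.0772 -0.997   0.0029]]
side 0.47 45 ztop [0.1307 0.1353 0.1369 0.1378]
side 0.48 40 ztop [0.1328 0.1347 0.1366 0.1383]
side 0.49 46 ztop [0.1332 0.1361 0.137  0.1373]
side 0.5 38 ztop [0.1346 0.1364 0.1374 0.1415]
side 0.535 22 ztop [0.1365 0.1371 0.1372 0.138 ]
side 0.545 25 ztop [0.1367 0.1372 0.1377 0.1387]
side 0.555 17 ztop [0.137  0.138  0.1386 0.1406]
side 0.565 14 ztop [0.1367 0.1371 0.1378 0.1381]
top 0.47 77 ztop [0.1376 0.1385 0.1392 0.1402]
top 0.48 88 ztop [0.138  0.1386 0.1393 0.1403]
top 0.49 78 ztop [0.1374 0.1382 0.139  0.1398]
top 0.5 96 ztop [0.1378 0.1388 0.1393 0.1402]
top 0.535 8 ztop [0.1393 0.1396 0.1403 0.141 ]
top 0.545 34 ztop [0.139  0.1399 0.1404 0.1414]
top 0.555 79 ztop [0.139  0.1399 0.1408 0.1413]
top 0.565 51 ztop [0.1394 0.1402 0.1408 0.1418]
```

View pics/ao.png

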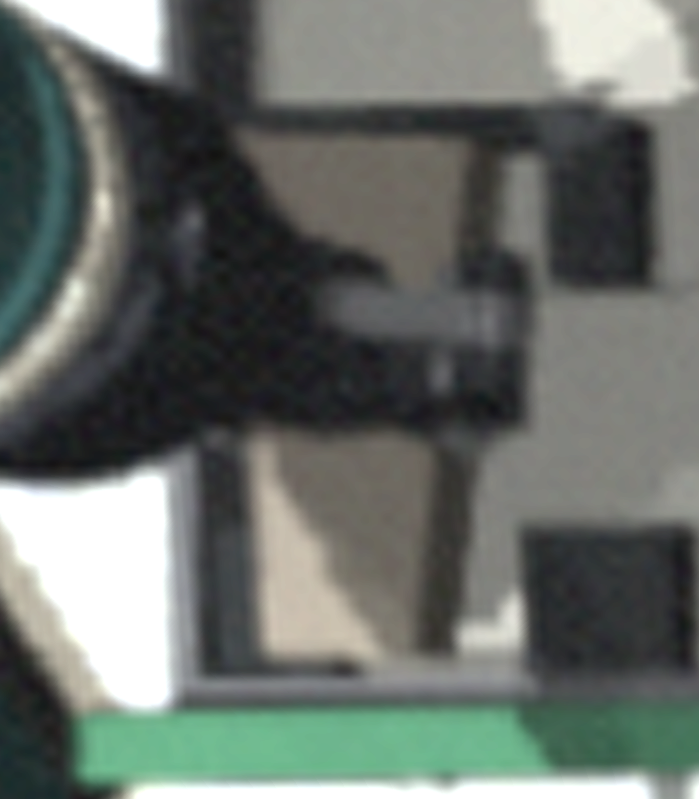

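View pics/as.png

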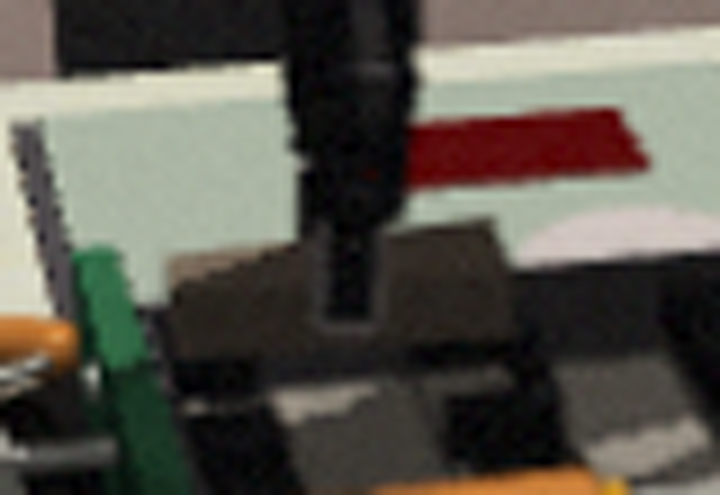

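jog_arm(
  turn=[
    [0,-0.038,0],
    [0,0,-0.014],
    [0,0,0],
    [0,0,0],
    [0,0,0],
  ],
  slide=[
    [1,0,0.8],
    [0,3,0],
    [0,4,0],
    [0,3,0],
    [0,0,0],
  ],
  grip=[0,0,0,0,0],
)

```text
time: 43.9
tool_pos: [0.5176, 0.3475, 0.1278]
tcp_rot: [0.115, -2.177, 2.181]
wrist_force: [-0.7, -0.0, -2.5]
width: 0.425
```

```bash
python3 st.py b 0.128
```

```text
[0.5177 0.3476 0.1282] [-0.0267  0.2727 -1.8489] [[-0.9956 -0.0929  0.0117]
 [-0.0115 -0.0021 -0.9999]
 [ 0.0929 -0.9957  0.001 ]]
side 0.47 40 ztop [0.1228 0.1246 0.1257 0.1275]
side 0.48 31 ztop [0.1225 0.1252 0.1262 0.1267]
side 0.49 37 ztop [0.1234 0.1254 0.1261 0.1266]
side 0.5 36 ztop [0.1246 0.1261 0.1296 0.1352]
side 0.535 20 ztop [0.1247 0.1253 0.1258 0.126 ]
side 0.545 20 ztop [0.1246 0.1252 0.1266 0.1276]
side 0.555 21 ztop [0.1245 0.1258 0.126  0.127 ]
side 0.565 13 ztop [0.1236 0.1252 0.1264 0.1272]
top 0.47 84 ztop [0.1272 0.1283 0.1289 0.1302]
top 0.48 74 ztop [0.1276 0.1286 0.1292 0.13  ]
top 0.49 92 ztop [0.1272 0.1282 0.1289 0.1299]
top 0.5 80 ztop [0.127  0.1277 0.1291 0.1298]
top 0.535 5 ztop [0.1273 0.1283 0.1289 0.1293]
top 0.545 43 ztop [0.1278 0.1288 0.1293 0.1301]
top 0.555 62 ztop [0.1279 0.1284 0.1291 0.1303]
top 0.565 33 ztop [0.1277 0.1281 0.1285 0.1295]
```

View pics/bo.png

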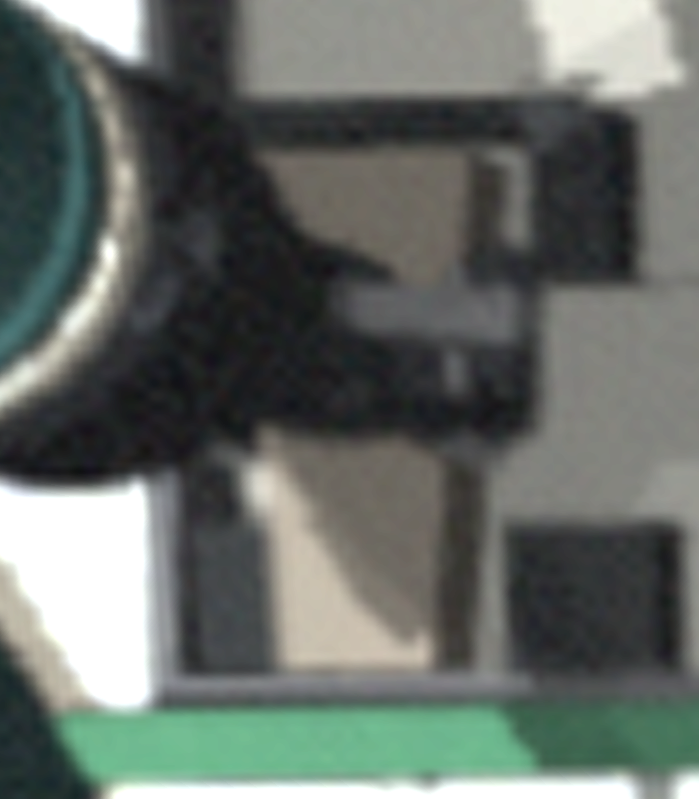

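jog_arm(
  turn=[
    [0,0,0],
    [0,0,0],
    [0,0,0],
    [0,0,0],
    [0,0,0],
  ],
  slide=[
    [0,0,1.3],
    [0,3,0],
    [0,2,0],
    [0,2,0],
    [0,0,0],
  ],
  grip=[0,0,0,0,0],
)

```text
time: 44.5
tool_pos: [0.5171, 0.3464, 0.1214]
tcp_rot: [0.114, -2.178, 2.181]
wrist_force: [0.4, -0.2, -1.3]
width: 0.424
```

jog_arm(
  turn=[
    [0,0,0],
    [0,0,0],
    [0,0,0],
  ],
  slide=[
    [0,2,0],
    [0,2,0],
    [0,0,0],
  ],
  grip=[0,0,0],
)

```text
time: 44.8
tool_pos: [0.5168, 0.3464, 0.1174]
tcp_rot: [0.114, -2.178, 2.181]
wrist_force: [0.3, -0.2, -2.0]
width: 0.423
```

jog_arm(
  turn=[
    [0,0,0],
    [0,0,0],
    [0,0,0],
    [0,0,0],
    [0,0,0],
  ],
  slide=[
    [0,2,0],
    [0,2,0],
    [0,2,0],
    [0,1,0],
    [0,0,0],
  ],
  grip=[0,0,0,0,0],
)

```text
time: 45.3
tool_pos: [0.5167, 0.3465, 0.1109]
tcp_rot: [0.113, -2.179, 2.181]
wrist_force: [0.5, 0.2, -3.0]
width: 0.422
```

jog_arm(
  turn=[
    [0,0,0],
    [0,0,0],
    [0,0,0],
    [0,0,0],
  ],
  slide=[
    [0,1,0],
    [0,1,0],
    [0,0.5,0],
    [0,0,0],
  ],
  grip=[0,0,0,0],
  newtons=40,
)

```text
time: 45.7
tool_pos: [0.5164, 0.3466, 0.1085]
tcp_rot: [0.113, -2.179, 2.181]
wrist_force: [1.9, -0.0, -2.1]
width: 0.424
```

```bash
python3 st.py d 0.109
```

```text
[0.5165 0.3466 0.1086] [ 1.4474  1.0652 -1.7612] [[-0.9957 -0.0914  0.0118]
 [-0.0118 -0.0012 -0.9999]
 [ 0.0914 -0.9958  0.0001]]
side 0.47 20 ztop [0.1051 0.1057 0.1064 0.1076]
side 0.48 21 ztop [0.1052 0.1064 0.107  0.1073]
side 0.49 22 ztop [0.1053 0.1059 0.1065 0.1075]
side 0.5 37 ztop [0.1055 0.1075 0.1116 0.1176]
side 0.535 21 ztop [0.1054 0.1055 0.106  0.1068]
side 0.545 22 ztop [0.1053 0.1063 0.1072 0.1075]
side 0.555 19 ztop [0.1057 0.1061 0.1067 0.1072]
side 0.565 13 ztop [0.0974 0.0987 0.0998 0.1018]
top 0.47 74 ztop [0.1082 0.1088 0.1098 0.111 ]
top 0.48 82 ztop [0.1079 0.1087 0.1096 0.1105]
top 0.49 69 ztop [0.1079 0.1088 0.1096 0.1107]
top 0.5 79 ztop [0.1081 0.1088 0.1099 0.1122]
top 0.535 8 ztop [0.1076 0.1086 0.1087 0.1102]
top 0.545 39 ztop [0.1083 0.1089 0.11   0.1105]
top 0.555 64 ztop [0.1082 0.1086 0.1095 0.1101]
top 0.565 46 ztop [0.0864 0.1065 0.1073 0.1084]
```

View pics/do.png

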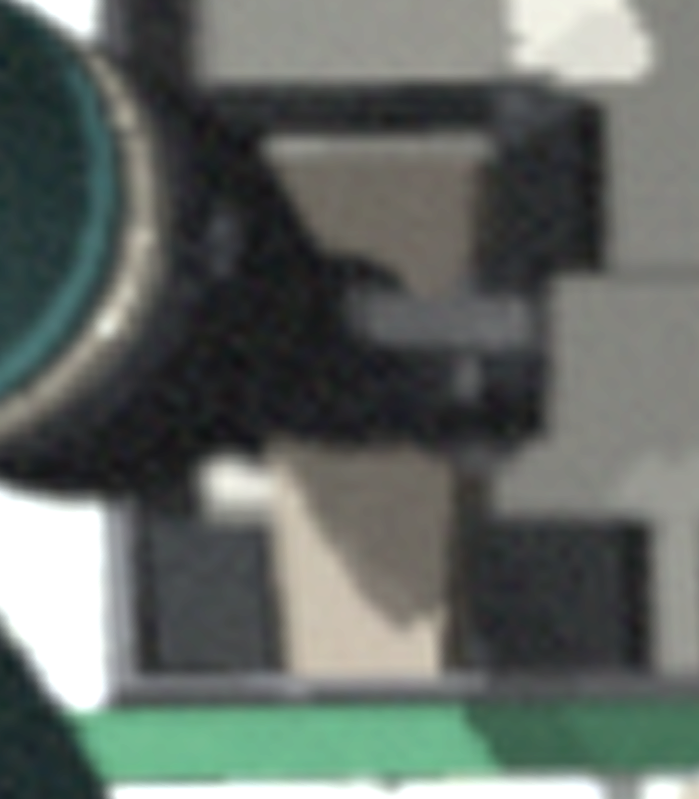

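jog_arm(
  turn=[
    [0,0,0],
    [0,0,0],
    [0,0,0],
    [0,0,0],
    [0,0,0],
  ],
  slide=[
    [0,0.5,0],
    [0,0,0],
    [0,0,0],
    [0,0,0],
    [0,0,0],
  ],
  grip=[0,46,52,55,55],
)

```text
time: 46.3
tool_pos: [0.516, 0.3466, 0.1081]
tcp_rot: [0.113, -2.179, 2.181]
wrist_force: [0.6, 0.2, 0.7]
width: 0.549
```

jog_arm(
  turn=[
    [0,0,0],
    [0,0,0],
    [0,0,0],
    [0,0,0],
    [0,0,0],
  ],
  slide=[
    [0,-8,0],
    [0,-15,0],
    [0,-30,0],
    [0,-45,0],
    [0,-25,0],
  ],
  grip=[55,55,55,55,55],
)

```text
time: 46.8
tool_pos: [0.5293, 0.3476, 0.2361]
tcp_rot: [0.107, -2.185, 2.18]
wrist_force: [1.3, -0.7, 0.2]
width: 0.548
```

```bash
python3 st.py e 0.107
python3 - <<'E'
from h import *
aim((0.36,0.237,0.25),0.7); print(bot.read_state()['q'])
E
```

```text
[0.5314 0.3486 0.2406] [1.3836 1.061  3.1188] [[-0.9967 -0.0805  0.0117]
 [-0.0121  0.005  -0.9999]
 [ 0.0804 -0.9967 -0.006 ]]
side 0.47 20 ztop [0.1043 0.1048 0.1054 0.106 ]
side 0.48 25 ztop [0.1043 0.1057 0.1065 0.1074]
side 0.49 20 ztop [0.1052 0.1059 0.1067 0.1079]
side 0.5 25 ztop [0.1043 0.1054 0.1063 0.1067]
side 0.535 22 ztop [0.1049 0.1052 0.1063 0.1068]
side 0.545 20 ztop [0.1052 0.1061 0.1067 0.1078]
side 0.555 19 ztop [0.1049 0.1054 0.1058 0.1064]
side 0.565 14 ztop [0.0989 0.1001 0.1003 0.1016]
top 0.47 72 ztop [0.1075 0.1085 0.1093 0.1097]
top 0.48 82 ztop [0.1069 0.1078 0.1085 0.109 ]
top 0.49 69 ztop [0.1066 0.1074 0.1082 0.1086]
top 0.5 83 ztop [0.1069 0.1076 0.1084 0.1092]
top 0.535 65 ztop [0.1075 0.1082 0.1089 0.1097]
top 0.545 65 ztop [0.1074 0.1082 0.1092 0.1102]
top 0.555 76 ztop [0.1074 0.1081 0.109  0.1096]
top 0.565 47 ztop [0.0867 0.1056 0.1071 0.1081]
t 46.9 pos [0.531  0.3485 0.2382] jaw -89.33 w 0.554 F [0.7373 0.8623 0.7105]
turn rv [ 0.0683 -1.5702  0.0595] slide before turn [172.6731   1.6815 109.4018] slide after turn [ 109.3661  -11.7521 -172.3036] world d [-170.9546 -111.4629   11.7521]
[0.5185 0.237  1.6579 0.0458 1.3154 2.0644]
```

View pics/eo.png

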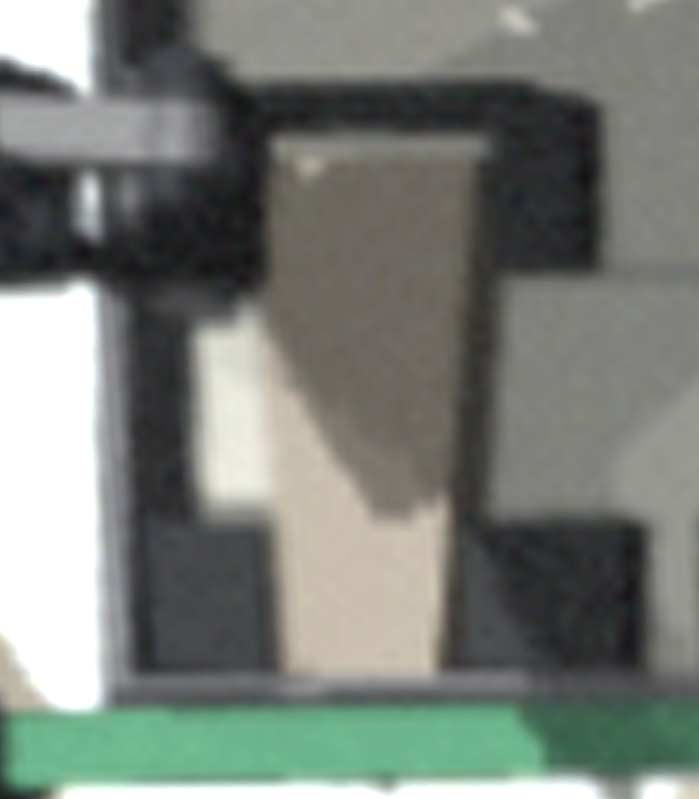

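jog_arm(
  turn=[
    [0,0,0.045],
    [0,0,0.045],
    [0,0,0],
    [0,0,0],
    [0,0,0],
  ],
  slide=[
    [0,0,0],
    [0,-10,0],
    [40,0,0],
    [40,0,0],
    [0,0,0],
  ],
  grip=[55,55,40,24,24],
)

```text
time: 47.4
tool_pos: [0.4431, 0.3451, 0.2402]
tcp_rot: [-0.021, 2.215, -2.219]
wrist_force: [1.1, -0.7, -0.6]
width: 0.242
```

jog_arm(
  turn=[
    [0,-0.149,0],
    [0,-0.149,0],
    [0,-0.149,0],
    [0,-0.149,0],
    [0,-0.149,0],
  ],
  slide=[
    [0,0,0],
    [0,0,0],
    [0,0,0],
    [0,0,0],
    [0,0,0],
  ],
  grip=[24,24,24,24,24],
)

```text
time: 47.9
tool_pos: [0.4482, 0.3457, 0.241]
tcp_rot: [-0.713, 1.775, -1.775]
wrist_force: [0.2, -0.5, 0.5]
width: 0.237
```

jog_arm(
  turn=[
    [0,-0.149,0],
    [0,-0.149,0],
    [0,-0.149,0],
    [0,-0.149,0],
    [0,-0.149,0],
  ],
  slide=[
    [0,0,0],
    [0,0,0],
    [0,0,0],
    [0,0,0],
    [0,0,0],
  ],
  grip=[24,24,24,24,24],
)

```text
time: 48.4
tool_pos: [0.4483, 0.3457, 0.2409]
tcp_rot: [-1.18, 1.256, -1.255]
wrist_force: [0.4, -1.0, -0.2]
width: 0.236
```

Run:
```python
from h import *
aim((0.404,0.237,0.2),0.7); s=bot.read_state(); print(s['q'],R.from_rotvec(s['tcp_rot']).as_matrix())
c=cam('top'); W=cloud(c); save(c,'t40.png',(80,150,300,320),3.5)
m=(W[...,2]>0.098)&(W[...,2]<0.117)&(W[...,1]>0.15)&(W[...,1]<0.32)&(W[...,0]>0.37)&(W[...,0]<0.43)
Q=W[m]; print(len(Q)); 
if len(Q)>20: print(cv2.minAreaRect(Q[:,:2].astype(np.float32)*1000), Q.mean(0))
```

```text
t 48.4 pos [0.4483 0.3457 0.2409] jaw -3.59 w 0.236 F [ 0.351  -0.9507 -0.2129]
turn rv [ 0.0011 -0.0749  0.0005] slide before turn [111.2576  41.0242 -37.3173] slide after turn [108.1705  40.929  -45.5827] world d [ -44.2578 -108.7194  -40.929 ]
[0.6128 0.0644 1.8482 0.0003 1.2301 0.6754] [[-0.0626 -0.0011  0.998 ]
 [-0.998  -0.0004 -0.0626]
 [ 0.0005 -1.     -0.0011]]
384
((417.09112548828125, 235.8063507080078), (147.93408203125, 24.498783111572266), 89.73088836669922) [0.4122 0.2359 0.1095]
```

View pics/t40.png

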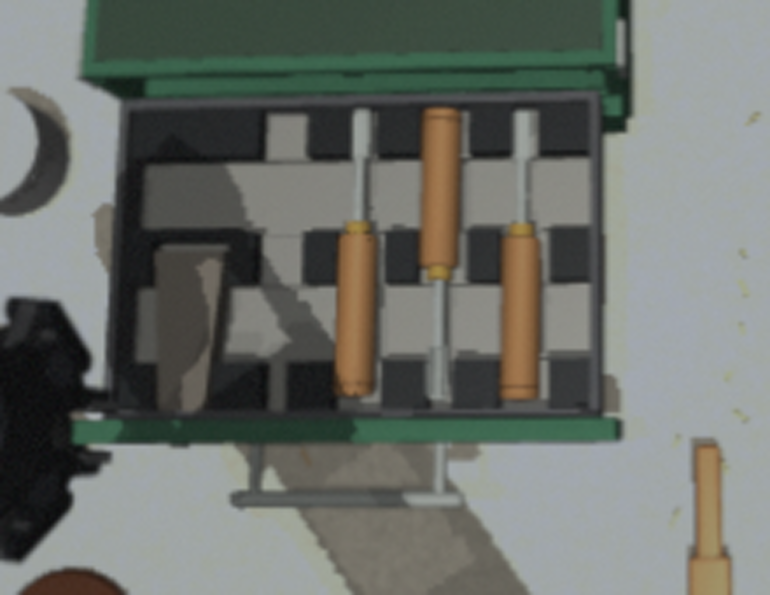

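Run:
```python
from h import *
c=cam('top'); W=cloud(c)
for a,b in((.20,.22),(.22,.24),(.24,.26),(.26,.275)):
    m=(W[...,2]>0.100)&(W[...,2]<0.117)&(W[...,1]>a)&(W[...,1]<b)&(W[...,0]>0.37)&(W[...,0]<0.43)
    print(a,m.sum(),W[m].mean(0),W[m].min(0),W[m].max(0))
```

```text
0.2 44 [0.4109 0.2106 0.1099] [0.4063 0.2012 0.1033] [0.4155 0.2195 0.1128]
0.22 43 [0.4108 0.23   0.1102] [0.4063 0.2212 0.1076] [0.4153 0.2395 0.1138]
0.24 46 [0.4106 0.2503 0.1102] [0.4059 0.2403 0.1064] [0.415  0.2599 0.1155]
0.26 32 [0.4103 0.2679 0.1102] [0.4057 0.2611 0.1037] [0.4146 0.2749 0.1136]
```

jog_arm(
  turn=[
    [0,-0.074,0],
    [0,0,0],
    [0,0,0],
    [0,0,0],
    [0,0,0],
  ],
  slide=[
    [0,0,0],
    [36,0,-13.3],
    [36,0,-13.3],
    [36,0,-13.3],
    [0,0,0],
  ],
  grip=[24,24,24,24,24],
)

```text
time: 49.0
tool_pos: [0.4069, 0.2343, 0.2403]
tcp_rot: [-1.213, 1.211, -1.21]
wrist_force: [0.4, 0.4, -0.2]
width: 0.24
```

jog_arm(
  turn=[
    [0,0,0],
    [0,0,0],
    [0,0,0],
    [0,0,0],
    [0,0,0],
  ],
  slide=[
    [0,20,0],
    [0,25,0],
    [0,20,0],
    [0,5,0],
    [0,0,0],
  ],
  grip=[24,24,24,24,24],
)

```text
time: 49.5
tool_pos: [0.4082, 0.2376, 0.1701]
tcp_rot: [-1.214, 1.209, -1.206]
wrist_force: [0.7, -1.1, -0.0]
width: 0.24
```

Run:
```python
from h import *
aim((0.4095,0.237,0.1125),0.7)
c=cam('side'); save(c,'s41.png',(190,100,300,200),7)
```

```text
t 49.5 pos [0.4082 0.2376 0.1701] jaw 0.21 w 0.24 F [ 0.7249 -1.1346 -0.0352]
turn rv [ 0.0034 -0.0086  0.0011] slide before turn [ 0.5574 57.5622  1.5021] slide after turn [ 0.6333 57.5663  1.2999] world d [  1.3075  -0.6174 -57.5663]
```

View pics/s41.png

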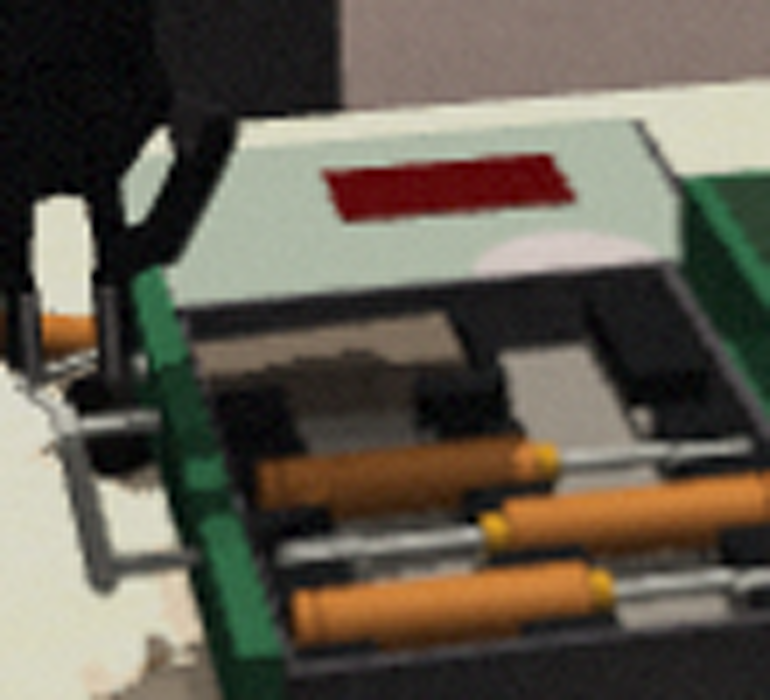

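jog_arm(
  turn=[
    [0,-0.008,0],
    [0,0,0],
    [0,0,0],
    [0,0,0],
    [0,0,0],
  ],
  slide=[
    [0.5,15,1.2],
    [0,20,0],
    [0,10,0],
    [0,8,0],
    [0,5,0],
  ],
  grip=[24,24,24,24,24],
)

```text
time: 50.05
tool_pos: [0.4099, 0.2372, 0.1128]
tcp_rot: [-1.216, 1.201, -1.199]
wrist_force: [0.5, -0.0, 0.7]
width: 0.241
```

jog_arm(
  turn=[
    [0,0,0],
    [0,0,0],
    [0,0,0],
    [0,0,0],
    [0,0,0],
  ],
  slide=[
    [0,0,0],
    [0,0,0],
    [0,0,0],
    [0,0,0],
    [0,0,0],
  ],
  grip=[24,12,0,0,0],
  newtons=30,
)

```text
time: 50.55
tool_pos: [0.4098, 0.2371, 0.1131]
tcp_rot: [-1.216, 1.201, -1.199]
wrist_force: [-0.5, 0.2, 0.6]
width: 0.116
```

jog_arm(
  turn=[
    [0,0,0],
    [0,0,0],
    [0,0,0],
    [0,0,0],
    [0,0,0],
  ],
  slide=[
    [0,0,5],
    [0,0,10],
    [0,0,13],
    [0,0,14],
    [0,0,14],
  ],
  grip=[0,0,0,0,0],
)

```text
time: 51.05
tool_pos: [0.4676, 0.238, 0.1131]
tcp_rot: [-1.216, 1.2, -1.199]
wrist_force: [-1.8, 0.9, 6.6]
width: 0.109
```

jog_arm(
  turn=[
    [0,0,0],
    [0,0,0],
    [0,0,0],
    [0,0,0],
    [0,0,0],
  ],
  slide=[
    [0,0,14],
    [0,0,14],
    [0,0,14],
    [0,0,14],
    [0,0,14],
  ],
  grip=[0,0,0,0,0],
)

```text
time: 51.55
tool_pos: [0.538, 0.239, 0.1131]
tcp_rot: [-1.215, 1.2, -1.199]
wrist_force: [-2.7, 2.1, 6.3]
width: 0.112
```

jog_arm(
  turn=[
    [0,0,0],
    [0,0,0],
    [0,0,0],
    [0,0,0],
    [0,0,0],
  ],
  slide=[
    [0,0,12],
    [0,0,10],
    [0,0,6],
    [0,0,3],
    [0,0,0],
  ],
  grip=[0,0,0,0,0],
)

```text
time: 52.05
tool_pos: [0.5694, 0.2394, 0.1131]
tcp_rot: [-1.213, 1.199, -1.2]
wrist_force: [2.5, 0.7, 5.0]
width: 0.111
```

Run:
```python
from h import *
c=cam('side'); save(c,'s42.png',(190,80,340,200),5); print(bot.read_state()['wrist_force'],bot.read_state()['tool_pos'])
```

```text
[2.573  1.5819 4.536 ] [0.5691 0.2395 0.1131]
```

View pics/s42.png

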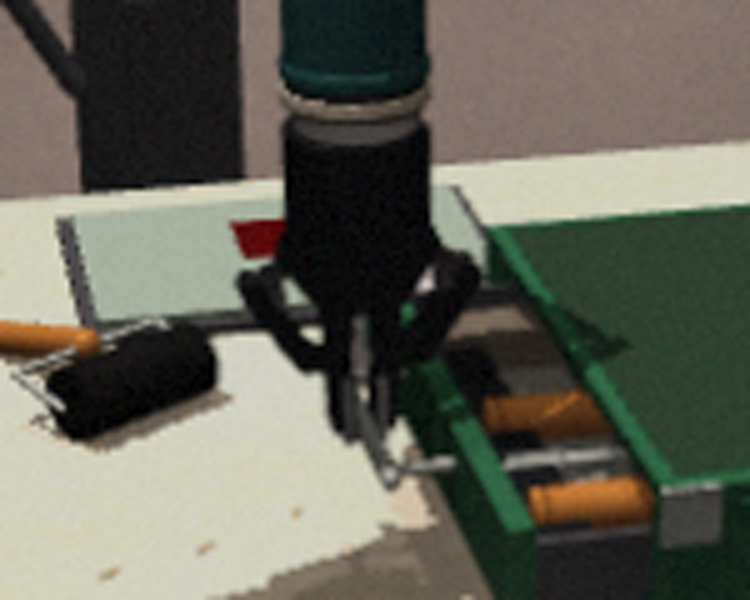

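jog_arm(
  turn=[
    [0,0,0],
    [0,0,0],
    [0,0,0],
    [0,0,0],
    [0,0,0],
  ],
  slide=[
    [0,0,0],
    [0,0,0],
    [0,-15,0],
    [0,-25,0],
    [0,0,0],
  ],
  grip=[20,24,24,24,24],
)

```text
time: 52.6
tool_pos: [0.5689, 0.2399, 0.1567]
tcp_rot: [-1.211, 1.197, -1.2]
wrist_force: [0.5, 0.8, 1.4]
width: 0.238
```

jog_arm(
  turn=[
    [0,0,0],
    [0,0,0],
    [0,0,0],
    [0,0,0],
    [0,0,0],
  ],
  slide=[
    [0,0,-20],
    [0,0,-14],
    [0,10,0],
    [0,20,0],
    [0,12,0],
  ],
  grip=[0,0,0,0,0],
)

```text
time: 53.1
tool_pos: [0.5316, 0.2382, 0.1084]
tcp_rot: [-1.219, 1.202, -1.199]
wrist_force: [-0.6, -0.3, -0.6]
width: -0.001
```

Run:
```python
from h import *
c=cam('side'); save(c,'s43.png',(190,80,340,200),5); s=bot.read_state();print(s['wrist_force'],s['tool_pos'],s['width'])
```

```text
[-0.2917 -0.9141 -2.088 ] [0.5303 0.2377 0.1063] -0.0004775615045423097
```

View pics/s43.png

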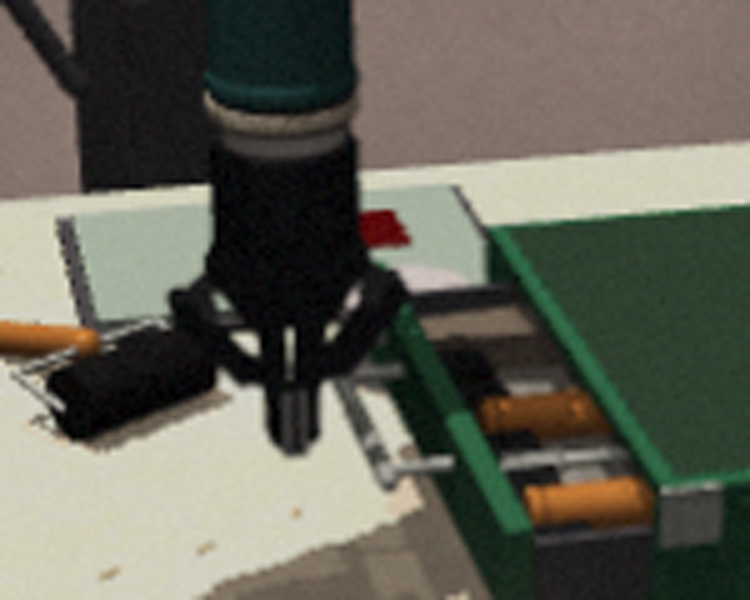

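jog_arm(
  turn=[
    [0,0,0],
    [0,0,0],
    [0,0,0],
    [0,0,0],
    [0,0,0],
  ],
  slide=[
    [0,-2,8],
    [0,0,6],
    [0,0,6],
    [0,0,10],
    [0,0,10],
  ],
  grip=[0,0,0,0,0],
)

```text
time: 53.65
tool_pos: [0.5738, 0.2394, 0.1131]
tcp_rot: [-1.216, 1.2, -1.199]
wrist_force: [-2.3, 1.0, 2.1]
width: 0.001
```

jog_arm(
  turn=[
    [0,0,0],
    [0,0,0],
    [0,0,0],
    [0,0,0],
    [0,0,0],
  ],
  slide=[
    [0,0,10],
    [0,0,8],
    [0,0,6],
    [0,0,4],
    [0,0,4],
  ],
  grip=[0,0,0,0,0],
)

```text
time: 54.15
tool_pos: [0.6047, 0.2394, 0.1122]
tcp_rot: [-1.218, 1.201, -1.199]
wrist_force: [-2.0, 0.2, 2.6]
width: 0.002
```

jog_arm(
  turn=[
    [0,0,0],
    [0,0,0],
    [0,0,0],
  ],
  slide=[
    [0,0,3],
    [0,0,3],
    [0,0,2],
  ],
  grip=[0,0,0],
)

```text
time: 54.45
tool_pos: [0.611, 0.2395, 0.112]
tcp_rot: [-1.22, 1.204, -1.198]
wrist_force: [-9.7, -0.5, 6.9]
width: -0.005
```

jog_arm(
  turn=[
    [0,0,0],
    [0,0,0],
    [0,0,0],
  ],
  slide=[
    [0,0,1.5],
    [0,0,0],
    [0,0,0],
  ],
  grip=[0,0,0],
)

```text
time: 54.75
tool_pos: [0.611, 0.2395, 0.112]
tcp_rot: [-1.223, 1.205, -1.197]
wrist_force: [-10.4, 0.2, 6.7]
width: -0.003
```

jog_arm(
  turn=[
    [0,0,0],
    [0,0,0],
    [0,0,0],
    [0,0,0],
    [0,0,0],
  ],
  slide=[
    [0,0,-6],
    [0,0,-10],
    [0,0,-20],
    [0,-20,-30],
    [0,-30,-30],
  ],
  grip=[0,0,0,0,0],
)

```text
time: 55.25
tool_pos: [0.5153, 0.2374, 0.1601]
tcp_rot: [-1.222, 1.204, -1.199]
wrist_force: [-0.4, 0.3, -0.1]
width: 0.004
```

jog_arm(
  turn=[
    [0,0,0],
    [0,0,0],
    [0,0,0],
    [0,0,0],
    [0,0,0],
  ],
  slide=[
    [40,-20,0],
    [45,0,0],
    [45,0,0],
    [45,0,0],
    [0,0,0],
  ],
  grip=[0,0,0,0,0],
)

```text
time: 55.75
tool_pos: [0.5201, 0.0589, 0.1825]
tcp_rot: [-1.216, 1.203, -1.205]
wrist_force: [-0.5, 0.1, -0.4]
width: 0.003
```

Run:
```python
from h import *
c=cam('side'); save(c,'s50.png'); c=cam('top'); save(c,'t50.png'); W=cloud(c)
for a,b in((.20,.22),(.22,.24),(.24,.26),(.26,.275)):
    m=(W[...,2]>0.100)&(W[...,2]<0.117)&(W[...,1]>a)&(W[...,1]<b)&(W[...,0]>0.59)&(W[...,0]<0.655)
    print(a,m.sum(),W[m].mean(0))
print(bot.read_state()['wrist_force'],bot.read_state()['time'])
```

```text
0.2 0 [nan nan nan]
0.22 0 [nan nan nan]
0.24 24 [0.6295 0.2542 0.1094]
0.26 33 [0.6292 0.2674 0.1099]
[ 0.7811  0.1059 -0.4725] 55.85<stdin>:5: RuntimeWarning: Mean of empty slice.
  ret = um.true_divide(
```

View pics/s50.png

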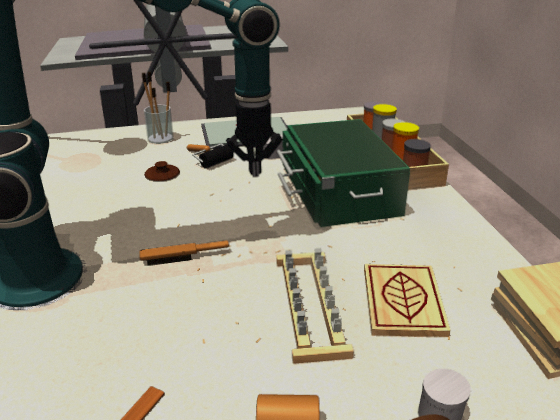

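View pics/t50.png

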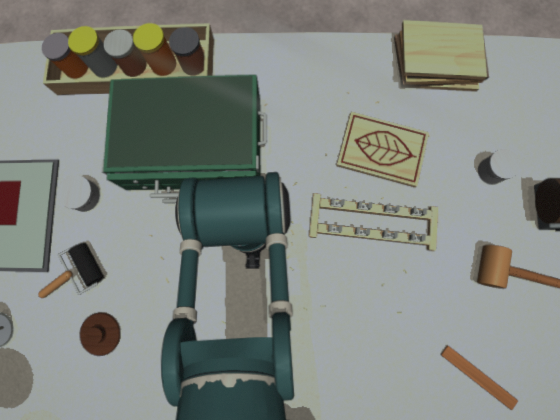

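Run:
```python
from h import *
c=cam('side'); save(c,'s51.png',(270,110,350,220),7); W=cloud(c)
for z0,z1 in((0.032,0.05),(0.097,0.115)):
    m=(W[...,2]>z0)&(W[...,2]<z1)&(W[...,1]>.18)&(W[...,1]<.30)&(W[...,0]>0.6)&(W[...,0]<0.646)
    print(m.sum(),W[m].mean(0),np.median(W[m],0))
# drawer faces
for z0,z1 in((0.02,0.03),(0.05,0.06),(0.085,0.093),(0.115,0.122)):
  for a,b in((.08,.1),(.1,.12),(.12,.14)):
    m=(W[...,2]>z0)&(W[...,2]<z1)&(W[...,1]>a)&(W[...,1]<b)&(W[...,0]>0.63)&(W[...,0]<0.69)
    if m.sum(): print(z0,a,m.sum(),np.median(W[m],0))
```

```text
117 [0.6291 0.2354 0.0413] [0.6269 0.2335 0.0417]
109 [0.6276 0.2437 0.1062] [0.6256 0.2453 0.1064]
0.02 0.08 9 [0.6643 0.0913 0.0246]
0.02 0.1 6 [0.6634 0.1113 0.025 ]
0.02 0.12 8 [0.6635 0.1314 0.0244]
0.05 0.08 9 [0.6647 0.0895 0.0544]
0.05 0.1 9 [0.6643 0.1103 0.0549]
0.05 0.12 5 [0.6638 0.1314 0.0531]
0.085 0.08 7 [0.6638 0.0906 0.0894]
0.085 0.1 6 [0.6639 0.1137 0.0881]
0.085 0.12 6 [0.6642 0.1287 0.0888]
0.115 0.08 9 [0.666  0.0915 0.1207]
0.115 0.1 10 [0.6643 0.1085 0.1205]
0.115 0.12 14 [0.6642 0.1272 0.1202]
```

View pics/s51.png

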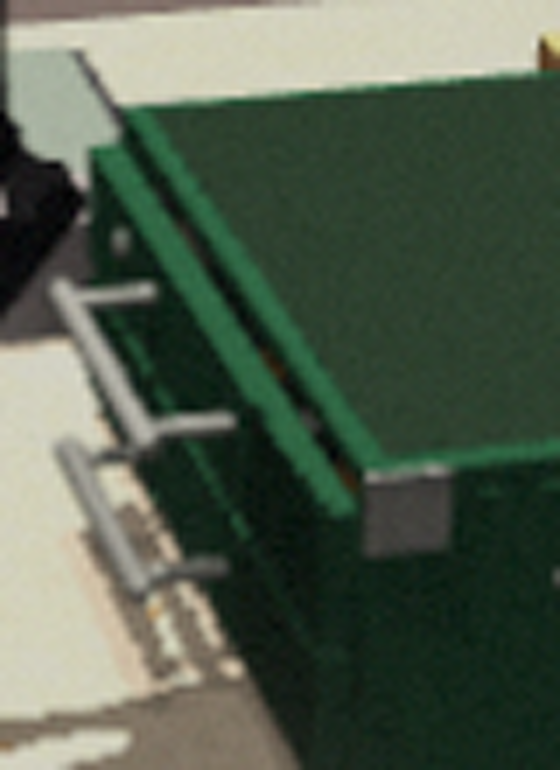

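Upper and lower drawer faces are flush (x ≈ 0.664 both) and the bars are aligned, so the drawer is fully shut. The arm is clear of everything, so I'm handing in.

Run:
```python
from h import *
s=bot.read_state(); print(s['time'],s['wrist_force'],s['joint_vel']); print(bot.finish_job())
```

```text
55.9 [-0.1087  0.6632  0.3154] [ 0.0292  0.008  -0.007   0.0014  0.0042 -0.0024]
the job is handed in; nothing more can be done
None
```

I pulled the upper drawer out to its stop and laid the three gouges that were there in pockets 1, 2 and 3. Pocket 2's gouge is turned blade to the front. The stone went in its own pocket, narrow end to the front. I then pushed the drawer shut and handed the job in at 55.9 s.

**What went wrong on the way**
- **Stone knocked:** it was shoved about 4 cm aside during the run, so I measured its position again before grasping it.
- **Stone caught on the foam:** on the first try it hit the foam edge (about 11 N) and tipped about 5° in the grip. I lifted it, levelled and re-centred it, and it then went in with no contact force.

**Last checks**
- **Gouges:** before closing, all three showed seated in the top view. I measured the height of the one in pocket 1 only: handle top about 0.111 m, as expected.
- **Stone:** it lies level with its top at about 0.107 m, as expected, but sits a few mm towards the front of its pocket.
- **Drawer:** after closing, the upper face is flush with the fixed lower one, both at x about 0.664 m. The pulls line up to within about 1.5 mm.
- **Rest of the scene:** the woodblock looks unmoved in the pictures, and the arm stood clear with no force on the wrist.
- **One disagreement:** the drawer's travel from open to shut came to 0.219 m by camera, against the nominal 0.225 m. I put this down to the drawer having crept a few mm in from its stop. With the drawer shut I could no longer see its contents.

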